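# Scoop the tumbled glass balls out of the chips and case them

## Robot

A 6-joint arm with a two-finger parallel gripper is mounted at the origin on a cart in front of the work surface, level with it; the furniture and walls round the work are solid. World frame = base frame: x ahead of the robot, y to its left, z up, the work surface at z = 0. Lengths are in m, angles in rad, forces in N, time in s.
With the tool pointing down it reaches from about 0.375 to 0.9 m from the base axis. Payload 3.1 kg.
Tool frame: the origin (TCP) lies midway between the tips of the shut fingers; the grasp point (between the pads) lies 19 mm behind it; x points along the fingers, z is the direction in which the jaws open and shut, and the axes are right-handed (so a half turn about x gives the same grasp; the last joint's range is limited). The gripper opens to 87 mm and grips with 3 to 60 N. Pads are 19 mm wide; open, the fingers measure 117 mm over their backs; the gripper's body (75 mm by 190 mm) begins 51 mm behind the grasp point.
Start: joints at [-1.375, 0.527, 1.433, -0, 1.181, -0.178], TCP at [0.228, -0.582, 0.223] pointing down, gripper open.
Joint ranges: [-3.08, 3.08], [-0.75, 2.2], [0.22, 2.44], [-1.43, 4.57], [0, 2.65], [-2.85, 2.85]. Speed limits (rad/s): [2.79, 2.79, 3.14, 3.14, 3.14, 3.14].

## Interface

Orientations are given as a unit quaternion [x, y, z, w].
In Python, from rig import robot, optics, workorder gives the robot as it stands.
- The arm moves only by the tool arm_command, never from a script. Its argument "plan" is a list of rows, each a list of 7 numbers: the shift along the tool's x, y, z in cm, then the turn, a rotation vector about the tool's x, y, z in rad, then the finger opening in cm, from 0 to 8.7. In form: [[x, y, z, ax, ay, az, gripper], ...]. A call has 1 to 12 rows; each row shifts and turns the pose as measured when the row begins, along the tool's axes as they then stand; what a row does not reach is not made up. A row lasts 1/8 s, in which the tool goes at most 62.5 mm and 10.7 degrees, less where a joint would pass 70% of its speed; a pose out of reach is approached as far as the arm can. A call with a gripper value outside its range is refused whole. The fingers move at their own pace and stop on an object; "grip_force" is the grip in N (left out, the last holds). Time passes only in rows, so rows that do not move let the fingers close. It gives the time, the measured TCP pose, the force and the opening at its end, in the units of the state.
- robot.get_obs(): the state, without advancing time (a new reading comes with each control period).
- optics.camera(name): name is "scene" or "side" or "wrist"; returns (picture, depth): 480x640x3 uint8, blue, green, red; 480x640 float32, m along the optical axis (not along the pixel's ray), 0 where there is no reading.
- optics.camera_info(name): a dict with "mtx" (3x3 intrinsics, pixels), "k1" (the pictures are not rectified: a ray, as slopes to the right and down, at radius r is drawn at 1 + k1 r^2 times it, then the intrinsics apply), "position" and "rotation" of the camera in the world; the wrist camera has in their place "tool_from_camera" (4x4, takes a point from camera to tool coordinates, whose origin is the TCP and whose axes are the tool frame's). Camera axes: x right, y down, z forward; pixel columns grow to the right and rows downward; lengths in m; the calibration is good to about 2 mm. A picture is of the moment at which its call begins: read the wrist's pose just before it. camera_info takes no time and is no camera call.
- workorder.hand_in(): hands the job in, once; it reports no verdict.
The state is a dict: "time": time; "q": joint angles; "joint_velocities": joint speeds; "joint_torque": joint torques, N m; "position": TCP position; "tool_rot": TCP orientation; "ft_force": force on the tool from outside, world axes, zero at the start; "moment": the same for the moment, N m; "grip_width": finger opening in m.
Only numpy, scipy, OpenCV 4.12 (cv2) and the standard library are available. Lean on these libraries where they do the work, as an engineer would, in place of code of your own. Each camera call takes 0.05 s, during which the arm holds its last target. There are 200 camera calls.

## Task

Open the clamshell case, then use the wire scoop to lift every glass ball out of the rinse tray, letting the tumbling chips drop back through the tines into the tray, and tip the balls gently into the case; it may take several scoops. Do not touch the polished balls with the gripper. When all the balls are in, stand the scoop back upright on the bench, shut the case fully, and leave the steel cup at the bench's front edge alone.

Things in the scene. Friction and masses are not known exactly. Their poses are not given: they have to be found in the camera images.
- tray: sheet-steel rinse tray, fixed, 268 (x) x 238 (y) x 60 mm high. Origin: centre of its underside; x along its length, away from the robot. Inside x within +-130, y within +-115 mm. The floor slopes straight down to the far (+x) end: its face is 30 mm above the bench at the near end, 19 in the middle, 8 at the far end (0.085 rad). Slippery wet: balls roll to the far wall and rest there, flat chips just stay put.
- case: black clamshell case with metal edges, fixed, shut at the start. Lower half 130 (x) x 170 (y) x 38 mm high, walls 4 mm, padded floor 6 mm above the bench, inside x within +-61, y within +-81 mm. Origin: centre of its underside. The lid is hinged along the far (+x) long side, its knob is on the near (-x) side. 63 mm high when shut.
- case_lid (a joint): angle of the case's lid: 0 shut, 1.57 upright, 1.9 fully back against its stop. A friction hinge (about 0.2 N m): the lid stays wherever it is left.
- lid_knob (a point): centre of the round black knob, 22 mm in diameter, on a short stem, 22 mm out from the lid's front face. It stands toward the robot (49 mm above the bench) when the lid is shut and points up when the lid is upright, so that it can be pinched from above across the case's y at any lid angle; it turns easily between the pads.
- lid_hinge (a point): middle of the lid's hinge axis, 39 mm above the bench; axis along the case's y. The knob centre lies 152 mm in front (-x) of it and 10 mm above it when shut.
- scoop: wire scoop, 200 g, stands grip up. Origin: on the underside, middle of the back; x forward to the open mouth, z up. Four straight tines 5 mm thick at y = +-18, +-54 mm, from x = 0 to free ends at x = 115, undersides at z = 0; gaps 31 mm, open in front. Back 46 mm high, side wires at y = +-63, 27 mm high; 131 mm wide. A ball rolls along a gap on two tines, its centre 19 mm above the underside.
- scoop_grip (a point): centre of the scoop's upright beech grip, a square post 26 x 26 mm and 70 mm tall (96 to 166 mm above the scoop's underside), 20 mm in front of its back: at (20, 0, 131) mm in the scoop's frame.
- scoop_tip (a point): middle of the line through the free ends of the tines, on the underside: at (115, 0, 0) mm in the scoop's frame. With the undersides 2 to 3 mm above the tray's floor a ball that rests on the floor is straddled by two tines; chips pass through the gaps.
- ball_0: solid green glass ball, 44 mm in diameter, about 111 g, one of 2 to 4 in the tray. Origin: its centre; its axes turn as it rolls.
- ball_1: solid green glass ball, 44 mm in diameter, about 111 g, one of 2 to 4 in the tray. Origin: its centre; its axes turn as it rolls.
- ball_2: solid green glass ball, 44 mm in diameter, about 111 g, one of 2 to 4 in the tray. Origin: its centre; its axes turn as it rolls.
- ball_3: solid green glass ball, 44 mm in diameter, about 111 g, one of 2 to 4 in the tray. Origin: its centre; its axes turn as it rolls.
- chip_0: small grey ceramic tumbling chip, a stubby cylinder 15.6 mm in diameter and 11 mm long (19 mm corner to corner), 10 g, one of five in the tray, far smaller than a ball. Origin: centre of one of its flat faces (the lower one at the start).
- chip_1: small grey ceramic tumbling chip, a stubby cylinder 15.6 mm in diameter and 11 mm long (19 mm corner to corner), 10 g, one of five in the tray, far smaller than a ball. Origin: centre of one of its flat faces (the lower one at the start).
- chip_2: small grey ceramic tumbling chip, a stubby cylinder 15.6 mm in diameter and 11 mm long (19 mm corner to corner), 10 g, one of five in the tray, far smaller than a ball. Origin: centre of one of its flat faces (the lower one at the start).
- chip_3: small grey ceramic tumbling chip, a stubby cylinder 15.6 mm in diameter and 11 mm long (19 mm corner to corner), 10 g, one of five in the tray, far smaller than a ball. Origin: centre of one of its flat faces (the lower one at the start).
- chip_4: small grey ceramic tumbling chip, a stubby cylinder 15.6 mm in diameter and 11 mm long (19 mm corner to corner), 10 g, one of five in the tray, far smaller than a ball. Origin: centre of one of its flat faces (the lower one at the start).
- steel_cup: small dark steel cup, 66 mm wide and 38 mm high, near the front edge of the bench, to be left alone. Origin: centre of its underside.
There are look-alikes about, which are no part of the job. Leave any orange look-alike of the ball_3 alone.

How it is judged:
By the outcome, as a careful person would: the job done as asked, in the order asked, and still so for the second after the job is handed in, with the robot touching nothing.
Of ball_0, ball_1, ball_2, ball_3 only 2 to 4 are there at a start; the rules pass over those that are not, and their reading is None.
At some moment in a run one of scoop, ball_0, ball_1, ball_2, ball_3 may be knocked a few centimetres aside while the robot is not near it.
It also fails if it takes over 210 s, if anything falls off the work surface, if the arm or the gripper's body presses on something with over 40 N, if the wrist force passes 120 N, or if a joint passes its speed limit or range.

## Working session

There is one attempt and no reset: what is moved stays moved. The work goes in short steps, Python scripts to look and compute and a tool call to move; the robot and the scene stay as the last step left them, time stands still between calls to the robot, and variables do not carry over. Pictures are saved under pics/ and viewed, about 12 in all and at most 16, crops included, and the job is handed in when it is done.

Besides the shell and the picture viewer there is one more tool, called after "Call:" by a JSON object that holds its "fn" and its "kwargs", one argument or row to a line. arm_command: Moves the arm, as the interface text tells. Its arguments: {"type":"object","properties":{"plan":{"type":"array"},"grip_force":{"type":"number"}},"required":["plan"]}

```bash
ls; mkdir -p pics; cat > h.py <<'E'
import numpy as np, cv2
from rig import robot, optics, workorder
from scipy.spatial.transform import Rotation as R
def snap(n):
    o=robot.get_obs(); p,d=optics.camera(n); i=optics.camera_info(n)
    if n=="wrist":
        T=np.eye(4);T[:3,:3]=R.from_quat(o["tool_rot"]).as_matrix();T[:3,3]=o["position"]
        M=T@np.array(i["tool_from_camera"])
    else:
        M=np.eye(4);r=np.array(i["rotation"]);M[:3,:3]=r if r.shape==(3,3) else R.from_quat(r).as_matrix();M[:3,3]=i["position"]
    return p,d,np.array(i["mtx"]),i["k1"],M
def ray(u,v,K,k1,M):
    x=np.array([(u-K[0,2])/K[0,0],(v-K[1,2])/K[1,1]]);s=x.copy()
    for _ in range(20): s=x/(1+k1*(s@s))
    return M[:3,3],M[:3,:3]@np.array([s[0],s[1],1.])
def onz(u,v,z,K,k1,M):
    o,d=ray(u,v,K,k1,M);return o+d*(z-o[2])/d[2]
def proj(P,K,k1,M):
    c=M[:3,:3].T@(np.array(P)-M[:3,3]);s=c[:2]/c[2];s=s*(1+k1*(s@s));return K[0,0]*s[0]+K[0,2],K[1,1]*s[1]+K[1,2]
def cloud(d,K,k1,M):
    v,u=np.mgrid[0:480,0:640];x=np.stack([(u-K[0,2])/K[0,0],(v-K[1,2])/K[1,1]],-1);s=x.copy()
    for _ in range(10): s=x/(1+k1*(s**2).sum(-1,keepdims=True))
    c=np.concatenate([s*d[...,None],d[...,None]],-1);return c@M[:3,:3].T+M[:3,3]
E
python3 - <<'E'
from h import *
for n in("scene","side"):
    p,d,K,k,M=snap(n);cv2.imwrite(f"pics/{n}0.png",p);print(n,M.round(3).tolist(),K[0,0],k)
    np.savez(f"{n}0.npz",p=p,d=d,K=K,k=k,M=M)
print(robot.get_obs())
E
```

```text
pics
scene [[0.843, -0.385, 0.376, 0.021], [-0.538, -0.58, 0.612, -0.788], [-0.018, -0.718, -0.696, 1.028], [0.0, 0.0, 0.0, 1.0]] 480.8354803704575 0.021983861164966166
side [[1.0, 0.003, 0.021, 0.528], [-0.014, -0.649, 0.76, -0.768], [0.017, -0.761, -0.649, 0.784], [0.0, 0.0, 0.0, 1.0]] 458.9316834754131 -0.021480509155708278
{'time': 0.1, 'q': array([-1.37553092e+00,  5.28411873e-01,  1.43377994e+00, -1.47180338e-05,
        1.18139516e+00, -1.78475937e-01]), 'joint_velocities': array([ 0.00149717, -0.0019246 , -0.00252787,  0.00209465,  0.00061346,
       -0.00032525]), 'joint_torque': array([ 9.24219967e-05, -4.40985847e+01, -1.77150464e+01,  6.34858338e-02,
        5.33824344e-02, -4.86549186e-05]), 'position': array([ 0.22809475, -0.5811784 ,  0.22164389]), 'tool_rot': array([ 0.39889184,  0.58469464, -0.39790995,  0.5836824 ]), 'ft_force': array([ 0.21151875,  0.96420785, -0.70781786]), 'moment': array([ 0.00481901,  0.00581379, -0.0122794 ]), 'grip_width': 0.08708223714813348}
```

View pics/scene0.png

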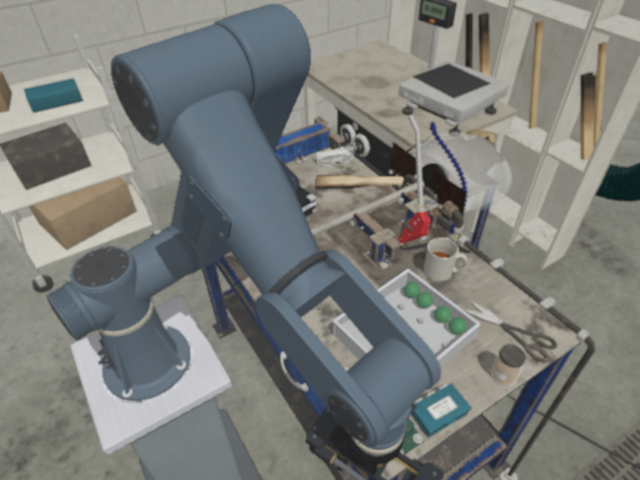

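View pics/side0.png

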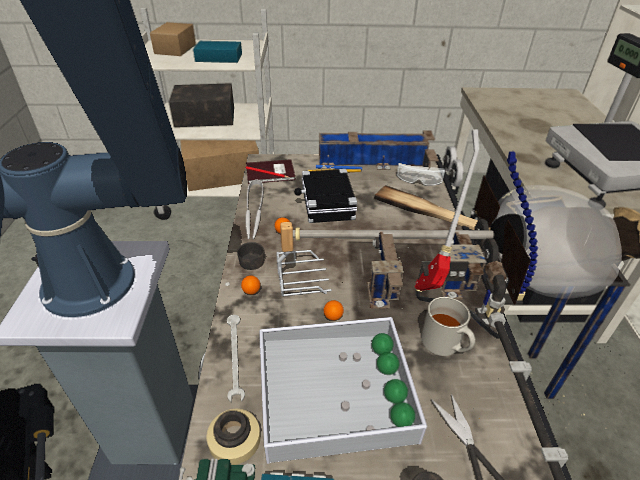

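The side view shows the tray (340,390) with 4 green balls along its right wall and 5 grey chips. The wire scoop is at (302,270) with its beech grip at (288,237), the black case at (329,195), and a dark round object (252,257) that is probably the cup. Three orange look-alikes are at (283,226), (251,285) and (333,310). Next I'll measure with depth and enlarge the scoop and case.

```bash
python3 - <<'E'
from h import *
z=np.load("side0.npz");p,d,K,k,M=[z[n] for n in "pdKkM"];k=float(k)
C=cloud(d,K,k,M);np.save("C.npy",C)
hs=cv2.cvtColor(p,cv2.COLOR_BGR2HSV)
g=cv2.inRange(hs,(50,80,40),(85,255,255));n,l,s,c=cv2.connectedComponentsWithStats(g)
for i in range(1,n):
    if s[i,4]>100: print("green",c[i].round(),s[i,4],onz(*c[i],.032,K,k,M).round(3),np.median(C[l==i],0).round(3))
for nm,u,v in[("cup",252,250),("grip top",287,225),("case",330,195),("trayNL",262,325),("trayNR",264,458),("trayFR",423,430),("trayFL",392,321),("bar",350,235),("clampL",385,240),("red",437,270),("clamp top",475,135),("mug",445,310)]:
    print(nm,np.nanmedian(C[v-2:v+3,u-2:u+3].reshape(-1,3),0).round(3))
for nm,u,v,h in[("NL",262,326,.06),("NR",264,459,.06),("FR",424,430,.06),("FL",393,321,.06)]: print(nm,onz(u,v,h,K,k,M).round(3))
a=cv2.resize(p[150:330,215:415],(800,720),interpolation=cv2.INTER_CUBIC)
cv2.imwrite("pics/crop1.png",cv2.resize(a,(660,594)))
E
```

```text
green [385. 354.] 740 [ 0.674 -0.221  0.032] [ 0.671 -0.235  0.047]
green [399. 403.] 926 [ 0.687 -0.329  0.032] [ 0.683 -0.34   0.047]
green [203. 469.] 216 [ 0.355 -0.444  0.032] [ 0.364 -0.46   0.069]
green [229. 471.] 452 [ 0.397 -0.447  0.032] [ 0.4   -0.458  0.067]
cup [0.378 0.108 0.015]
grip top [0.475 0.016 0.168]
case [0.578 0.28  0.065]
trayNL [ 0.421 -0.123  0.001]
trayNR [ 0.448 -0.414  0.002]
trayFR [ 0.716 -0.39   0.05 ]
trayFL [ 0.692 -0.162  0.063]
bar [0.624 0.114 0.06 ]
clampL [0.703 0.067 0.085]
red [ 0.785 -0.094  0.138]
clamp top [0.858 0.076 0.355]
mug [ 0.809 -0.129  0.056]
NL [ 0.429 -0.174  0.06 ]
NR [ 0.454 -0.441  0.06 ]
FR [ 0.716 -0.394  0.06 ]
FL [ 0.695 -0.161  0.06 ]
```

View pics/crop1.png

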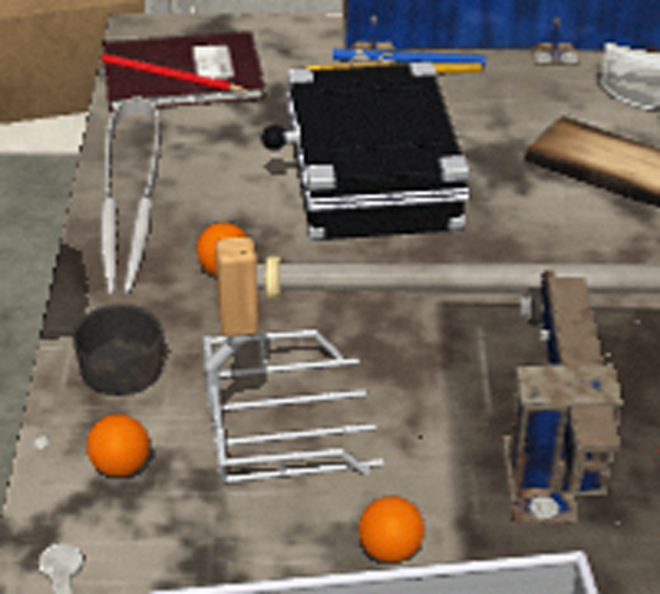

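The enlarged crop settles the look-alikes. The scoop is the wire frame with its mouth towards +x, about (302,270). The black case is at (329,195) with its knob at (298,191), towards the robot. The cup is at (252,256), and the orange balls are left alone. Now a precise fit.

```bash
python3 - <<'E'
from h import *
z=np.load("side0.npz");p,d,K,k,M=[z[n] for n in "pdKkM"];k=float(k);C=np.load("C.npy")
hs=cv2.cvtColor(p,cv2.COLOR_BGR2HSV)
# balls via circles on green mask
g=cv2.inRange(hs,(50,80,40),(85,255,255));g[:,:330]=0
dt=cv2.distanceTransform(g,cv2.DIST_L2,5);mx=(dt==cv2.dilate(dt,np.ones((13,13))))&(dt>7)
for v,u in np.argwhere(mx): print("ball",u,v,dt[v,u].round(1),onz(u,v,.032,K,k,M).round(4))
def rect(m,nm):
    P=C[m][:,:2].astype(np.float32);r=cv2.minAreaRect(P*1000);print(nm,len(P),np.round(r[0],1),np.round(r[1],1),round(r[2],2))
    print("   pctl",np.percentile(P,[1,99],axis=0).round(3).tolist())
Z=C[...,2]
uu,vv=np.meshgrid(np.arange(640),np.arange(480))
rect((Z>.056)&(Z<.066)&(uu>255)&(uu<428)&(vv>315)&(vv<460)&(d>0),"tray")
m=((Z>.058)&(Z<.068)&(uu>295)&(uu<360)&(vv>165)&(vv<222)).astype(np.uint8)
m=cv2.morphologyEx(m,cv2.MORPH_OPEN,np.ones((3,3)))>0
rect(m,"case")
rect((Z>.1)&(Z<.175)&(uu>275)&(uu<300)&(vv>215)&(vv<258),"grip")
m=(Z>.155)&(Z<.175)&(uu>275)&(uu<300)&(vv>215)&(vv<258);print("griptop",C[m].mean(0).round(4),m.sum())
s=660/800*4
for nm,(x,y),h in [("tip",(358,361),.003),("tip",(367,393),.003),("tip",(376,427),.003),("tip",(381,462),.003),("back?",(226,480),.003),("gt1",(220,241),.166),("gt2",(253,237),.166),("knob",(273,136),.049),("caseTL",(291,72),.062),("caseTR",(437,66),.062),("caseBR",(467,187),.062),("caseBL",(305,192),.062),("cup",(119,380),.0)]:
    print(nm,onz(215+x/3.3,150+y/3.3,h,K,k,M).round(4))
q=robot.get_obs();print(R.from_quat(q["tool_rot"]).as_matrix().round(3))
E
```

```text
ball 382 343 10.2 [ 0.6711 -0.1951  0.032 ]
ball 382 344 10.2 [ 0.6709 -0.1976  0.032 ]
ball 388 363 10.8 [ 0.6774 -0.243   0.032 ]
ball 395 390 11.0 [ 0.6831 -0.3021  0.032 ]
ball 395 391 11.0 [ 0.6828 -0.3042  0.032 ]
ball 396 391 11.0 [ 0.6847 -0.3042  0.032 ]
ball 402 414 12.0 [ 0.6891 -0.35    0.032 ]
tray 2127 [ 605.9 -283.4] [338.1 242.4] 6.61
   pctl [[0.43, -0.42], [0.718, -0.158]]
case 1523 [562.1 327.3] [158.3 180.2] 6.12
   pctl [[0.5, 0.24], [0.644, 0.413]]
grip 352 [472.9  17.4] [26.4 27. ] 7.93
   pctl [[0.459, 0.004], [0.486, 0.027]]
griptop [0.473  0.0134 0.1645] 129
tip [0.5583 0.0865 0.003 ]
tip [0.5644 0.0512 0.003 ]
tip [0.5702 0.0154 0.003 ]
tip [ 0.5728 -0.0198  0.003 ]
back? [ 0.4636 -0.0374  0.003 ]
gt1 [0.4626 0.0257 0.166 ]
gt2 [0.4842 0.0302 0.166 ]
knob [0.4882 0.3233 0.049 ]
caseTL [0.5025 0.4066 0.062 ]
caseTR [0.6347 0.4186 0.062 ]
caseBR [0.6484 0.232  0.062 ]
caseBL [0.5168 0.2239 0.062 ]
cup [0.3778 0.0678 0.    ]
[[-0.     0.931  0.365]
 [ 0.002  0.365 -0.931]
 [-1.     0.    -0.002]]
```

```bash
cat > pl.py <<'E'
from h import *
import json
def down(a):   # tool x down, tool z (jaw) at heading a
    z=np.array([np.cos(a),np.sin(a),0]);x=np.array([0,0,-1.]);return np.stack([x,np.cross(z,x),z],1)
def rows(wps,start=None):
    """wps: list of (pos,Rmat,n,grip_cm); straight interpolation, printed in tool-frame rows"""
    if start is None:
        o=robot.get_obs();p,Rm=np.array(o["position"]),R.from_quat(o["tool_rot"]).as_matrix()
    else: p,Rm=start
    out=[]
    for q,Q,n,g in wps:
        p0=p.copy();R0=Rm.copy();rv=R.from_matrix(R0.T@Q).as_rotvec()
        for i in range(1,n+1):
            pt=p0+(q-p0)*i/n;Rt=R0@R.from_rotvec(rv*i/n).as_matrix()
            a=(Rm.T@(pt-p)*100).round(2);b=R.from_matrix(Rm.T@Rt).as_rotvec().round(3)
            out.append([*(a+0.).tolist(),*(b+0.).tolist(),g])
            p=p+Rm@a/100;Rm=Rm@R.from_rotvec(b).as_matrix()
            if np.linalg.norm(a)>6.2 or np.linalg.norm(b)>.185: print("!! row too big",a,b)
    for i in range(0,len(out),12): print(json.dumps(out[i:i+12]))
    return p,Rm
A=np.array
def st():
    o=robot.get_obs();m=R.from_quat(o["tool_rot"]).as_matrix();print(round(o["time"],2),o["position"].round(4),"x",m[:,0].round(3),"z",m[:,2].round(3),"F",o["ft_force"].round(1),"M",o["moment"].round(2),"w",o["grip_width"].round(4),"q",o["q"].round(2))
E
python3 - <<'E'
from pl import *
rows([(A([.45,-.1,.25]),down(np.radians(13)),9,8.7),(A([.48,.30,.2]),down(np.radians(94.3)),9,8.7)])
E
```

```text
[[-0.31, 4.25, -4.08, -0.158, 0.0, 0.0, 8.7], [-0.3, 4.83, -3.36, -0.158, 0.0, 0.0, 8.7], [-0.31, 5.31, -2.55, -0.159, 0.0, -0.001, 8.7], [-0.31, 5.64, -1.69, -0.158, -0.001, 0.0, 8.7], [-0.31, 5.84, -0.77, -0.158, 0.0, 0.0, 8.7], [-0.31, 5.88, 0.15, -0.158, 0.0, 0.0, 8.7], [-0.31, 5.79, 1.08, -0.159, 0.0, 0.0, 8.7], [-0.32, 5.54, 1.98, -0.158, 0.0, 0.0, 8.7], [-0.31, 5.17, 2.83, -0.158, 0.0, -0.001, 8.7], [0.55, 4.26, 1.32, -0.158, 0.0, 0.0, 8.7], [0.56, 3.99, 1.98, -0.157, 0.0, 0.0, 8.7], [0.55, 3.63, 2.58, -0.158, 0.0, 0.0, 8.7]]
[[0.56, 3.19, 3.12, -0.158, 0.0, 0.0, 8.7], [0.55, 2.65, 3.58, -0.157, 0.0, 0.0, 8.7], [0.55, 2.07, 3.95, -0.158, 0.0, 0.0, 8.7], [0.56, 1.41, 4.23, -0.158, 0.0, 0.0, 8.7], [0.55, 0.73, 4.39, -0.157, 0.0, 0.0, 8.7], [0.56, 0.04, 4.46, -0.158, 0.0, 0.0, 8.7]]
```

Call:
{"fn": "arm_command", "kwargs": {
  "plan": [
    [-0.3,4.2,-4.1,-0.16,0,0,8.7],
    [-0.3,4.8,-3.4,-0.16,0,0,8.7],
    [-0.3,5.3,-2.5,-0.16,0,0,8.7],
    [-0.3,5.6,-1.7,-0.16,0,0,8.7],
    [-0.3,5.8,-0.8,-0.16,0,0,8.7],
    [-0.3,5.9,0.1,-0.16,0,0,8.7],
    [-0.3,5.8,1.1,-0.16,0,0,8.7],
    [-0.3,5.5,2.0,-0.16,0,0,8.7],
    [-0.3,5.2,2.8,-0.16,0,0,8.7]
  ]
}}

```text
time: 1.23
position: [0.4397, -0.0845, 0.2473]
tool_rot: [-0.098, 0.7, 0.1, 0.7]
ft_force: [0.1, -0.0, -0.1]
grip_width: 0.0869
```

```bash
python3 - <<'E'
from pl import *
st();rows([(A([.48,.30,.2]),down(np.radians(94.3)),11,8.7)])
E
```

```text
Traceback (most recent call last):
  File "pl.py", line 23, in st
    o=robot.get_obs();m=R.from_quat(o["tool_rot"]).as_matrix();print(round(o["time"],2),o["position"].round(4),"x",m[:,0].round(3),"z",m[:,2].round(3),"F",o["ft_force"].round(1),"M",o["moment"].round(2),"w",o["grip_width"].round(4),"q",o["q"].round(2))
                                                                                                                                                                                                               ^^^^^^^^^^^^^^^^^^^^^
AttributeError: 'float' object has no attribute 'round'
```

```bash
sed -i 's/o\["grip_width"\].round(4)/round(float(o["grip_width"]),4)/' pl.py; python3 - <<'E'
from pl import *
st();rows([(A([.48,.30,.2]),down(np.radians(94.3)),11,8.7)])
E
```

```text
1.23 [ 0.4397 -0.0845  0.2473] x [ 0.     0.003 -1.   ] z [0.961 0.277 0.001] F [ 0.1 -0.  -0.1] M [ 0.   -0.11  0.04] w 0.0869 q [-0.44  0.25  1.83  0.    1.06 -0.72]
[[0.44, 3.26, 1.32, -0.124, 0.0, 0.0, 8.7], [0.44, 3.07, 1.71, -0.124, 0.001, 0.0, 8.7], [0.44, 2.83, 2.08, -0.124, 0.0, 0.0, 8.7], [0.44, 2.56, 2.41, -0.125, 0.0, -0.001, 8.7], [0.44, 2.23, 2.71, -0.124, 0.0, 0.0, 8.7], [0.43, 1.88, 2.97, -0.124, 0.001, 0.0, 8.7], [0.43, 1.5, 3.17, -0.124, 0.0, 0.0, 8.7], [0.44, 1.1, 3.34, -0.124, 0.0, 0.0, 8.7], [0.43, 0.67, 3.45, -0.124, 0.0, 0.0, 8.7], [0.43, 0.25, 3.51, -0.125, 0.001, 0.0, 8.7], [0.43, -0.2, 3.51, -0.124, 0.0, -0.001, 8.7]]
```

Call:
{"fn": "arm_command", "kwargs": {
  "plan": [
    [0.4,3.3,1.3,-0.12,0,0,8.7],
    [0.4,3.1,1.7,-0.12,0,0,8.7],
    [0.4,2.8,2.1,-0.12,0,0,8.7],
    [0.4,2.6,2.4,-0.12,0,0,8.7],
    [0.4,2.2,2.7,-0.13,0,0,8.7],
    [0.4,1.9,3.0,-0.13,0,0,8.7],
    [0.4,1.5,3.2,-0.13,0,0,8.7],
    [0.4,1.1,3.3,-0.13,0,0,8.7],
    [0.4,0.7,3.5,-0.12,0,0,8.7],
    [0.4,0.2,3.5,-0.12,0,0,8.7],
    [0.4,-0.2,3.5,-0.12,0,0,8.7],
    [0,0,0,0,0,0,8.7]
  ]
}}

```text
time: 2.72
position: [0.4704, 0.3185, 0.2]
tool_rot: [-0.529, 0.469, 0.531, 0.468]
ft_force: [0.5, -1.0, -0.8]
grip_width: 0.0869
```

```bash
python3 - <<'E'
from pl import *
st();p,d,K,k,M=snap("wrist");cv2.imwrite("pics/w1.png",p);np.savez("w1.npz",p=p,d=d,K=K,k=k,M=M)
print("knob guess at",proj([.488,.323,.049],K,k,M),M[:3,3].round(3))
E
```

```text
2.73 [0.4704 0.3185 0.2   ] x [-0.004  0.002 -1.   ] z [-0.123  0.992  0.002] F [ 0.5 -1.  -0.8] M [ 0.03 -0.11  0.04] w 0.0869 q [ 0.4   0.48  1.6   0.    1.07 -1.3 ]
knob guess at (np.float64(328.7068993316791), np.float64(237.07828913614446)) [0.396 0.308 0.363]
```

View pics/w1.png

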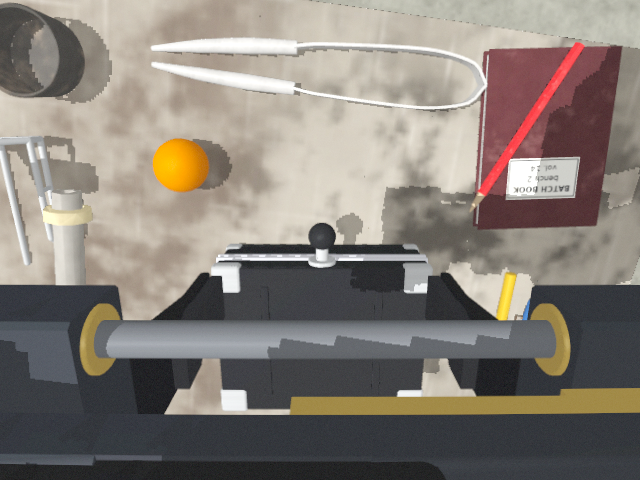

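The wrist view shows the knob at (321,235), in front of the lid's silver edge that runs (218,259)–(428,258). The cup is at (38,50), the scoop's back at the left edge, and an orange ball at (180,165).

```bash
python3 - <<'E'
from pl import *
z=np.load("w1.npz");p,d,K,k,M=[z[n] for n in "pdKkM"];k=float(k)
kn=onz(321,235,.049,K,k,M);print("knob",kn)
a,b=onz(220,258.5,.04,K,k,M),onz(426,257.5,.04,K,k,M);print(a,b,"yaw",np.arctan2(-(b-a)[0],(b-a)[1]) if b[1]>a[1] else np.arctan2(-(a-b)[0],(a-b)[1]))
yaw=.09
q=A([kn[0],kn[1],.1]);Q=down(np.pi/2+yaw)
s=rows([(q,Q,3,5),(A([kn[0],kn[1],.031]),Q,3,5)])
E
```

```text
knob [0.48704928 0.3167312  0.049     ]
[0.52011923 0.23640021 0.04      ] [0.49823018 0.40561694 0.04      ] yaw 0.12864082684255634
[[3.33, -0.57, -0.09, 0.011, 0.0, -0.002, 5], [3.33, -0.57, -0.08, 0.01, 0.001, -0.001, 5], [3.33, -0.56, -0.07, 0.011, 0.0, -0.002, 5], [2.3, 0.0, 0.0, 0.0, 0.0, 0.0, 5], [2.3, 0.0, 0.0, 0.0, 0.0, 0.0, 5], [2.3, 0.01, -0.01, 0.0, 0.0, 0.0, 5]]
```

Call:
{"fn": "arm_command", "kwargs": {
  "plan": [
    [3.3,-0.6,-0.1,0,0,0,5],
    [3.3,-0.6,-0.1,0,0,0,5],
    [3.3,-0.5,-0.1,0,0,0,5],
    [2.3,0,0,0,0,0,5],
    [2.3,0,0,0,0,0,5],
    [2.3,0,0,0,0,0,5],
    [0,0,0,0,0,0,5],
    [0,0,0,0,0,0,1],
    [0,0,0,0,0,0,1],
    [0,0,0,0,0,0,1],
    [0,0,0,0,0,0,1],
    [0,0,0,0,0,0,1]
  ],
  "grip_force": 20
}}

```text
time: 4.28
position: [0.4874, 0.3191, 0.0342]
tool_rot: [-0.519, 0.47, 0.528, 0.48]
ft_force: [2.6, -7.1, -2.2]
grip_width: 0.0202
```

```bash
python3 - <<'E'
from pl import *
st();o=robot.get_obs();p=o["position"]
# arc about hinge, radius sqrt(152^2+10^2), lid yaw .12 ; keep tool orientation; assume knob at grasp
yaw=.12;ex=A([np.cos(yaw),np.sin(yaw),0]);ez=A([0,0,1.]);h=p+.152*ex-.010*ez
Q=R.from_quat(o["tool_rot"]).as_matrix();w=[]
for a in np.linspace(0,1.85,33)[1:]:
    c,s=np.cos(a),np.sin(a);w.append((h+(-.152*c+.010*s)*ex+(.152*s+.010*c)*ez,Q,1,1))
w.append((w[-1][0],Q,1,1))
print(h);rows(w)
E
```

```text
4.28 [0.4874 0.3191 0.0342] x [ 0.     0.019 -1.   ] z [-0.097  0.995  0.018] F [ 2.6 -7.1 -2.2] M [-1.11 -0.4  -0.04] w 0.0202 q [ 0.38  0.74  1.68  0.03  0.71 -1.31]
[0.63831033 0.3373374  0.02418629]
[[-0.88, -0.08, 0.02, 0.0, 0.0, 0.0, 1], [-0.87, -0.14, 0.02, 0.0, 0.0, 0.0, 1], [-0.86, -0.19, 0.02, 0.0, 0.0, 0.0, 1], [-0.85, -0.23, 0.02, 0.0, 0.0, 0.0, 1], [-0.83, -0.28, 0.02, 0.0, 0.0, 0.0, 1], [-0.81, -0.33, 0.02, 0.0, 0.0, 0.0, 1], [-0.8, -0.38, 0.03, 0.0, 0.0, 0.0, 1], [-0.77, -0.42, 0.02, 0.0, 0.0, 0.0, 1], [-0.75, -0.47, 0.03, 0.0, 0.0, 0.0, 1], [-0.72, -0.51, 0.02, 0.0, 0.0, 0.0, 1], [-0.68, -0.55, 0.03, 0.0, 0.0, 0.0, 1], [-0.66, -0.59, 0.02, 0.0, 0.0, 0.0, 1]]
[[-0.62, -0.62, 0.03, 0.0, 0.0, 0.0, 1], [-0.58, -0.66, 0.02, 0.0, 0.0, 0.0, 1], [-0.54, -0.7, 0.03, 0.0, 0.0, 0.0, 1], [-0.5, -0.72, 0.03, 0.0, 0.0, 0.0, 1], [-0.46, -0.75, 0.02, 0.0, 0.0, 0.0, 1], [-0.42, -0.78, 0.03, 0.0, 0.0, 0.0, 1], [-0.37, -0.8, 0.02, 0.0, 0.0, 0.0, 1], [-0.32, -0.82, 0.03, 0.0, 0.0, 0.0, 1], [-0.28, -0.83, 0.02, 0.0, 0.0, 0.0, 1], [-0.22, -0.85, 0.03, 0.0, 0.0, 0.0, 1], [-0.18, -0.86, 0.02, 0.0, 0.0, 0.0, 1], [-0.12, -0.88, 0.02, 0.0, 0.0, 0.0, 1]]
[[-0.08, -0.87, 0.02, 0.0, 0.0, 0.0, 1], [-0.03, -0.88, 0.02, 0.0, 0.0, 0.0, 1], [0.03, -0.88, 0.02, 0.0, 0.0, 0.0, 1], [0.08, -0.88, 0.02, 0.0, 0.0, 0.0, 1], [0.12, -0.87, 0.02, 0.0, 0.0, 0.0, 1], [0.18, -0.86, 0.02, 0.0, 0.0, 0.0, 1], [0.23, -0.85, 0.01, 0.0, 0.0, 0.0, 1], [0.27, -0.84, 0.02, 0.0, 0.0, 0.0, 1], [0.0, 0.0, 0.0, 0.0, 0.0, 0.0, 1]]
```

Call:
{"fn": "arm_command", "kwargs": {
  "plan": [
    [-0.9,-0.1,-0.1,0,0,0,1],
    [-0.9,-0.1,0,0,0,0,1],
    [-0.9,-0.2,0,0,0,0,1],
    [-0.9,-0.2,0,0,0,0,1],
    [-0.8,-0.3,0,0,0,0,1],
    [-0.8,-0.3,0,0,0,0,1],
    [-0.8,-0.4,0,0,0,0,1],
    [-0.8,-0.4,0,0,0,0,1],
    [-0.7,-0.5,0,0,0,0,1],
    [-0.7,-0.5,0,0,0,0,1],
    [-0.7,-0.5,0,0,0,0,1],
    [-0.7,-0.6,0,0,0,0,1]
  ]
}}

```text
time: 5.78
position: [0.5416, 0.3257, 0.1383]
tool_rot: [-0.52, 0.461, 0.523, 0.493]
ft_force: [5.7, 7.6, -11.2]
grip_width: 0.0202
```

```bash
cat > arc.py <<'E'
from pl import *
import sys
st();o=robot.get_obs();p=o["position"]
ex=A([np.cos(.12),np.sin(.12),0]);ez=A([0,0,1.]);h=A([.6383,.3373,.0242]);r=p-h
ang=lambda x,z:np.arctan2(z,-x)
a0=ang(r@ex,r@ez)+np.arctan2(.152,.010)-np.pi/2
a0=np.arctan2(r@ez,-(r@ex))-np.arctan2(.010,.152)
print("lid est",a0,"radius",np.hypot(r@ex,r@ez),"lateral",r@A([-np.sin(.12),np.cos(.12),0]))
Q=down(np.radians(96.0));end=float(sys.argv[1]);n=int(sys.argv[2]);w=[]
for a in np.linspace(a0,end,n+1)[1:]:
    c,s=np.cos(a),np.sin(a);w.append((h+(-.152*c+.010*s)*ex+(.152*s+.010*c)*ez,Q,1,1))
rows(w)
E
python3 arc.py 1.85 22
```

```text
5.78 [0.5416 0.3257 0.1383] x [ 0.027  0.036 -0.999] z [-0.089  0.995  0.034] F [  5.7   7.6 -11.2] M [ 1.04 -0.91  0.02] w 0.0202 q [ 0.35  0.62  1.52  0.03  0.96 -1.32]
lid est 0.7984212041408296 radius 0.14998946050224907 lateral 2.216288306916056e-05
[[-0.62, -0.43, 0.03, -0.016, 0.034, 0.03, 1], [-0.44, -0.59, 0.01, 0.0, 0.0, 0.0, 1], [-0.4, -0.6, 0.01, 0.0, 0.0, 0.0, 1], [-0.37, -0.63, 0.01, 0.0, 0.0, 0.0, 1], [-0.35, -0.64, 0.01, 0.0, 0.0, 0.0, 1], [-0.31, -0.66, 0.01, 0.0, 0.0, 0.0, 1], [-0.28, -0.67, 0.01, 0.0, 0.0, 0.0, 1], [-0.25, -0.68, 0.01, 0.0, 0.0, 0.0, 1], [-0.21, -0.7, 0.01, 0.0, 0.0, 0.0, 1], [-0.19, -0.7, 0.01, 0.0, 0.0, 0.0, 1], [-0.14, -0.72, 0.01, 0.0, 0.0, 0.0, 1], [-0.12, -0.72, 0.01, 0.0, 0.0, 0.0, 1]]
[[-0.08, -0.72, 0.01, 0.0, 0.0, 0.0, 1], [-0.04, -0.73, 0.01, 0.0, 0.0, 0.0, 1], [-0.01, -0.72, 0.02, 0.0, 0.0, 0.0, 1], [0.02, -0.73, 0.01, 0.0, 0.0, 0.0, 1], [0.06, -0.73, 0.01, 0.0, 0.0, 0.0, 1], [0.1, -0.72, 0.01, 0.0, 0.0, 0.0, 1], [0.13, -0.71, 0.01, 0.0, 0.0, 0.0, 1], [0.16, -0.71, 0.01, 0.0, 0.0, 0.0, 1], [0.2, -0.71, 0.01, 0.0, 0.0, 0.0, 1], [0.22, -0.69, 0.01, 0.0, 0.0, 0.0, 1]]
```

Call:
{"fn": "arm_command", "kwargs": {
  "plan": [
    [-0.6,-0.4,0,-0.01,0.01,0.01,1],
    [-0.5,-0.6,0,-0.01,0.01,0.01,1],
    [-0.4,-0.6,0,0,0.01,0.01,1],
    [-0.4,-0.7,0,0,0.01,0.01,1],
    [-0.4,-0.7,0,0,0,0,1],
    [-0.3,-0.7,0,0,0,0,1],
    [-0.3,-0.7,0,0,0,0,1],
    [-0.3,-0.7,0,0,0,0,1],
    [-0.2,-0.7,0,0,0,0,1],
    [-0.2,-0.7,0,0,0,0,1],
    [-0.1,-0.8,0,0,0,0,1],
    [-0.1,-0.8,0,0,0,0,1]
  ]
}}

```text
time: 7.28
position: [0.6213, 0.3346, 0.1724]
tool_rot: [-0.521, 0.48, 0.53, 0.465]
ft_force: [-1.4, 3.8, -4.4]
grip_width: 0.02
```

```bash
python3 arc.py 1.87 11
```

```text
7.28 [0.6213 0.3346 0.1724] x [-0.024 -0.008 -1.   ] z [-0.106  0.994 -0.005] F [-1.4  3.8 -4.4] M [0.83 0.19 0.01] w 0.02 q [ 0.34  0.7   1.23  0.    1.23 -1.34]
lid est 1.389580554695367 radius 0.14920731569687054 lateral -0.0006630323067575567
[[-0.39, -0.62, 0.07, 0.001, -0.005, -0.025, 1], [-0.03, -0.66, 0.01, 0.0, 0.0, 0.0, 1], [-0.01, -0.67, 0.01, 0.0, 0.0, 0.0, 1], [0.03, -0.66, 0.01, 0.0, 0.0, 0.0, 1], [0.05, -0.66, 0.01, 0.0, 0.0, 0.0, 1], [0.09, -0.66, 0.01, 0.0, 0.0, 0.0, 1], [0.11, -0.66, 0.01, 0.0, 0.0, 0.0, 1], [0.14, -0.65, 0.01, 0.0, 0.0, 0.0, 1], [0.17, -0.64, 0.01, 0.0, 0.0, 0.0, 1], [0.19, -0.64, 0.01, 0.0, 0.0, 0.0, 1], [0.23, -0.62, 0.01, 0.0, 0.0, 0.0, 1]]
```

Then open the fingers and retreat upward.

Call:
{"fn": "arm_command", "kwargs": {
  "plan": [
    [-0.2,-0.6,0,0,-0.01,-0.02,1],
    [-0.1,-0.7,0,0,0,0,1],
    [0,-0.7,0,0,0,0,1],
    [0,-0.7,0,0,0,0,1],
    [0.1,-0.7,0,0,0,0,1],
    [0.1,-0.7,0,0,0,0,1],
    [0.1,-0.7,0,0,0,0,1],
    [0.1,-0.7,0,0,0,0,1],
    [0.2,-0.7,0,0,0,0,1],
    [0.2,-0.7,0,0,0,0,1],
    [0,0,0,0,0,0,1]
  ]
}}

```text
time: 8.65
position: [0.6908, 0.3433, 0.1636]
tool_rot: [-0.521, 0.474, 0.531, 0.472]
ft_force: [0.1, 4.0, -3.0]
grip_width: 0.0205
```

```bash
python3 arc.py 1.85 3
```

```text
8.65 [0.6908 0.3433 0.1636] x [-0.012  0.006 -1.   ] z [-0.106  0.994  0.008] F [ 0.1  4.  -3. ] M [0.86 0.01 0.01] w 0.0205 q [ 0.31  0.8   1.05  0.01  1.3  -1.37]
lid est 1.8677677722459485 radius 0.14907119991848367 lateral -0.00036919526952286134
[[-0.34, -0.03, 0.04, 0.002, 0.008, -0.011, 1], [-0.03, 0.09, 0.0, 0.0, 0.0, 0.0, 1], [-0.03, 0.08, 0.0, 0.0, 0.0, 0.0, 1]]
```

```bash
python3 - <<'E'
from pl import *
o=robot.get_obs();p=o["position"];Q=R.from_quat(o["tool_rot"]).as_matrix()
rows([(p,Q,3,6),(p+A([0,0,.11]),Q,4,6),(A([.473,.018,.26]),down(.138),12,6)])
E
```

```text
[[0.0, 0.0, 0.0, 0.0, 0.0, 0.0, 6], [0.0, 0.0, 0.0, 0.0, 0.0, 0.0, 6], [0.0, 0.0, 0.0, 0.0, 0.0, 0.0, 6], [-2.75, 0.03, 0.02, 0.0, 0.0, 0.0, 6], [-2.75, 0.03, 0.02, 0.0, 0.0, 0.0, 6], [-2.75, 0.03, 0.02, 0.0, 0.0, 0.0, 6], [-2.75, 0.04, 0.03, 0.0, 0.0, 0.0, 6], [0.12, 2.09, -2.5, 0.128, 0.0, -0.001, 6], [0.11, 1.76, -2.75, 0.129, 0.0, -0.001, 6], [0.12, 1.38, -2.96, 0.128, -0.001, -0.002, 6], [0.11, 1.0, -3.1, 0.128, 0.0, -0.001, 6], [0.1, 0.59, -3.21, 0.128, 0.0, -0.001, 6]]
[[0.11, 0.18, -3.26, 0.129, 0.0, -0.001, 6], [0.11, -0.24, -3.25, 0.128, -0.001, -0.002, 6], [0.11, -0.65, -3.2, 0.128, 0.0, -0.001, 6], [0.1, -1.06, -3.09, 0.128, 0.0, -0.001, 6], [0.11, -1.44, -2.92, 0.129, 0.0, -0.001, 6], [0.11, -1.81, -2.72, 0.128, -0.001, -0.002, 6], [0.11, -2.14, -2.46, 0.128, 0.0, -0.001, 6]]
```

Call:
{"fn": "arm_command", "kwargs": {
  "plan": [
    [0,0,0,0,0,0,6],
    [0,0,0,0,0,0,6],
    [0,0,0,0,0,0,6],
    [-2.7,0,0,0,0,0,6],
    [-2.8,0,0,0,0,0,6],
    [-2.8,0,0,0,0,0,6],
    [-2.8,0,0,0,0,0,6],
    [0.1,2.1,-2.5,0.13,0,0,6],
    [0.1,1.8,-2.7,0.13,0,0,6],
    [0.1,1.4,-3.0,0.13,0,0,6],
    [0.1,1.0,-3.1,0.13,0,0,6],
    [0.1,0.6,-3.2,0.13,0,0,6]
  ]
}}

```text
time: 10.15
position: [0.6046, 0.1961, 0.2808]
tool_rot: [-0.344, 0.618, 0.336, 0.622]
ft_force: [1.0, 0.0, 0.0]
grip_width: 0.0598
```

Call:
{"fn": "arm_command", "kwargs": {
  "plan": [
    [0.1,0.2,-3.3,0.13,0,0,6],
    [0.1,-0.2,-3.3,0.13,0,0,6],
    [0.1,-0.7,-3.2,0.13,0,0,6],
    [0.1,-1.1,-3.1,0.13,0,0,6],
    [0.1,-1.4,-2.9,0.13,0,0,6],
    [0.1,-1.8,-2.7,0.13,0,0,6],
    [0.1,-2.1,-2.5,0.13,0,0,6]
  ]
}}

```text
time: 11.02
position: [0.4647, 0.0013, 0.2791]
tool_rot: [-0.028, 0.698, 0.015, 0.715]
ft_force: [1.1, 0.2, 0.1]
grip_width: 0.0598
```

```bash
python3 - <<'E'
from pl import *
st();p,d,K,k,M=snap("wrist");cv2.imwrite("pics/w2.png",p)
s,d2,K2,k2,M2=snap("side");cv2.imwrite("pics/s2.png",s);C=cloud(d2,K2,k2,M2);Z=C[...,2]
x,y=map(int,proj([.473,.018,.166],K,k,M));print(x,y)
E
```

```text
11.03 [0.4647 0.0013 0.2791] x [ 0.024 -0.018 -1.   ] z [0.998 0.061 0.023] F [1.1 0.2 0.1] M [-0.02 -0.12 -0.01] w 0.0598 q [-0.23  0.23  1.76 -0.01  1.13 -0.29]
335 198
```

View pics/w2.png

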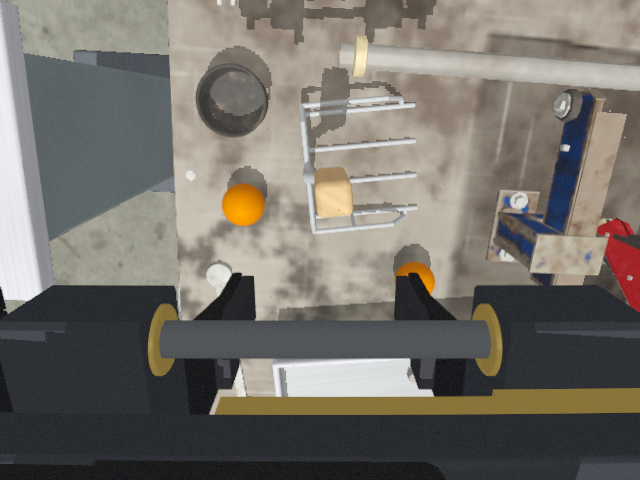

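The wrist view shows the beech grip top at (333,192), the tine tips at (415,104), (415,141), (415,174) and (415,208), and the cup at (232,98), clear of it all.

```bash
python3 - <<'E'
from pl import *
o=robot.get_obs();i=optics.camera_info("wrist");T=np.eye(4);T[:3,:3]=R.from_quat(o["tool_rot"]).as_matrix();T[:3,3]=o["position"];M=T@A(i["tool_from_camera"]);K=A(i["mtx"]);k=i["k1"]
print("grip",onz(333,192,.166,K,k,M))
t=[onz(415,v,.003,K,k,M) for v in (104,141,174,208)];print(A(t).round(4));e=t[0]-t[-1];print("yaw",np.arctan2(-e[0],e[1]), np.linalg.norm(e))
y=.138;g=np.mean(t,0)-.095*A([np.cos(y),np.sin(y),0]);print("grip from tips",g)
q=A([.473,.018,.18]);Q=down(y)
rows([(q,Q,4,6),(A([.473,.018,.112]),Q,3,6)])
E
```

```text
grip [0.46943753 0.02192533 0.166     ]
[[ 0.5555  0.0842  0.003 ]
 [ 0.5601  0.0474  0.003 ]
 [ 0.5644  0.013   0.003 ]
 [ 0.5691 -0.0242  0.003 ]]
yaw 0.12492048734386361 0.10925385816292152
grip from tips [0.4681574 0.0170347 0.003    ]
[[2.47, 0.46, 0.22, -0.019, 0.005, 0.005, 6], [2.47, 0.45, 0.24, -0.019, 0.005, 0.005, 6], [2.47, 0.43, 0.25, -0.019, 0.005, 0.005, 6], [2.47, 0.41, 0.28, -0.02, 0.005, 0.005, 6], [2.27, 0.0, 0.0, 0.0, 0.0, 0.0, 6], [2.26, 0.0, 0.0, 0.0, 0.0, 0.0, 6], [2.27, 0.0, 0.0, 0.0, 0.0, 0.0, 6]]
```

Call:
{"fn": "arm_command", "kwargs": {
  "plan": [
    [2.5,0.5,0.1,-0.02,0,0,6],
    [2.5,0.4,0.1,-0.02,0,0,6],
    [2.5,0.4,0.2,-0.02,0.01,0.01,6],
    [2.5,0.4,0.2,-0.01,0.01,0.01,6],
    [2.3,0,0,0,0,0,6],
    [2.3,0,0,0,0,0,6],
    [2.3,0,0,0,0,0,6],
    [0,0,0,0,0,0,6]
  ]
}}

```text
time: 12.12
position: [0.4823, 0.0158, 0.1102]
tool_rot: [-0.055, 0.698, 0.049, 0.712]
ft_force: [-0.0, -0.5, -0.3]
grip_width: 0.0598
```

```bash
python3 - <<'E'
from pl import *
st();rows([(A([.470,.0185,.108]),down(.132),2,6)])
E
```

```text
12.12 [0.4823 0.0158 0.1102] x [ 0.02  -0.007 -1.   ] z [0.989 0.146 0.019] F [-0.  -0.5 -0.3] M [-0.06 -0.11  0.01] w 0.0598 q [-0.2   0.52  1.9  -0.    0.7  -0.34]
[[0.09, 0.22, -0.59, 0.007, 0.01, 0.005, 6], [0.11, 0.22, -0.59, 0.007, 0.009, 0.005, 6]]
```

Call:
{"fn": "arm_command", "kwargs": {
  "plan": [
    [0.1,0.2,-0.6,0.01,0.01,0.01,6],
    [0.1,0.2,-0.6,0.01,0.01,0.01,6],
    [0,0,0,0,0,0,6],
    [0,0,0,0,0,0,2],
    [0,0,0,0,0,0,2],
    [0,0,0,0,0,0,2],
    [0,0,0,0,0,0,2],
    [0,0,0,0,0,0,2],
    [0,0,0,0,0,0,2],
    [0,0,0,0,0,0,2]
  ],
  "grip_force": 50
}}

```text
time: 13.38
position: [0.4722, 0.0179, 0.1111]
tool_rot: [-0.041, 0.704, 0.048, 0.707]
ft_force: [-0.2, 0.2, 0.7]
grip_width: 0.0259
```

```bash
python3 - <<'E'
from pl import *
st()
E
```

```text
13.38 [0.4722 0.0179 0.1111] x [ 0.004  0.01  -1.   ] z [0.992 0.126 0.005] F [-0.2  0.2  0.7] M [-0.03 -0.    0.04] w 0.0259 q [-0.21  0.51  1.92  0.02  0.71 -0.34]
```

```bash
cat >> pl.py <<'E'
import os
TC=A([.5724,-.293,0.]);TY=.115
def Rz(a): return R.from_euler("z",a).as_matrix()
def t2w(x,y,z=0): return TC+Rz(TY)@A([x,y,z])
def w2t(p): return Rz(TY).T@(A(p)-TC)
if os.path.exists("rel.npy"): RELR,RELP=np.load("rel.npy",allow_pickle=True)[()]["R"],np.load("rel.npy",allow_pickle=True)[()]["p"]
def SR(yaw,up): return Rz(yaw)@R.from_euler("y",-up).as_matrix()
def scoop(tip,yaw,up):   # tip world -> TCP pose
    S=SR(yaw,up);o=A(tip)-S@A([.115,0,0]);return o+S@RELP,S@RELR
def wp(tip,yaw,up,n,g=2): p,Q=scoop(tip,yaw,up);return (p,Q,n,g)
def cur():  # current scoop tip, yaw, up, roll
    o=robot.get_obs();S=R.from_quat(o["tool_rot"]).as_matrix()@RELR.T;tip=o["position"]-S@RELP+S@A([.115,0,0])
    y,p,r=R.from_matrix(S).as_euler("ZYX");print("t",round(o["time"],1),"tip",tip.round(4),"tray",(w2t(tip)*1000).round(1),"yaw",round(y,3),"up",round(-p,3),"roll",round(r,3),"F",o["ft_force"].round(1),"w",round(float(o["grip_width"]),4));return tip,S
E
python3 - <<'E'
from pl import *
o=robot.get_obs();S=Rz(.130);Q=R.from_quat(o["tool_rot"]).as_matrix()
np.save("rel.npy",{"R":S.T@Q,"p":A([.020,0,.111])},allow_pickle=True)
p,d,K,k,M=snap("side");hs=cv2.cvtColor(p,cv2.COLOR_BGR2HSV)
for v0,u0 in((356,343),(356,357),(384,366),(406,345),(430,369)):
    P=w2t(onz(u0,v0,.024,K,k,M));print("chip",(P*1000).round(0)[:2])
for u,v,h in((424,430,.06),(393,321,.06),(262,326,.06),(264,459,.06)): print("corner",(w2t(onz(u,v,h,K,k,M))*1000).round(0))
cv2.imwrite("pics/s3.png",cv2.resize(p[310:470,250:440],(760,640))[:600])
E
```

```text
chip [27. 70.]
chip [55. 66.]
chip [60.  2.]
chip [ 13. -38.]
chip [ 47. -88.]
corner [ 131. -117.   60.]
corner [137. 117.  60.]
corner [-129.  135.   60.]
corner [-134. -133.   60.]
```

View pics/s3.png

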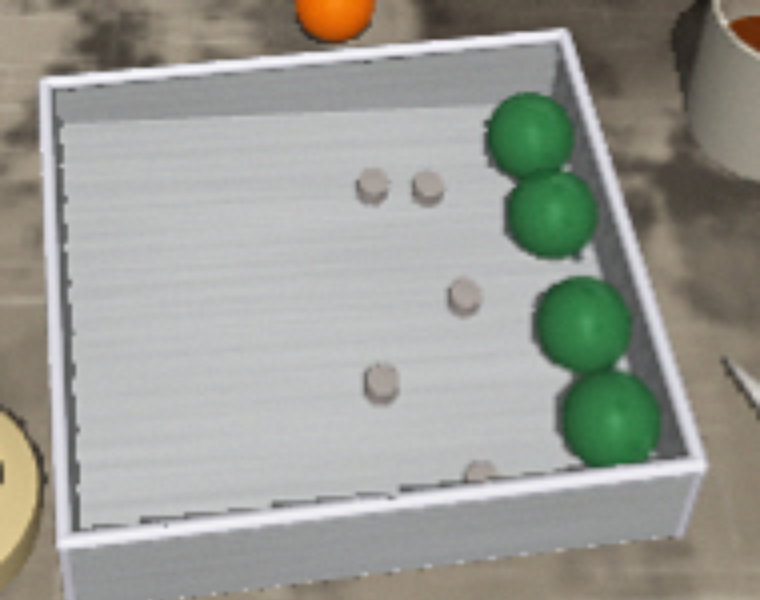

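```bash
python3 - <<'E'
from pl import *
i=optics.camera_info("side");K=A(i["mtx"]);k=i["k1"];M=np.eye(4);M[:3,:3]=A(i["rotation"]);M[:3,3]=i["position"]
P=[onz(250+u/4,310+v/4,.06,K,k,M) for u,v in((42,80),(567,32),(705,465),(62,545))]
N=[(-.134,.119),(.134,.119),(.134,-.119),(-.134,-.119)]
X,Y=A(P)[:,:2],A(N);c=X.mean(0);H=(Y).T@(X-c);th=np.arctan2(H[0,1]-H[1,0],H[0,0]+H[1,1]);print("tray fit",c,th,[(w2t(p)*1000).round(0).tolist() for p in P])
for u,v,r in((530,136,0),(551,213,0),(583,325,0),(611,419,0)): print("ball",(w2t(onz(250+u/4,310+v/4,.032,K,k,M))*1000).round(1))
cur()
s=.0035;fl=lambda x:.019-.085*x
s0=rows([wp(A([.566,.033,.13]),.13,0,5),wp(t2w(.04,s,.13),TY,-.085,10),wp(t2w(.04,s,fl(.04)+.02),TY,-.085,5)])
E
```

```text
Traceback (most recent call last):
ValueError: could not broadcast input array from shape (4,) into shape (3,3)
```

```bash
cat > fit.py <<'E'
from pl import *
M=np.load("side0.npz")["M"];i=optics.camera_info("side");K=A(i["mtx"]);k=i["k1"]
P=[onz(250+u/4,310+v/4,.06,K,k,M) for u,v in((42,80),(567,32),(705,465),(62,545))]
N=[(-.134,.119),(.134,.119),(.134,-.119),(-.134,-.119)]
X,Y=A(P)[:,:2],A(N);c=X.mean(0);H=(Y).T@(X-c);th=np.arctan2(H[0,1]-H[1,0],H[0,0]+H[1,1]);print("tray fit",c,th,[(w2t(p)*1000).round(0).tolist() for p in P])
for u,v,r in((530,136,0),(551,213,0),(583,325,0),(611,419,0)): print("ball",(w2t(onz(250+u/4,310+v/4,.032,K,k,M))*1000).round(1))
cur()
s=.0035;fl=lambda x:.019-.085*x
s0=rows([wp(A([.566,.033,.13]),.13,0,5),wp(t2w(.04,s,.13),TY,-.085,10),wp(t2w(.04,s,fl(.04)+.02),TY,-.085,5)])
E
python3 fit.py
```

```text
tray fit [ 0.57398374 -0.28640652] 0.11792043232910389 [[-132.0, 125.0, 60.0], [136.0, 125.0, 60.0], [136.0, -111.0, 60.0], [-131.0, -113.0, 60.0]]
ball [109.8  83.4  32. ]
ball [109.4  37.1  32. ]
ball [109.6 -24.4  32. ]
ball [110.3 -71.5  32. ]
t 13.4 tip [5.663e-01 3.020e-02 1.000e-04] tray [3.110e+01 3.218e+02 1.000e-01] yaw 0.13 up 0.0 roll -0.0 F [-0.1  1.1  0.9] w 0.0257
[[-2.6, 0.08, 0.01, 0.0, 0.0, 0.0, 2], [-2.59, 0.08, 0.02, 0.0, 0.0, 0.0, 2], [-2.6, 0.08, 0.01, 0.0, 0.0, 0.0, 2], [-2.6, 0.08, 0.01, 0.0, 0.0, 0.0, 2], [-2.59, 0.08, 0.02, 0.0, 0.0, 0.0, 2], [-0.11, -3.2, 0.15, 0.002, 0.008, 0.0, 2], [-0.1, -3.2, 0.15, 0.001, 0.009, 0.0, 2], [-0.11, -3.19, 0.16, 0.002, 0.008, 0.0, 2], [-0.11, -3.2, 0.16, 0.001, 0.009, 0.0, 2], [-0.11, -3.2, 0.17, 0.002, 0.008, 0.0, 2], [-0.11, -3.2, 0.17, 0.001, 0.009, 0.0, 2], [-0.11, -3.19, 0.17, 0.002, 0.008, 0.0, 2]]
[[-0.12, -3.2, 0.18, 0.002, 0.009, 0.0, 2], [-0.12, -3.19, 0.19, 0.001, 0.008, 0.0, 2], [-0.11, -3.2, 0.18, 0.002, 0.009, 0.0, 2], [1.88, -0.02, 0.15, 0.0, 0.0, 0.0, 2], [1.88, -0.01, 0.15, 0.0, 0.0, 0.0, 2], [1.88, -0.02, 0.15, 0.0, 0.0, 0.0, 2], [1.88, -0.01, 0.15, 0.0, 0.0, 0.0, 2], [1.89, -0.02, 0.16, 0.0, 0.0, 0.0, 2]]
```

```bash
sed -i 's/^TC=.*/TC=A([.574,-.2864,0.]);TY=.117/' pl.py; cat >> pl.py <<'E'
fl=lambda x:.019-.085*x
E
python3 - <<'E'
from pl import *
cur();s=-.010
rows([wp(A([.566,.033,.13]),.13,0,5),wp(t2w(.04,s,.13),TY,-.085,12),wp(t2w(.04,s,fl(.04)+.03),TY,-.085,5)])
E
```

```text
t 13.4 tip [5.663e-01 3.020e-02 1.000e-04] tray [2.940e+01 3.154e+02 1.000e-01] yaw 0.13 up 0.0 roll -0.0 F [-0.1  1.1  0.9] w 0.0257
[[-2.6, 0.08, 0.01, 0.0, 0.0, 0.0, 2], [-2.59, 0.08, 0.02, 0.0, 0.0, 0.0, 2], [-2.6, 0.08, 0.01, 0.0, 0.0, 0.0, 2], [-2.6, 0.08, 0.01, 0.0, 0.0, 0.0, 2], [-2.59, 0.08, 0.02, 0.0, 0.0, 0.0, 2], [-0.09, -2.73, 0.14, 0.001, 0.007, 0.0, 2], [-0.09, -2.72, 0.15, 0.001, 0.007, 0.0, 2], [-0.09, -2.73, 0.15, 0.001, 0.007, 0.0, 2], [-0.09, -2.72, 0.15, 0.002, 0.007, 0.0, 2], [-0.09, -2.73, 0.15, 0.001, 0.007, 0.0, 2], [-0.09, -2.72, 0.16, 0.001, 0.007, 0.0, 2], [-0.1, -2.72, 0.16, 0.001, 0.008, 0.0, 2]]
[[-0.09, -2.73, 0.16, 0.001, 0.007, 0.0, 2], [-0.1, -2.72, 0.16, 0.001, 0.007, 0.0, 2], [-0.1, -2.73, 0.17, 0.002, 0.007, 0.0, 2], [-0.1, -2.72, 0.17, 0.001, 0.007, 0.0, 2], [-0.1, -2.72, 0.17, 0.001, 0.007, 0.0, 2], [1.68, -0.02, 0.13, 0.0, 0.0, 0.0, 2], [1.69, -0.01, 0.14, 0.0, 0.0, 0.0, 2], [1.68, -0.02, 0.13, 0.0, 0.0, 0.0, 2], [1.68, -0.01, 0.14, 0.0, 0.0, 0.0, 2], [1.68, -0.02, 0.13, 0.0, 0.0, 0.0, 2]]
```

Call:
{"fn": "arm_command", "kwargs": {
  "plan": [
    [-2.6,0.1,0,0,0,0,2],
    [-2.6,0.1,0,0,0,0,2],
    [-2.6,0.1,0,0,0,0,2],
    [-2.6,0.1,0,0,0,0,2],
    [-2.6,0.1,0,0,0,0,2],
    [-0.1,-2.7,0.1,0,0.01,0,2],
    [-0.1,-2.7,0.1,0,0.01,0,2],
    [-0.1,-2.7,0.2,0,0.01,0,2],
    [-0.1,-2.7,0.2,0,0.01,0,2],
    [-0.1,-2.7,0.2,0,0.01,0,2],
    [-0.1,-2.7,0.2,0,0.01,0,2],
    [-0.1,-2.7,0.2,0,0,0,2]
  ]
}}

```text
time: 14.92
position: [0.5006, -0.1655, 0.2435]
tool_rot: [-0.041, 0.731, 0.05, 0.679]
ft_force: [0.0, -0.8, -1.5]
grip_width: 0.0257
```

Call:
{"fn": "arm_command", "kwargs": {
  "plan": [
    [-0.1,-2.7,0.1,0,0.01,0,2],
    [-0.1,-2.7,0.1,0,0.01,0,2],
    [-0.1,-2.7,0.2,0,0.01,0,2],
    [-0.1,-2.7,0.2,0,0,0,2],
    [-0.1,-2.7,0.2,0,0,0,2]
  ]
}}

```text
time: 15.55
position: [0.5242, -0.3007, 0.2406]
tool_rot: [-0.04, 0.744, 0.052, 0.665]
ft_force: [0.0, -0.6, -1.1]
grip_width: 0.0258
```

```bash
python3 - <<'E'
from pl import *
cur();s=-.010
rows([wp(t2w(.04,s,fl(.04)+.03),TY,-.085,6),wp(t2w(.04,s,fl(.04)+.006),TY,-.085,3)])
p,d,K,k,M=snap("side");cv2.imwrite("pics/s4.png",cv2.resize(p[230:450,220:480],(780,660))[:600])
E
```

```text
t 15.6 tip [ 0.6048 -0.2879  0.1194] tray [ 30.4  -5.1 119.4] yaw 0.135 up -0.115 roll 0.016 F [ 0.  -0.6 -1.1] w 0.0258
[[1.25, -0.06, 0.24, 0.003, -0.005, -0.002, 2], [1.26, -0.06, 0.23, 0.003, -0.005, -0.003, 2], [1.25, -0.05, 0.22, 0.002, -0.005, -0.002, 2], [1.26, -0.05, 0.22, 0.003, -0.005, -0.003, 2], [1.25, -0.04, 0.22, 0.003, -0.006, -0.002, 2], [1.26, -0.05, 0.2, 0.003, -0.005, -0.002, 2], [0.8, -0.01, 0.06, 0.0, 0.0, 0.0, 2], [0.8, 0.0, 0.07, 0.0, 0.0, 0.0, 2], [0.79, -0.01, 0.06, 0.0, 0.0, 0.0, 2]]
```

View pics/s4.png

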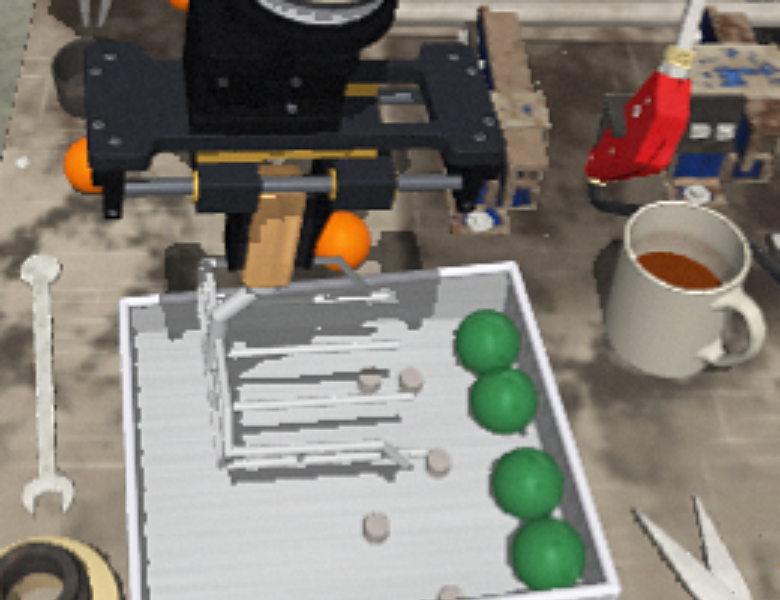

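The scoop hangs above the tray: tine ends at crop (400,345), (412,398) and (410,462), balls and chips undisturbed. Lowering now.

Call:
{"fn": "arm_command", "kwargs": {
  "plan": [
    [1.3,-0.1,0.2,0,-0.01,0,2],
    [1.3,-0.1,0.2,0,-0.01,0,2],
    [1.3,0,0.2,0,-0.01,0,2],
    [1.3,0,0.2,0.01,0,-0.01,2],
    [1.3,0,0.2,0.01,0,-0.01,2],
    [1.3,-0.1,0.2,0,0,0,2],
    [0.7,0,0.1,0,0,0,2],
    [0.7,0,0.1,0,0,0,2],
    [0,0,0,0,0,0,2],
    [0,0,0,0,0,0,2]
  ]
}}

```text
time: 16.85
position: [0.5295, -0.3041, 0.1395]
tool_rot: [-0.038, 0.734, 0.037, 0.677]
ft_force: [-0.1, -0.5, -2.1]
grip_width: 0.0257
```

```bash
python3 - <<'E'
from pl import *
cur();s=-.010
rows([wp(t2w(.04,s,fl(.04)+.003),TY,-.085,4),wp(t2w(.076,s,fl(.076)+.0025),TY,-.085,4),wp(t2w(.076,0,fl(.076)+.0025),TY,-.085,3)])
E
```

```text
t 16.9 tip [ 0.6141 -0.2954  0.0207] tray [ 38.8 -13.6  20.7] yaw 0.11 up -0.087 roll -0.006 F [-0.1 -0.5 -2.1] w 0.0257
[[0.05, 0.06, 0.03, -0.002, 0.0, 0.001, 2], [0.06, 0.06, 0.03, -0.001, -0.001, 0.002, 2], [0.05, 0.06, 0.03, -0.002, 0.0, 0.001, 2], [0.06, 0.06, 0.03, -0.002, -0.001, 0.001, 2], [0.02, 0.0, 0.9, 0.0, 0.0, 0.0, 2], [0.01, 0.0, 0.91, 0.0, 0.0, 0.0, 2], [0.02, 0.0, 0.9, 0.0, 0.0, 0.0, 2], [0.01, 0.01, 0.9, 0.0, 0.0, 0.0, 2], [0.0, 0.33, 0.0, 0.0, 0.0, 0.0, 2], [0.01, 0.33, 0.0, 0.0, 0.0, 0.0, 2], [0.0, 0.34, 0.0, 0.0, 0.0, 0.0, 2]]
```

Call:
{"fn": "arm_command", "kwargs": {
  "plan": [
    [0.1,0.1,0,-0.01,0,0,2],
    [0.1,0.1,0.1,0,0,0.01,2],
    [0.1,0.1,0.1,0,0,0,2],
    [0,0,0.9,0,0,0,2],
    [0,0,0.9,0,0,0,2],
    [0,0,0.9,0,0,0,2],
    [0,0,0.9,0,0,0,2],
    [0,0.3,0,0,0,0,2],
    [0,0.3,0,0,0,0,2],
    [0,0.3,0,0,0,0,2],
    [0,0,0,0,0,0,2]
  ]
}}

```text
time: 18.23
position: [0.5688, -0.2867, 0.1341]
tool_rot: [-0.039, 0.734, 0.044, 0.677]
ft_force: [-0.4, -0.8, -2.7]
grip_width: 0.0258
```

```bash
python3 - <<'E'
from pl import *
cur();s=0
rows([wp(t2w(.08,s,fl(.08)+.0025),TY,-.085,2),wp(t2w(.127,s,fl(.127)+.0025),TY,-.085,10)])
p,d,K,k,M=snap("side");cv2.imwrite("pics/s5.png",cv2.resize(p[300:460,300:440],(700,800))[:600])
E
```

```text
t 18.2 tip [ 0.6533 -0.2759  0.0154] tray [80.   1.2 15.4] yaw 0.121 up -0.085 roll 0.004 F [-0.4 -0.8 -2.7] w 0.0258
[[0.04, -0.02, 0.0, 0.002, 0.0, -0.002, 2], [0.04, -0.01, 0.0, 0.002, 0.0, -0.002, 2], [0.0, 0.0, 0.47, 0.0, 0.0, 0.0, 2], [0.0, 0.0, 0.47, 0.0, 0.0, 0.0, 2], [0.01, 0.0, 0.47, 0.0, 0.0, 0.0, 2], [0.0, 0.0, 0.48, 0.0, 0.0, 0.0, 2], [0.0, 0.0, 0.47, 0.0, 0.0, 0.0, 2], [0.0, 0.01, 0.47, 0.0, 0.0, 0.0, 2], [0.0, 0.0, 0.47, 0.0, 0.0, 0.0, 2], [0.0, 0.0, 0.47, 0.0, 0.0, 0.0, 2], [0.01, 0.0, 0.47, 0.0, 0.0, 0.0, 2], [0.0, 0.0, 0.48, 0.0, 0.0, 0.0, 2]]
```

View pics/s5.png

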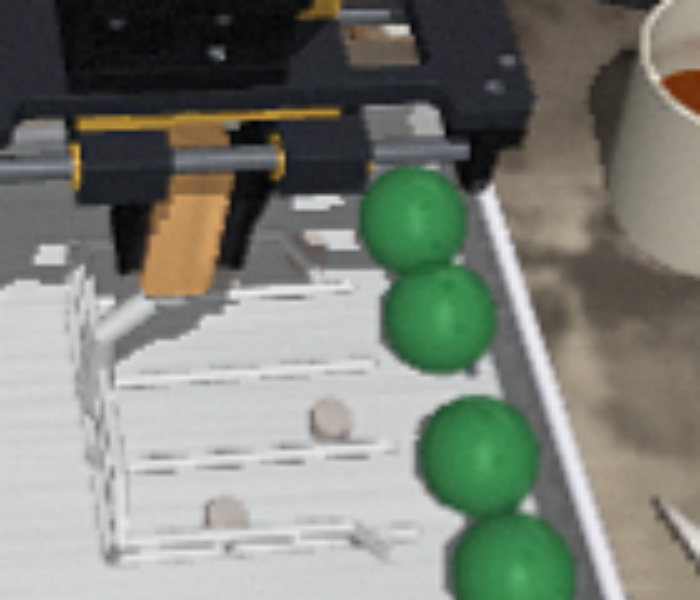

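The crop shows the tine tips at (353,286), (378,366), (395,447) and (420,534). They lie between and outside the balls as planned, with two chips in the gaps. Advancing slowly.

Call:
{"fn": "arm_command", "kwargs": {
  "plan": [
    [0,0,0.3,0,0,0,2],
    [0,0,0.3,0,0,0,2],
    [0,0,0.4,0,0,0,2],
    [0,0,0.4,0,0,0,2],
    [0,0,0.4,0,0,0,2],
    [0,0,0.4,0,0,0,2]
  ]
}}

```text
time: 19.02
position: [0.5904, -0.2846, 0.1316]
tool_rot: [-0.038, 0.735, 0.044, 0.675]
ft_force: [-0.0, 0.1, -1.8]
grip_width: 0.0257
```

```bash
python3 - <<'E'
from pl import *
cur();s=0
rows([wp(t2w(.127,s,fl(.127)+.0025),TY,-.085,8)])
E
```

```text
t 19.0 tip [ 0.6745 -0.2739  0.0127] tray [101.3   0.7  12.7] yaw 0.121 up -0.089 roll 0.005 F [-0.   0.1 -1.8] w 0.0257
[[0.0, 0.0, 0.32, 0.0, 0.0, -0.001, 2], [0.0, 0.0, 0.31, 0.001, -0.001, 0.0, 2], [0.01, 0.01, 0.32, 0.0, 0.0, -0.001, 2], [0.0, 0.0, 0.32, 0.001, -0.001, 0.0, 2], [0.0, 0.0, 0.32, 0.0, 0.0, -0.001, 2], [0.0, 0.0, 0.31, 0.001, -0.001, 0.0, 2], [0.01, 0.01, 0.32, 0.0, 0.0, -0.001, 2], [0.0, 0.0, 0.32, 0.001, -0.001, -0.001, 2]]
```

Call:
{"fn": "arm_command", "kwargs": {
  "plan": [
    [0,0,0.3,0,0,0,2],
    [0,0,0.3,0,0,0,2],
    [0,0,0.3,0,0,0,2],
    [0,0,0.3,0,0,0,2],
    [0,0,0.4,0,0,0,2],
    [0,0,0.4,0,0,0,2],
    [0,0,0.4,0,0,0,2]
  ]
}}

```text
time: 19.9
position: [0.6164, -0.2812, 0.1296]
tool_rot: [-0.038, 0.735, 0.045, 0.676]
ft_force: [-0.4, -0.9, -2.4]
grip_width: 0.0256
```

```bash
python3 - <<'E'
from pl import *
cur();s=0
p,d,K,k,M=snap("side");cv2.imwrite("pics/s6.png",cv2.resize(p[300:460,300:440],(700,800))[:600])
E
```

```text
t 19.9 tip [ 0.7006 -0.2704  0.0107] tray [127.6   1.1  10.7] yaw 0.121 up -0.088 roll 0.005 F [-0.4 -0.9 -2.4] w 0.0256
```

View pics/s6.png

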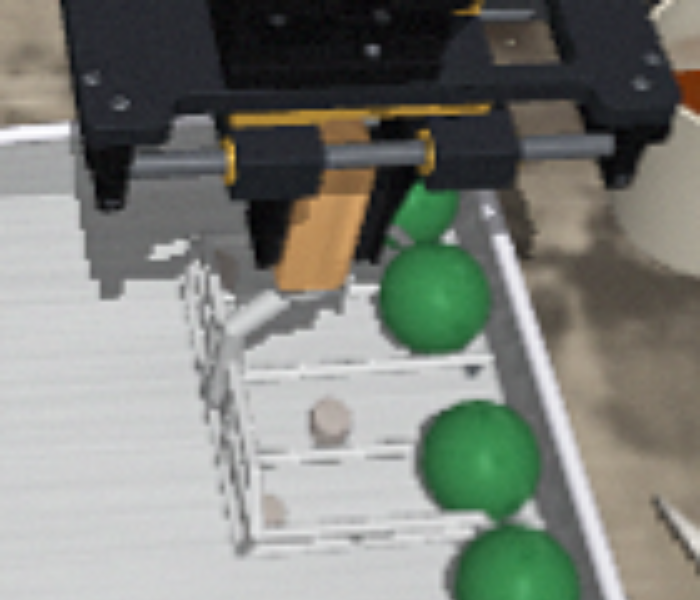

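Balls 2 and 3, at crop (435,298) and (480,460), sit over the two outer gaps, and the outer balls have moved aside. Lifting with a gentle backward pitch.

```bash
python3 - <<'E'
from pl import *
rows([wp(t2w(.126,0,.024),TY,-.08,3),wp(t2w(.122,0,.055),TY,.08,7),wp(t2w(.112,0,.095),TY,.16,6),wp(t2w(.100,0,.15),TY,.16,5)])
E
```

```text
[[-0.42, 0.0, -0.13, 0.001, -0.003, -0.002, 2], [-0.41, -0.01, -0.12, 0.002, -0.002, -0.001, 2], [-0.42, 0.0, -0.12, 0.001, -0.003, -0.002, 2], [-0.2, 0.0, -0.33, 0.0, -0.023, 0.0, 2], [-0.21, 0.0, -0.32, 0.0, -0.023, 0.0, 2], [-0.22, 0.0, -0.32, -0.001, -0.023, 0.0, 2], [-0.22, 0.0, -0.31, 0.0, -0.022, 0.0, 2], [-0.23, 0.0, -0.31, 0.0, -0.023, 0.0, 2], [-0.24, 0.0, -0.3, 0.0, -0.023, 0.0, 2], [-0.25, 0.0, -0.3, 0.0, -0.023, 0.001, 2], [-0.55, 0.0, -0.25, 0.0, -0.013, 0.0, 2], [-0.55, 0.01, -0.25, 0.0, -0.014, 0.0, 2]]
[[-0.55, 0.0, -0.23, -0.001, -0.013, 0.0, 2], [-0.55, 0.01, -0.23, 0.0, -0.013, 0.0, 2], [-0.56, 0.0, -0.23, 0.0, -0.014, 0.0, 2], [-0.56, 0.01, -0.21, 0.0, -0.013, 0.0, 2], [-1.13, 0.01, -0.06, 0.0, 0.0, 0.0, 2], [-1.12, 0.01, -0.05, 0.0, 0.0, 0.0, 2], [-1.13, 0.01, -0.06, 0.0, 0.0, 0.0, 2], [-1.12, 0.01, -0.06, 0.0, 0.0, 0.0, 2], [-1.13, 0.01, -0.05, 0.0, 0.0, 0.0, 2]]
```

Call:
{"fn": "arm_command", "kwargs": {
  "plan": [
    [-0.4,0,-0.1,0,0,0,2],
    [-0.4,0,-0.1,0,0,0,2],
    [-0.4,0,-0.1,0,0,0,2],
    [-0.2,0,-0.3,0,-0.02,0,2],
    [-0.2,0,-0.3,0,-0.03,0,2],
    [-0.2,0,-0.3,0,-0.02,0,2],
    [-0.3,0,-0.3,0,-0.02,0,2],
    [-0.3,0,-0.3,0,-0.03,0,2],
    [-0.3,0,-0.3,0,-0.02,0,2],
    [-0.3,0,-0.3,0,-0.02,0,2]
  ]
}}

```text
time: 21.2
position: [0.5911, -0.2841, 0.1613]
tool_rot: [-0.034, 0.675, 0.048, 0.735]
ft_force: [0.5, 0.3, -4.0]
grip_width: 0.0254
```

```bash
python3 - <<'E'
from pl import *
cur();rows([wp(t2w(.112,0,.09),TY,.16,6),wp(t2w(.100,0,.16),TY,.16,6)])
E
```

```text
t 21.2 tip [ 0.6939 -0.2712  0.0584] tray [120.9   1.1  58.4] yaw 0.118 up 0.081 roll 0.006 F [ 0.5  0.3 -4. ] w 0.0254
[[-0.41, 0.0, -0.24, 0.0, -0.013, -0.001, 2], [-0.41, 0.0, -0.24, 0.0, -0.013, -0.001, 2], [-0.41, 0.0, -0.24, 0.0, -0.013, -0.001, 2], [-0.42, 0.0, -0.22, 0.0, -0.014, -0.001, 2], [-0.42, 0.0, -0.23, 0.0, -0.013, -0.001, 2], [-0.42, 0.0, -0.21, 0.0, -0.013, -0.001, 2], [-1.18, 0.01, -0.01, 0.0, 0.0, 0.0, 2], [-1.19, 0.01, 0.0, 0.0, 0.0, 0.0, 2], [-1.18, 0.01, -0.01, 0.0, 0.0, 0.0, 2], [-1.19, 0.01, 0.0, 0.0, 0.0, 0.0, 2], [-1.18, 0.01, -0.01, 0.0, 0.0, 0.0, 2], [-1.18, 0.01, -0.01, 0.0, 0.0, 0.0, 2]]
```

Call:
{"fn": "arm_command", "kwargs": {
  "plan": [
    [-0.4,0,-0.2,0,-0.01,0,2],
    [-0.4,0,-0.2,0,-0.02,0,2],
    [-0.4,0,-0.2,0,-0.01,0,2],
    [-0.4,0,-0.2,0,-0.02,0,2],
    [-0.4,0,-0.2,0,-0.01,0,2],
    [-0.4,0,-0.2,0,-0.01,0,2],
    [-1.2,0,0,0,0,0,2],
    [-1.2,0,0,0,0,0,2],
    [-1.2,0,0,0,0,0,2],
    [-1.2,0,0,0,0,0,2],
    [-1.2,0,0,0,0,0,2],
    [-1.2,0,0,0,0,0,2]
  ]
}}

```text
time: 22.7
position: [0.5625, -0.289, 0.2617]
tool_rot: [-0.032, 0.643, 0.049, 0.764]
ft_force: [0.5, 0.8, -3.7]
grip_width: 0.0257
```

```bash
cat > dump.py <<'E'
from pl import *
CC=A([.574,.3285,0]);CY=.12
def c2w(x,y,z=0): return CC+Rz(CY)@A([x,y,z])
E
python3 - <<'E'
from dump import *
cur()
# transport over: keep up .16, to behind case: tip at case x'=-.06,z .12
s=rows([wp(c2w(-.03,0,.17),CY,.16,24),])
p,d,K,k,M=snap("side");cv2.imwrite("pics/s7.png",p)
for nm,P in(("c",c2w(0,0,.006)),("f",c2w(.061,.081,.006)),("g",c2w(-.065,-.085,.038))): print(nm,proj(P,K,k,M))
E
```

```text
t 22.7 tip [ 0.6738 -0.2753  0.1681] tray [100.4  -0.6 168.1] yaw 0.118 up 0.168 roll 0.004 F [ 0.5  0.8 -3.7] w 0.0257
[[-0.02, 2.55, -0.24, 0.0, 0.0, 0.0, 2], [-0.02, 2.55, -0.24, 0.0, 0.001, 0.0, 2], [-0.01, 2.54, -0.25, 0.0, 0.0, -0.001, 2], [-0.02, 2.55, -0.24, 0.0, 0.0, 0.0, 2], [-0.02, 2.55, -0.24, 0.0, 0.001, 0.0, 2], [-0.02, 2.55, -0.24, -0.001, 0.0, 0.0, 2], [-0.02, 2.54, -0.24, 0.0, 0.0, 0.0, 2], [-0.02, 2.55, -0.24, 0.0, 0.001, 0.0, 2], [-0.02, 2.55, -0.24, 0.0, 0.0, -0.001, 2], [-0.03, 2.55, -0.24, 0.0, 0.0, 0.0, 2], [-0.02, 2.55, -0.24, 0.0, 0.0, 0.0, 2], [-0.02, 2.54, -0.24, 0.0, 0.001, 0.0, 2]]
[[-0.02, 2.55, -0.24, 0.0, 0.0, 0.0, 2], [-0.02, 2.55, -0.24, 0.0, 0.0, 0.0, 2], [-0.03, 2.55, -0.24, 0.0, 0.001, -0.001, 2], [-0.02, 2.55, -0.24, 0.0, 0.0, 0.0, 2], [-0.03, 2.54, -0.24, -0.001, 0.0, 0.0, 2], [-0.02, 2.55, -0.24, 0.0, 0.001, 0.0, 2], [-0.02, 2.55, -0.24, 0.0, 0.0, 0.0, 2], [-0.03, 2.55, -0.24, 0.0, 0.0, 0.0, 2], [-0.02, 2.55, -0.23, 0.0, 0.001, -0.001, 2], [-0.03, 2.54, -0.24, 0.0, 0.0, 0.0, 2], [-0.02, 2.55, -0.24, 0.0, 0.0, 0.0, 2], [-0.03, 2.55, -0.24, 0.0, 0.001, 0.0, 2]]
c (np.float64(327.4097251931148), np.float64(202.67573166268224))
f (np.float64(343.28548717845337), np.float64(186.1508831059104))
g (np.float64(308.54748990638024), np.float64(212.64299085385701))
```

View pics/s7.png

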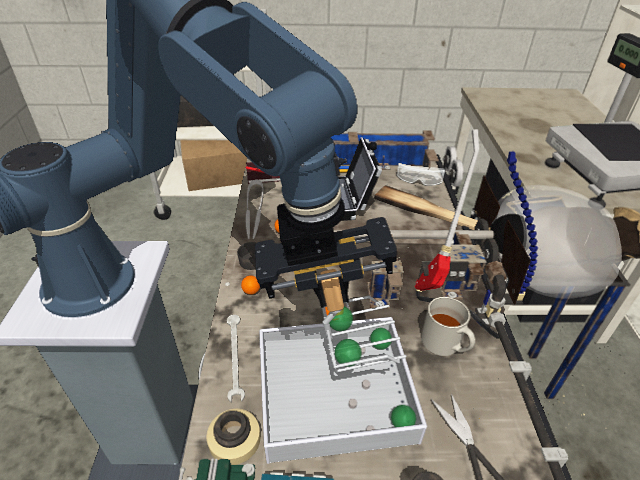

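The picture shows two balls on the scoop at (340,319) and (347,351), two left in the tray at (381,338) and (402,414), the chips on the tray floor, and the lid open at (360,178). Carrying the scoop to the case.

Call:
{"fn": "arm_command", "kwargs": {
  "plan": [
    [0,1.0,-0.1,0,0,0,2],
    [0,1.8,-0.2,0,0,0,2],
    [0,2.5,-0.2,0,0,0,2],
    [0,2.5,-0.3,0,0,0,2],
    [0,2.5,-0.2,0,0,0,2],
    [0,2.5,-0.2,0,0,0,2],
    [0,2.5,-0.3,0,0,0,2],
    [0,2.5,-0.2,0,0,0,2],
    [0,2.5,-0.2,0,0,0,2],
    [0,2.5,-0.3,0,0,0,2],
    [0,2.5,-0.2,0,0,0,2],
    [0,2.5,-0.2,0,0,0,2]
  ]
}}

```text
time: 24.25
position: [0.4947, 0.0061, 0.2602]
tool_rot: [-0.029, 0.645, 0.053, 0.762]
ft_force: [0.1, 0.4, -3.1]
grip_width: 0.0254
```

Call:
{"fn": "arm_command", "kwargs": {
  "plan": [
    [0,2.5,-0.2,0,0,0,2],
    [0,2.5,-0.3,0,0,0,2],
    [0,2.5,-0.2,0,0,0,2],
    [0,2.5,-0.2,0,0,0,2],
    [0,2.5,-0.3,0,0,0,2],
    [0,2.5,-0.2,0,0,0,2],
    [0,2.5,-0.2,0,0,0,2],
    [0,2.5,-0.3,0,0,0,2],
    [0,2.5,-0.2,0,0,0,2],
    [0,2.0,-0.2,0,0,0,2],
    [0,1.0,-0.1,0,0,0,2],
    [0,0,0,0,0,0,2]
  ]
}}

```text
time: 25.75
position: [0.4211, 0.2759, 0.2614]
tool_rot: [-0.029, 0.649, 0.059, 0.758]
ft_force: [-0.1, 0.1, -4.1]
grip_width: 0.0257
```

```bash
python3 - <<'E'
from dump import *
tip,S=cur();print("case frame tip",(Rz(CY).T@(tip-CC)*1000).round(1))
rows([wp(c2w(-.02,0,.12),CY,.12,5),wp(c2w(-.02,0,.06),CY,.08,7)])
E
```

```text
t 25.8 tip [0.5305 0.2923 0.1659] tray [ 24.3 579.8 165.9] yaw 0.125 up 0.15 roll 0.023 F [-0.1  0.1 -4.1] w 0.0257
case frame tip [-47.5 -30.7 165.9]
[[0.96, 0.65, 0.47, 0.001, 0.006, -0.005, 2], [0.95, 0.65, 0.48, 0.001, 0.006, -0.005, 2], [0.94, 0.65, 0.48, 0.001, 0.006, -0.005, 2], [0.94, 0.67, 0.49, 0.002, 0.006, -0.004, 2], [0.93, 0.66, 0.49, 0.001, 0.006, -0.005, 2], [0.8, -0.01, -0.04, 0.0, 0.006, 0.0, 2], [0.8, 0.0, -0.04, 0.0, 0.005, 0.0, 2], [0.79, -0.01, -0.03, 0.0, 0.006, 0.0, 2], [0.8, -0.01, -0.03, 0.0, 0.006, 0.0, 2], [0.8, -0.01, -0.03, 0.0, 0.006, 0.0, 2], [0.8, 0.0, -0.02, 0.0, 0.005, 0.0, 2], [0.8, -0.01, -0.01, 0.0, 0.006, 0.0, 2]]
```

Call:
{"fn": "arm_command", "kwargs": {
  "plan": [
    [1.0,0.6,0.5,0,0.01,0,2],
    [1.0,0.6,0.5,0,0.01,-0.01,2],
    [0.9,0.7,0.5,0,0.01,-0.01,2],
    [0.9,0.7,0.5,0,0,0,2],
    [0.9,0.7,0.5,0,0,0,2],
    [0.8,0,0,0,0.01,0,2],
    [0.8,0,0,0,0.01,0,2],
    [0.8,0,0,0,0,0,2],
    [0.8,0,0,0,0,0,2],
    [0.8,0,0,0,0.01,0,2],
    [0.8,0,0,0,0,0,2],
    [0.8,0,0,0,0,0,2]
  ]
}}

```text
time: 27.25
position: [0.4572, 0.3157, 0.1559]
tool_rot: [-0.037, 0.673, 0.048, 0.737]
ft_force: [-0.3, -0.6, -4.2]
grip_width: 0.0255
```

```bash
python3 - <<'E'
from dump import *
tip,S=cur();print("case frame tip",(Rz(CY).T@(tip-CC)*1000).round(1))
rows([wp(c2w(-.018,0,.04),CY,-.05,5),wp(c2w(-.018,0,.035),CY,-.22,14)])
p,d,K,k,M=snap("side");cv2.imwrite("pics/s8.png",cv2.resize(p[120:280,220:420],(800,640))[:600])
E
```

```text
t 27.2 tip [0.5606 0.3287 0.0536] tray [ 58.5 612.5  53.6] yaw 0.123 up 0.087 roll 0.002 F [-0.3 -0.6 -4.2] w 0.0255
case frame tip [-13.3   1.8  53.6]
[[0.02, -0.03, 0.2, 0.001, 0.027, 0.0, 2], [0.02, -0.02, 0.2, 0.001, 0.028, -0.001, 2], [0.02, -0.03, 0.21, 0.001, 0.027, 0.0, 2], [0.01, -0.02, 0.2, 0.0, 0.027, -0.001, 2], [0.0, -0.03, 0.2, 0.001, 0.027, 0.0, 2], [-0.07, 0.0, 0.15, 0.0, 0.012, 0.0, 2], [-0.07, 0.0, 0.14, 0.0, 0.012, 0.0, 2], [-0.07, 0.0, 0.15, 0.0, 0.013, 0.0, 2], [-0.07, 0.0, 0.14, 0.001, 0.012, 0.0, 2], [-0.07, 0.01, 0.14, 0.0, 0.012, 0.0, 2], [-0.08, 0.0, 0.15, 0.0, 0.012, 0.0, 2], [-0.08, 0.0, 0.14, 0.0, 0.012, 0.0, 2]]
[[-0.07, 0.0, 0.14, 0.0, 0.012, 0.0, 2], [-0.09, 0.0, 0.14, 0.0, 0.013, 0.0, 2], [-0.08, 0.0, 0.13, 0.0, 0.012, -0.001, 2], [-0.08, 0.0, 0.14, 0.001, 0.012, 0.0, 2], [-0.09, 0.0, 0.14, 0.0, 0.012, 0.0, 2], [-0.09, 0.01, 0.13, 0.0, 0.012, 0.0, 2], [-0.08, 0.0, 0.14, 0.0, 0.012, 0.0, 2]]
```

View pics/s8.png

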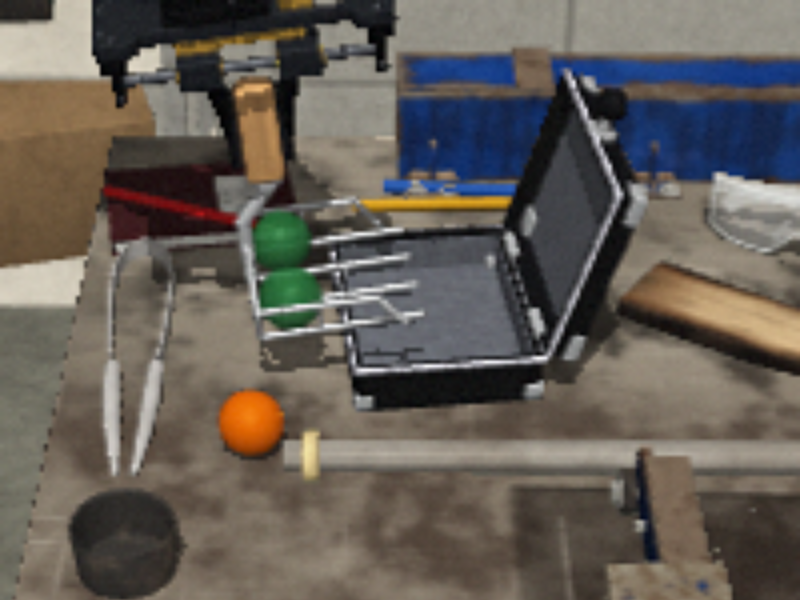

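The view shows the scoop with both balls (282,240), (290,297) and its tines over the open, empty case. The lid stands back, clear of the gripper. Tipping slowly.

Call:
{"fn": "arm_command", "kwargs": {
  "plan": [
    [0,0,0.2,0,0.03,0,2],
    [0,0,0.2,0,0.03,0,2],
    [0,0,0.2,0,0.03,0,2],
    [0,0,0.2,0,0.03,0,2],
    [0,0,0.2,0,0.02,0,2],
    [-0.1,0,0.2,0,0.01,0,2],
    [-0.1,0,0.1,0,0.01,0,2],
    [-0.1,0,0.2,0,0.01,0,2],
    [-0.1,0,0.1,0,0.01,0,2],
    [-0.1,0,0.2,0,0.01,0,2],
    [-0.1,0,0.1,0,0.02,0,2],
    [-0.1,0,0.1,0,0.02,0,2]
  ]
}}

```text
time: 28.8
position: [0.4776, 0.3182, 0.1609]
tool_rot: [-0.043, 0.756, 0.044, 0.651]
ft_force: [-0.0, -0.9, -4.5]
grip_width: 0.0259
```

```bash
cat > chk.py <<'E'
from dump import *
tip,S=cur();print("case frame tip",(Rz(CY).T@(tip-CC)*1000).round(1))
def greens(name="side"):
    p,d,K,k,M=snap(name);hs=cv2.cvtColor(p,cv2.COLOR_BGR2HSV);g=cv2.inRange(hs,(50,80,40),(85,255,255));n,l,s,c=cv2.connectedComponentsWithStats(g)
    for i in range(1,n):
        if s[i,4]>60 and c[i][0]>240:
            P=np.median(cloud(d,K,k,M)[l==i],0);print("green",c[i].round(),s[i,:5],"surf",P.round(3))
    return p
if __name__=="__main__": greens()
E
python3 chk.py
```

```text
t 28.8 tip [0.5538 0.3281 0.0366] tray [ 51.7 612.6  36.6] yaw 0.127 up -0.154 roll 0.002 F [-0.  -0.9 -4.5] w 0.0259
case frame tip [-20.1   2.   36.6]
green [304. 184.] [296 172  19  24 298] surf [0.507 0.34  0.077]
green [380. 338.] [370 328  22  21 355] surf [ 0.667 -0.194  0.047]
green [403. 416.] [391 405  25  22 443] surf [ 0.686 -0.363  0.049]
```

Call:
{"fn": "arm_command", "kwargs": {
  "plan": [
    [0,0,0,0,0,0,2],
    [0,0,0,0,0,0,2],
    [-0.1,0,0.1,0,0.02,0,2],
    [-0.1,0,0.1,0,0.02,0,2],
    [-0.1,0,0.1,0,0.02,0,2],
    [0,0,0,0,0,0,2]
  ]
}}

```text
time: 29.6
position: [0.4833, 0.3191, 0.1643]
tool_rot: [-0.044, 0.776, 0.043, 0.628]
ft_force: [-0.6, -0.0, -1.1]
grip_width: 0.0258
```

```bash
python3 chk.py
```

```text
t 29.6 tip [0.5519 0.3282 0.0357] tray [ 49.8 612.9  35.7] yaw 0.127 up -0.215 roll 0.003 F [-0.6 -0.  -1.1] w 0.0258
case frame tip [-22.    2.3  35.7]
green [341. 195.] [332 181  19  28 350] surf [0.611 0.307 0.038]
green [381. 338.] [370 328  22  21 356] surf [ 0.667 -0.194  0.046]
green [403. 416.] [391 405  25  22 442] surf [ 0.686 -0.363  0.048]
```

```bash
python3 - <<'E'
from dump import *
rows([wp(c2w(-.03,0,.10),CY,-.1,4),wp(c2w(-.03,0,.16),CY,-.085,2),wp(t2w(-.03,.046,.15),TY,-.085,16)])
E
```

```text
[[-1.25, -0.02, -0.83, 0.002, -0.029, 0.0, 2], [-1.27, -0.02, -0.79, 0.001, -0.028, -0.001, 2], [-1.29, -0.03, -0.75, 0.002, -0.029, 0.0, 2], [-1.31, -0.02, -0.72, 0.001, -0.029, 0.0, 2], [-2.91, 0.03, -0.37, 0.0, -0.007, 0.0, 2], [-2.92, 0.02, -0.34, 0.0, -0.008, 0.0, 2], [0.07, -3.53, -0.44, 0.0, 0.0, 0.0, 2], [0.06, -3.53, -0.44, 0.0, 0.0, 0.0, 2], [0.07, -3.52, -0.45, 0.001, 0.0, 0.0, 2], [0.06, -3.53, -0.43, 0.0, 0.0, 0.0, 2], [0.07, -3.53, -0.44, 0.0, 0.0, 0.0, 2], [0.07, -3.53, -0.44, 0.0, 0.0, 0.0, 2]]
[[0.06, -3.53, -0.44, 0.0, 0.0, 0.0, 2], [0.07, -3.53, -0.44, 0.001, 0.0, 0.0, 2], [0.06, -3.52, -0.43, 0.0, 0.0, 0.0, 2], [0.07, -3.53, -0.44, 0.0, 0.0, 0.0, 2], [0.07, -3.53, -0.43, 0.0, 0.0, 0.0, 2], [0.06, -3.53, -0.44, 0.0, 0.0, 0.0, 2], [0.07, -3.53, -0.43, 0.0, 0.0, 0.0, 2], [0.06, -3.53, -0.43, 0.001, 0.0, 0.0, 2], [0.07, -3.53, -0.44, 0.0, 0.0, 0.0, 2], [0.07, -3.53, -0.43, 0.0, 0.0, 0.0, 2]]
```

Call:
{"fn": "arm_command", "kwargs": {
  "plan": [
    [-1.3,0,-0.8,0,-0.03,0,2],
    [-1.3,0,-0.8,0,-0.03,0,2],
    [-1.3,0,-0.8,0,-0.03,0,2],
    [-1.3,0,-0.7,0,-0.03,0,2],
    [-2.9,0,-0.4,0,-0.01,0,2],
    [-2.9,0,-0.3,0,-0.01,0,2],
    [0.1,-3.0,-0.4,0,0,0,2],
    [0,-3.5,-0.4,0,0,0,2],
    [0.1,-3.5,-0.5,0,0,0,2],
    [0,-3.5,-0.4,0,0,0,2],
    [0.1,-3.5,-0.4,0,0,0,2],
    [0.1,-3.5,-0.4,0,0,0,2]
  ]
}}

```text
time: 31.15
position: [0.4471, 0.1052, 0.2919]
tool_rot: [-0.044, 0.721, 0.05, 0.69]
ft_force: [-0.3, -0.5, -1.4]
grip_width: 0.0259
```

Call:
{"fn": "arm_command", "kwargs": {
  "plan": [
    [0.1,-3.5,-0.4,0,0,0,2],
    [0.1,-3.5,-0.4,0,0,0,2],
    [0,-3.5,-0.4,0,0,0,2],
    [0.1,-3.5,-0.4,0,0,0,2],
    [0.1,-3.5,-0.4,0,0,0,2],
    [0,-3.5,-0.4,0,0,0,2],
    [0.1,-3.5,-0.4,0,0,0,2],
    [0,-3.5,-0.4,0,0,0,2],
    [0.1,-3.5,-0.4,0,0,0,2],
    [0,0,0,0,0,0,2]
  ]
}}

```text
time: 32.4
position: [0.4438, -0.2174, 0.2967]
tool_rot: [-0.048, 0.714, 0.047, 0.697]
ft_force: [-0.7, 1.0, -2.6]
grip_width: 0.0254
```

```bash
python3 - <<'E'
from dump import *
cur()
p,d,K,k,M=snap("side");cv2.imwrite("pics/s9.png",cv2.resize(p[310:470,250:440],(760,640))[:600])
hs=cv2.cvtColor(p,cv2.COLOR_BGR2HSV)
for u,v in((381,338),(403,416)): print("ball",(w2t(onz(u,v,.032,K,k,M))*1000).round(1))
rows([wp(t2w(.035,.040,.10),TY,-.085,6),wp(t2w(.035,.040,fl(.035)+.006),TY,-.085,6)])
E
```

```text
t 32.4 tip [ 0.5348 -0.2059  0.183 ] tray [-29.5  84.5 183. ] yaw 0.137 up -0.029 roll -0.009 F [-0.7  1.  -2.6] w 0.0254
ball [108.   91.9  32. ]
ball [107.6 -80.5  32. ]
[[1.27, -0.78, 1.21, 0.004, 0.009, 0.001, 2], [1.26, -0.78, 1.22, 0.003, 0.009, 0.002, 2], [1.24, -0.77, 1.23, 0.004, 0.01, 0.001, 2], [1.23, -0.78, 1.25, 0.003, 0.009, 0.002, 2], [1.22, -0.77, 1.26, 0.004, 0.009, 0.001, 2], [1.21, -0.76, 1.28, 0.003, 0.009, 0.002, 2], [1.3, -0.01, 0.1, 0.0, 0.0, 0.0, 2], [1.29, -0.02, 0.11, 0.0, 0.0, 0.0, 2], [1.3, -0.01, 0.1, 0.0, 0.0, 0.0, 2], [1.29, -0.01, 0.1, 0.0, 0.0, 0.0, 2], [1.3, -0.01, 0.11, 0.0, 0.0, 0.0, 2], [1.29, -0.02, 0.1, 0.0, 0.0, 0.0, 2]]
```

View pics/s9.png

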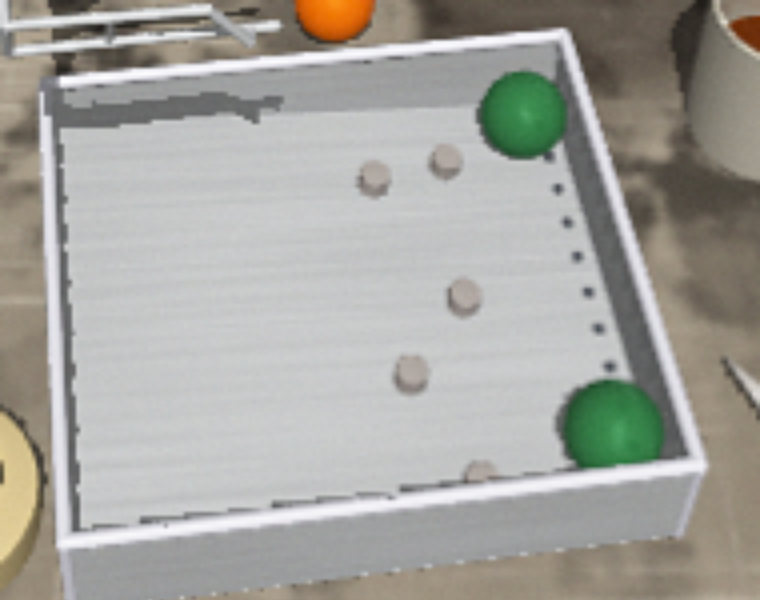

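The crop shows two balls left in the tray: A in the far-left corner at (523,115), and B at (612,427). The five chips are at (374,178), (446,161), (464,296), (411,374) and (481,470). I'll place the tines clear of the chips, then sidestep.

```bash
python3 - <<'E'
from dump import *
p,d,K,k,M=snap("side")
for u,v in((374,180),(446,163),(464,298),(411,377),(481,472)): print("chip",(w2t(onz(250+u/4,310+v/4,fl(.04)+.006,K,k,M))*1000).round(0)[:2])
cur();s=.034
rows([wp(t2w(.06,s,.11),TY,-.085,8),wp(t2w(.076,s,fl(.076)+.007),TY,-.085,7),(*scoop(t2w(.076,s,fl(.076)+.007),TY,-.085),1,2)])
E
```

```text
chip [27. 67.]
chip [64. 73.]
chip [58. -4.]
chip [ 25. -41.]
chip [ 48. -90.]
t 32.5 tip [ 0.5341 -0.2029  0.1826] tray [-29.8  87.6 182.6] yaw 0.139 up -0.03 roll -0.007 F [ 0.3  0.4 -2.2] w 0.0257
[[0.82, -0.68, 1.21, 0.003, 0.007, 0.001, 2], [0.8, -0.67, 1.22, 0.003, 0.007, 0.001, 2], [0.8, -0.68, 1.23, 0.002, 0.007, 0.001, 2], [0.79, -0.67, 1.23, 0.003, 0.006, 0.001, 2], [0.78, -0.67, 1.24, 0.003, 0.007, 0.001, 2], [0.77, -0.66, 1.25, 0.003, 0.007, 0.001, 2], [0.76, -0.66, 1.25, 0.003, 0.007, 0.001, 2], [0.75, -0.66, 1.26, 0.003, 0.007, 0.001, 2], [1.27, -0.01, 0.33, 0.0, 0.0, 0.0, 2], [1.27, -0.01, 0.33, 0.0, 0.0, 0.0, 2], [1.27, -0.01, 0.33, 0.0, 0.0, 0.0, 2], [1.27, -0.01, 0.33, 0.0, 0.0, 0.0, 2]]
[[1.27, -0.01, 0.34, 0.0, 0.0, 0.0, 2], [1.27, -0.02, 0.33, 0.0, 0.0, 0.0, 2], [1.27, -0.01, 0.33, 0.0, 0.0, 0.0, 2], [0.0, 0.0, 0.0, 0.0, 0.0, 0.0, 2]]
```

Call:
{"fn": "arm_command", "kwargs": {
  "plan": [
    [0.8,-0.7,1.2,0,0.01,0,2],
    [0.8,-0.7,1.2,0.01,0.01,0,2],
    [0.8,-0.7,1.2,0,0.01,0,2],
    [0.8,-0.7,1.2,0.01,0.01,0,2],
    [0.8,-0.7,1.2,0,0.01,0,2],
    [0.8,-0.7,1.2,0,0,0,2],
    [0.8,-0.7,1.3,0,0,0,2],
    [0.8,-0.7,1.3,0,0,0,2],
    [0,0,0,0,0,0,2]
  ]
}}

```text
time: 33.62
position: [0.5516, -0.2583, 0.2203]
tool_rot: [-0.043, 0.733, 0.041, 0.677]
ft_force: [-0.4, -0.3, -1.7]
grip_width: 0.0256
```

```bash
python3 - <<'E'
from dump import *
cur();s=.034
rows([wp(t2w(.070,s,.06),TY,-.085,5),wp(t2w(.076,s,fl(.076)+.007),TY,-.085,5),(*scoop(t2w(.076,s,fl(.076)+.007),TY,-.085),1,2)])
E
```

```text
t 33.6 tip [ 0.6364 -0.2487  0.1018] tray [ 66.4  30.2 101.8] yaw 0.122 up -0.084 roll -0.007 F [-0.4 -0.3 -1.7] w 0.0256
[[0.82, 0.07, 0.14, 0.001, 0.0, 0.001, 2], [0.83, 0.07, 0.14, 0.001, 0.0, 0.002, 2], [0.82, 0.06, 0.14, 0.001, 0.001, 0.001, 2], [0.83, 0.07, 0.14, 0.001, 0.0, 0.002, 2], [0.82, 0.06, 0.15, 0.001, 0.0, 0.001, 2], [0.8, -0.01, 0.18, 0.0, 0.0, 0.0, 2], [0.8, 0.0, 0.19, 0.0, 0.0, 0.0, 2], [0.79, -0.01, 0.18, 0.0, 0.0, 0.0, 2], [0.8, -0.01, 0.18, 0.0, 0.0, 0.0, 2], [0.8, 0.0, 0.19, 0.0, 0.0, 0.0, 2], [0.0, 0.0, 0.0, 0.0, 0.0, 0.0, 2]]
```

Call:
{"fn": "arm_command", "kwargs": {
  "plan": [
    [0.8,0.1,0.1,0,0,0,2],
    [0.8,0.1,0.1,0,0,0,2],
    [0.8,0.1,0.1,0,0,0.01,2],
    [0.8,0.1,0.2,0,0,0,2],
    [0.8,0,0.1,0,0,0,2],
    [0.8,0,0.2,0,0,0,2],
    [0.8,0,0.2,0,0,0,2],
    [0.8,0,0.2,0,0,0,2],
    [0.8,0,0.2,0,0,0,2],
    [0.7,0,0.2,0,0,0,2],
    [0,0,0,0,0,0,2],
    [0,0,0,0,0,0,2]
  ]
}}

```text
time: 35.12
position: [0.5603, -0.2516, 0.1353]
tool_rot: [-0.039, 0.734, 0.045, 0.677]
ft_force: [0.1, 0.4, -1.5]
grip_width: 0.0258
```

```bash
python3 - <<'E'
from dump import *
cur();f=lambda x,s,n:wp(t2w(x,s,fl(x)+.0028),TY,-.085,n)
rows([f(.077,.034,3),f(.079,.0475,5)])
E
```

```text
t 35.1 tip [ 0.6449 -0.2408  0.0167] tray [75.7 37.  16.7] yaw 0.122 up -0.084 roll 0.004 F [ 0.1  0.4 -1.5] w 0.0258
[[0.04, -0.07, 0.05, 0.002, 0.0, -0.001, 2], [0.05, -0.07, 0.04, 0.001, 0.0, -0.002, 2], [0.04, -0.07, 0.05, 0.002, 0.0, -0.001, 2], [0.0, 0.27, 0.04, 0.0, 0.0, 0.0, 2], [0.01, 0.27, 0.04, 0.0, 0.0, 0.0, 2], [0.0, 0.27, 0.04, 0.0, 0.0, 0.0, 2], [0.0, 0.27, 0.04, 0.0, 0.0, 0.0, 2], [0.0, 0.27, 0.04, 0.0, 0.0, 0.0, 2]]
```

Call:
{"fn": "arm_command", "kwargs": {
  "plan": [
    [0.1,0.1,0,0.01,0,0,2],
    [0,0.2,0.1,0,0,-0.01,2],
    [0,0.3,0,0,0,0,2],
    [0,0.3,0.1,0,0,0,2],
    [0,0.2,0,0,0,0,2],
    [0,0,0,0,0,0,2]
  ]
}}

```text
time: 35.88
position: [0.5616, -0.2398, 0.1353]
tool_rot: [-0.039, 0.733, 0.037, 0.678]
ft_force: [0.3, 0.0, -2.1]
grip_width: 0.0255
```

```bash
python3 - <<'E'
from dump import *
cur();f=lambda x,s,n:wp(t2w(x,s,fl(x)+.0028),TY,-.085,n)
rows([f(.092,.0475,4),f(.110,.0415,6)])
E
```

```text
t 35.9 tip [ 0.6466 -0.2312  0.0169] tray [78.6 46.3 16.9] yaw 0.111 up -0.083 roll -0.009 F [ 0.3  0.  -2.1] w 0.0255
[[0.04, 0.0, 0.35, -0.001, 0.001, 0.002, 2], [0.04, -0.01, 0.34, -0.002, 0.0, 0.002, 2], [0.04, 0.0, 0.35, -0.001, 0.001, 0.002, 2], [0.04, -0.01, 0.34, -0.002, 0.0, 0.002, 2], [0.0, -0.1, 0.3, 0.0, 0.0, 0.0, 2], [0.0, -0.1, 0.3, 0.0, 0.0, 0.0, 2], [0.0, -0.1, 0.31, 0.0, 0.0, 0.0, 2], [0.0, -0.09, 0.3, 0.0, 0.0, 0.0, 2], [0.0, -0.1, 0.3, 0.0, 0.0, 0.0, 2], [0.0, -0.1, 0.3, 0.0, 0.0, 0.0, 2]]
```

Call:
{"fn": "arm_command", "kwargs": {
  "plan": [
    [0.1,0,0.3,0,0,0.01,2],
    [0.1,0,0.3,-0.01,0,0,2],
    [0,0,0.4,0,0,0,2],
    [0,0,0.3,0,0,0,2],
    [0,-0.1,0.3,0,0,0,2],
    [0,-0.1,0.3,0,0,0,2],
    [0,-0.1,0.3,0,0,0,2],
    [0,-0.1,0.3,0,0,0,2]
  ]
}}

```text
time: 36.88
position: [0.5881, -0.241, 0.1307]
tool_rot: [-0.039, 0.733, 0.044, 0.677]
ft_force: [-0.6, 0.1, -2.1]
grip_width: 0.0259
```

```bash
python3 - <<'E'
from dump import *
cur();f=lambda x,s,n:wp(t2w(x,s,fl(x)+.0028),TY,-.085,n)
rows([f(.112,.0415,2),f(.127,.0415,5)])
p,d,K,k,M=snap("side");cv2.imwrite("pics/s10.png",cv2.resize(p[300:460,300:440],(700,800))[:600])
hs=cv2.cvtColor(p,cv2.COLOR_BGR2HSV);g=cv2.inRange(hs,(50,80,40),(85,255,255));n,l,s,c=cv2.connectedComponentsWithStats(g)
for i in range(1,n):
    if s[i,4]>60 and c[i][0]>240: print(s[i],c[i].round(1),(w2t(onz(*c[i],.032,K,k,M))*1000).round(0))
E
```

```text
t 36.9 tip [ 0.6729 -0.2302  0.0121] tray [104.8  44.3  12.1] yaw 0.122 up -0.083 roll 0.004 F [-0.6  0.1 -2.1] w 0.0259
[[-0.04, -0.1, 0.37, 0.002, 0.001, -0.002, 2], [-0.05, -0.1, 0.37, 0.003, 0.0, -0.001, 2], [0.0, 0.0, 0.3, 0.0, 0.0, 0.0, 2], [0.0, 0.0, 0.3, 0.0, 0.0, 0.0, 2], [0.01, 0.0, 0.3, 0.0, 0.0, 0.0, 2], [0.0, 0.01, 0.3, 0.0, 0.0, 0.0, 2], [0.0, 0.0, 0.3, 0.0, 0.0, 0.0, 2]]
[371 331  22  21 364] [381.3 340.9] [107.  85.  32.]
[391 405  25  22 442] [402.8 416.1] [107. -81.  32.]
```

View pics/s10.png

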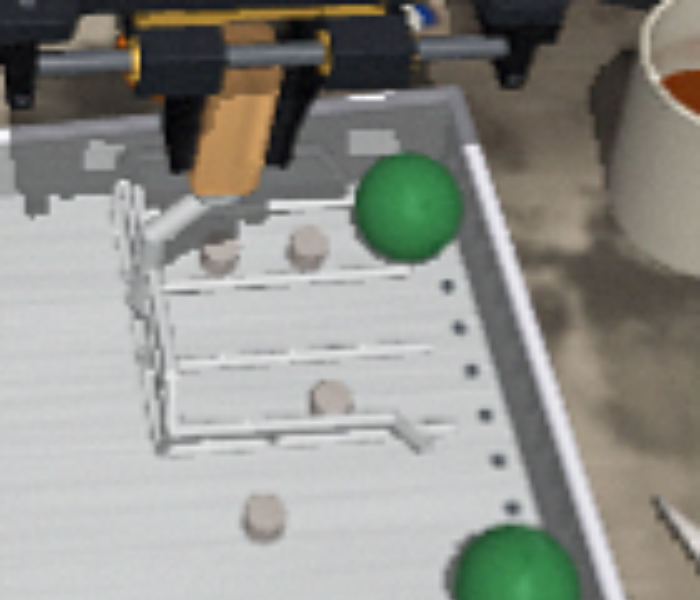

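The crop shows ball A at (410,207), now between the outer two tines, with the chips inside the gaps. Finishing the advance and then lifting.

Call:
{"fn": "arm_command", "kwargs": {
  "plan": [
    [0,-0.1,0.4,0,0,0,2],
    [0,-0.1,0.4,0.01,0,0,2],
    [0,0,0.3,0,0,0,2],
    [0,0,0.3,0,0,0,2],
    [0,0,0.3,0,0,0,2],
    [0,0,0.3,0,0,0,2],
    [0,0,0.2,0,0,0,2]
  ]
}}

```text
time: 37.8
position: [0.6119, -0.2407, 0.1289]
tool_rot: [-0.035, 0.734, 0.04, 0.678]
ft_force: [-2.1, -0.2, -0.2]
grip_width: 0.0259
```

```bash
python3 - <<'E'
from dump import *
tip,S=cur();s=.042
rows([wp(t2w(.126,s,.024),TY,-.08,3),wp(t2w(.122,s,.055),TY,.08,7)])
E
```

```text
t 37.8 tip [ 0.6967 -0.231   0.0103] tray [128.3  40.7  10.3] yaw 0.111 up -0.084 roll 0.002 F [-2.1 -0.2 -0.2] w 0.0259
[[-0.44, 0.04, -0.13, -0.002, -0.001, -0.001, 2], [-0.43, 0.04, -0.12, -0.002, -0.002, -0.001, 2], [-0.44, 0.03, -0.13, -0.002, -0.001, -0.001, 2], [-0.2, 0.0, -0.33, 0.0, -0.023, 0.0, 2], [-0.21, 0.0, -0.32, 0.0, -0.023, 0.0, 2], [-0.22, 0.0, -0.32, -0.001, -0.022, 0.0, 2], [-0.22, 0.01, -0.31, 0.0, -0.023, 0.0, 2], [-0.23, 0.0, -0.3, 0.0, -0.023, 0.0, 2], [-0.24, 0.0, -0.31, 0.0, -0.023, 0.001, 2], [-0.25, 0.0, -0.29, 0.0, -0.023, 0.0, 2]]
```

Call:
{"fn": "arm_command", "kwargs": {
  "plan": [
    [-0.4,0,-0.2,0,0,0,2],
    [-0.4,0,-0.1,0,0,0,2],
    [-0.4,0,-0.1,0,0,0,2],
    [-0.2,0,-0.3,0,-0.02,0,2],
    [-0.2,0,-0.3,0,-0.03,0,2],
    [-0.2,0,-0.3,0,-0.02,0,2],
    [-0.3,0,-0.3,0,-0.02,0,2],
    [-0.3,0,-0.3,0,-0.03,0,2],
    [-0.3,0,-0.3,0,-0.02,0,2],
    [-0.3,0,-0.3,0,-0.02,0,2]
  ]
}}

```text
time: 39.05
position: [0.5852, -0.2436, 0.161]
tool_rot: [-0.032, 0.674, 0.043, 0.737]
ft_force: [-0.7, -0.1, -3.4]
grip_width: 0.0257
```

Call:
{"fn": "arm_command", "kwargs": {
  "plan": [
    [-0.4,0,-0.2,0,-0.01,0,2],
    [-0.4,0,-0.2,0,-0.02,0,2],
    [-0.4,0,-0.2,0,-0.01,0,2],
    [-0.4,0,-0.2,0,-0.02,0,2],
    [-0.4,0,-0.2,0,-0.01,0,2],
    [-0.4,0,-0.2,0,-0.01,0,2],
    [-1.2,0,0,0,0,0,2],
    [-1.2,0,0,0,0,0,2],
    [-1.2,0,0,0,0,0,2],
    [-1.2,0,0,0,0,0,2],
    [-1.2,0,0,0,0,0,2],
    [-1.2,0,0,0,0,0,2]
  ]
}}

```text
time: 40.55
position: [0.556, -0.2479, 0.2612]
tool_rot: [-0.03, 0.641, 0.045, 0.765]
ft_force: [-0.8, 1.0, -3.7]
grip_width: 0.026
```

```bash
python3 - <<'E'
from chk import *
p=greens();cv2.imwrite("pics/s11.png",p)
rows([wp(c2w(-.045,0,.17),CY,.15,22)])
E
```

```text
t 40.5 tip [ 0.6679 -0.2356  0.168 ] tray [ 99.2  39.5 168. ] yaw 0.109 up 0.172 roll 0.001 F [-0.8  1.  -3.7] w 0.026
case frame tip [  25.7 -571.3  168. ]
green [342. 196.] [335 181  16  28 300] surf [0.614 0.298 0.039]
green [339. 298.] [325 289  23  21 210] surf [ 0.578 -0.217  0.189]
green [403. 416.] [391 405  25  22 443] surf [ 0.686 -0.363  0.048]
[[-0.05, 2.59, -0.34, 0.0, 0.001, 0.0, 2], [-0.05, 2.59, -0.35, -0.001, 0.001, 0.0, 2], [-0.05, 2.59, -0.34, 0.0, 0.001, 0.0, 2], [-0.05, 2.59, -0.34, -0.001, 0.001, 0.001, 2], [-0.05, 2.59, -0.34, 0.0, 0.001, 0.0, 2], [-0.05, 2.59, -0.34, -0.001, 0.002, 0.0, 2], [-0.05, 2.6, -0.34, 0.0, 0.001, 0.0, 2], [-0.04, 2.59, -0.34, -0.001, 0.001, 0.0, 2], [-0.05, 2.59, -0.33, 0.0, 0.001, 0.0, 2], [-0.04, 2.59, -0.33, -0.001, 0.001, 0.0, 2], [-0.05, 2.59, -0.34, 0.0, 0.001, 0.0, 2], [-0.05, 2.6, -0.33, -0.001, 0.001, 0.001, 2]]
[[-0.04, 2.59, -0.33, 0.0, 0.001, 0.0, 2], [-0.04, 2.59, -0.33, -0.001, 0.001, 0.0, 2], [-0.04, 2.59, -0.32, 0.0, 0.001, 0.0, 2], [-0.04, 2.6, -0.33, -0.001, 0.002, 0.0, 2], [-0.04, 2.59, -0.33, 0.0, 0.001, 0.0, 2], [-0.04, 2.59, -0.32, -0.001, 0.001, 0.0, 2], [-0.04, 2.6, -0.32, 0.0, 0.001, 0.001, 2], [-0.04, 2.59, -0.32, -0.001, 0.001, 0.0, 2], [-0.04, 2.59, -0.32, 0.0, 0.001, 0.0, 2], [-0.03, 2.6, -0.32, -0.001, 0.001, 0.0, 2]]
```

The check shows one ball on the scoop (339,298), the case's two balls (342,196), and one in the tray (403,416). Carrying over.

Call:
{"fn": "arm_command", "kwargs": {
  "plan": [
    [0,1.0,-0.1,0,0,0,2],
    [0,2.0,-0.3,0,0,0,2],
    [0,2.8,-0.3,0,0,0,2],
    [0,2.8,-0.4,0,0,0,2],
    [0,2.8,-0.3,0,0,0,2],
    [0,2.8,-0.3,0,0,0,2],
    [0,2.8,-0.4,0,0,0,2],
    [0,2.8,-0.3,0,0,0,2],
    [0,2.8,-0.3,0,0,0,2],
    [0,2.8,-0.4,0,0,0,2],
    [0,2.8,-0.3,0,0,0,2],
    [0,2.8,-0.3,0,0,0,2]
  ]
}}

```text
time: 42.1
position: [0.4702, 0.0804, 0.2547]
tool_rot: [-0.026, 0.647, 0.05, 0.76]
ft_force: [-0.5, 0.9, -3.2]
grip_width: 0.0259
```

Call:
{"fn": "arm_command", "kwargs": {
  "plan": [
    [0,2.8,-0.3,0,0,0,2],
    [0,2.8,-0.3,0,0,0,2],
    [0,2.8,-0.3,0,0,0,2],
    [0,2.8,-0.3,0,0,0,2],
    [0,2.8,-0.3,0,0,0,2],
    [0,2.8,-0.3,0,0,0,2],
    [0,2.8,-0.3,0,0,0,2],
    [0,2.5,-0.2,0,0,0,2],
    [0,2.0,0,0,0,0,2],
    [0,1.0,0,0,0,0,2],
    [0,0,0,0,0,0,2]
  ]
}}

```text
time: 43.48
position: [0.3929, 0.3424, 0.2515]
tool_rot: [-0.029, 0.657, 0.055, 0.751]
ft_force: [-0.0, -0.4, -3.7]
grip_width: 0.0258
```

```bash
python3 - <<'E'
from chk import *
p=greens()
rows([wp(c2w(-.025,0,.12),CY,.12,5),wp(c2w(-.025,0,.055),CY,.06,7)])
E
```

```text
t 43.5 tip [0.5005 0.3576 0.1538] tray [  2.2 648.2 153.8] yaw 0.12 up 0.13 roll 0.019 F [-0.  -0.4 -3.7] w 0.0258
case frame tip [-69.5  37.7 153.8]
green [267. 144.] [260 137  16  16 182] surf [0.405 0.369 0.173]
green [341. 195.] [332 181  19  28 351] surf [0.611 0.308 0.038]
green [403. 416.] [391 405  25  22 443] surf [ 0.686 -0.363  0.048]
[[0.75, -0.72, 0.82, 0.0, 0.002, -0.004, 2], [0.75, -0.71, 0.82, 0.0, 0.002, -0.004, 2], [0.75, -0.72, 0.82, 0.0, 0.002, -0.004, 2], [0.75, -0.71, 0.82, 0.0, 0.002, -0.003, 2], [0.75, -0.7, 0.83, 0.0, 0.002, -0.004, 2], [0.84, -0.01, -0.02, 0.0, 0.009, 0.0, 2], [0.85, -0.01, -0.01, 0.0, 0.008, 0.0, 2], [0.84, -0.01, 0.0, 0.0, 0.009, 0.0, 2], [0.85, 0.0, 0.0, 0.0, 0.008, 0.0, 2], [0.84, -0.01, 0.01, 0.0, 0.009, 0.0, 2], [0.84, -0.01, 0.02, 0.0, 0.008, 0.0, 2], [0.85, -0.01, 0.02, 0.0, 0.009, 0.0, 2]]
```

Call:
{"fn": "arm_command", "kwargs": {
  "plan": [
    [0.8,-0.8,0.8,0,0,0,2],
    [0.8,-0.8,0.9,0,0,-0.01,2],
    [0.8,-0.8,0.9,0,0,-0.01,2],
    [0.8,-0.8,0.9,0,0,0,2],
    [0.8,-0.7,0.9,0,0,0,2],
    [0.8,0,0,0,0.01,0,2],
    [0.8,0,0,0,0.01,0,2],
    [0.8,0,0,0,0.01,0,2],
    [0.8,0,0,0,0.01,0,2],
    [0.8,0,0,0,0.01,0,2],
    [0.8,0,0,0,0.01,0,2],
    [0.8,0,0,0,0.01,0,2]
  ]
}}

```text
time: 45.02
position: [0.4568, 0.3062, 0.1547]
tool_rot: [-0.037, 0.685, 0.044, 0.727]
ft_force: [0.3, 0.1, -3.1]
grip_width: 0.026
```

```bash
python3 - <<'E'
from chk import *
p=greens()
rows([wp(c2w(-.022,0,.04),CY,-.05,5),wp(c2w(-.022,0,.037),CY,-.22,14)])
E
```

```text
t 45.0 tip [0.557  0.3177 0.0491] tray [ 53.7 602.   49.1] yaw 0.117 up 0.055 roll -0.003 F [ 0.3  0.1 -3.1] w 0.026
case frame tip [-18.1  -8.7  49.1]
green [289. 182.] [282 175  15  15 177] surf [0.464 0.331 0.076]
green [341. 195.] [332 181  19  28 351] surf [0.611 0.309 0.038]
green [403. 416.] [391 405  25  22 442] surf [ 0.686 -0.363  0.049]
[[-0.03, 0.17, 0.16, -0.001, 0.021, 0.001, 2], [-0.03, 0.17, 0.16, 0.0, 0.02, 0.0, 2], [-0.03, 0.16, 0.16, -0.001, 0.021, 0.001, 2], [-0.04, 0.17, 0.16, 0.0, 0.02, 0.0, 2], [-0.04, 0.17, 0.16, -0.001, 0.021, 0.001, 2], [-0.08, 0.0, 0.15, 0.0, 0.012, 0.0, 2], [-0.08, 0.0, 0.14, 0.0, 0.012, 0.0, 2], [-0.09, 0.0, 0.14, 0.0, 0.012, 0.0, 2], [-0.09, 0.0, 0.14, 0.001, 0.013, 0.0, 2], [-0.08, 0.01, 0.15, 0.0, 0.012, 0.0, 2], [-0.09, 0.0, 0.14, 0.0, 0.012, 0.0, 2], [-0.1, 0.0, 0.13, 0.0, 0.012, 0.0, 2]]
[[-0.09, 0.0, 0.14, 0.0, 0.012, 0.0, 2], [-0.09, 0.0, 0.14, 0.0, 0.012, 0.0, 2], [-0.1, 0.0, 0.13, 0.0, 0.012, -0.001, 2], [-0.1, 0.0, 0.14, 0.001, 0.013, 0.0, 2], [-0.1, 0.0, 0.13, 0.0, 0.012, 0.0, 2], [-0.1, 0.0, 0.13, 0.0, 0.012, 0.0, 2], [-0.1, 0.01, 0.13, 0.0, 0.012, 0.0, 2]]
```

Call:
{"fn": "arm_command", "kwargs": {
  "plan": [
    [0,0.1,0.2,0,0.02,0,2],
    [0,0.1,0.2,0,0.02,0,2],
    [0,0.1,0.2,0,0.02,0,2],
    [0,0.1,0.2,0,0.02,0,2],
    [0,0.1,0.2,0,0.02,0,2],
    [-0.1,0,0.1,0,0.01,0,2],
    [-0.1,0,0.1,0,0.01,0,2],
    [-0.1,0,0.1,0,0.01,0,2],
    [-0.1,0,0.1,0,0.01,0,2],
    [-0.1,0,0.1,0,0.01,0,2],
    [-0.1,0,0.1,0,0.02,0,2],
    [-0.1,0,0.1,0,0.02,0,2]
  ]
}}

```text
time: 46.58
position: [0.4754, 0.3137, 0.1615]
tool_rot: [-0.041, 0.754, 0.04, 0.654]
ft_force: [0.4, -0.4, -2.5]
grip_width: 0.0259
```

Call:
{"fn": "arm_command", "kwargs": {
  "plan": [
    [0,0,0,0,0,0,2],
    [0,0,0,0,0,0,2],
    [-0.1,0,0.1,0,0.02,0,2],
    [-0.1,0,0.1,0,0.02,0,2],
    [-0.1,0,0.1,0,0.02,0,2],
    [0,0,0,0,0,0,2],
    [0,0,0,0,0,0,2]
  ]
}}

```text
time: 47.45
position: [0.4802, 0.3143, 0.1644]
tool_rot: [-0.042, 0.775, 0.039, 0.63]
ft_force: [-0.2, -0.0, -2.2]
grip_width: 0.0258
```

```bash
python3 - <<'E'
from chk import *
p=greens()
rows([wp(c2w(-.03,0,.10),CY,-.1,4),wp(c2w(-.03,0,.16),CY,-.085,2),wp(t2w(.03,-.045,.13),TY,-.085,18)])
E
```

```text
t 47.5 tip [0.5494 0.3225 0.036 ] tray [ 46.7 607.6  36. ] yaw 0.119 up -0.21 roll -0.001 F [-0.2 -0.  -2.2] w 0.0258
case frame tip [-25.1  -3.   36. ]
green [335. 193.] [318 181  33  28 521] surf [0.602 0.347 0.038]
green [403. 416.] [391 405  25  22 444] surf [ 0.686 -0.363  0.049]
[[-1.26, 0.08, -0.74, -0.001, -0.027, 0.0, 2], [-1.29, 0.08, -0.7, 0.0, -0.028, 0.0, 2], [-1.3, 0.08, -0.67, -0.001, -0.027, 0.001, 2], [-1.32, 0.08, -0.63, 0.0, -0.028, 0.0, 2], [-2.92, 0.02, -0.37, 0.0, -0.007, 0.0, 2], [-2.91, 0.03, -0.35, 0.0, -0.008, 0.0, 2], [0.14, -3.64, -0.05, 0.0, 0.0, 0.0, 2], [0.14, -3.64, -0.05, 0.0, 0.0, 0.0, 2], [0.14, -3.65, -0.05, 0.0, 0.0, 0.0, 2], [0.14, -3.64, -0.05, 0.001, 0.0, 0.0, 2], [0.14, -3.64, -0.04, 0.0, 0.0, 0.0, 2], [0.13, -3.64, -0.05, 0.0, 0.0, 0.0, 2]]
[[0.14, -3.65, -0.04, 0.0, 0.0, 0.0, 2], [0.14, -3.64, -0.05, 0.0, 0.0, 0.0, 2], [0.14, -3.64, -0.04, 0.0, 0.0, 0.0, 2], [0.14, -3.64, -0.05, 0.0, 0.0, 0.0, 2], [0.14, -3.65, -0.05, 0.001, 0.0, 0.0, 2], [0.14, -3.64, -0.04, 0.0, 0.0, 0.0, 2], [0.14, -3.64, -0.04, 0.0, 0.0, 0.0, 2], [0.14, -3.64, -0.04, 0.0, 0.0, 0.0, 2], [0.14, -3.65, -0.04, 0.0, 0.0, 0.0, 2], [0.14, -3.64, -0.05, 0.0, 0.0, 0.0, 2], [0.13, -3.64, -0.04, 0.0, 0.0, 0.0, 2], [0.14, -3.64, -0.04, 0.001, 0.0, 0.0, 2]]
```

Call:
{"fn": "arm_command", "kwargs": {
  "plan": [
    [-1.3,0.1,-0.8,0,-0.03,0,2],
    [-1.3,0.1,-0.7,0,-0.03,0,2],
    [-1.3,0.1,-0.7,0,-0.03,0,2],
    [-1.3,0.1,-0.6,0,-0.03,0,2],
    [-2.9,0,-0.4,0,-0.01,0,2],
    [-2.9,0,-0.3,0,-0.01,0,2],
    [0.1,-3.0,0,0,0,0,2],
    [0.1,-3.7,0,0,0,0,2],
    [0.1,-3.7,0,0,0,0,2],
    [0.1,-3.7,0,0,0,0,2],
    [0.1,-3.7,0,0,0,0,2],
    [0.1,-3.7,0,0,0,0,2]
  ]
}}

```text
time: 49.0
position: [0.476, 0.0993, 0.2865]
tool_rot: [-0.042, 0.719, 0.046, 0.692]
ft_force: [0.6, 0.3, -2.1]
grip_width: 0.0255
```

```bash
python3 - <<'E'
from chk import *
p,d,K,k,M=snap("side");cv2.imwrite("pics/s12.png",p)
g=cv2.cvtColor(p,cv2.COLOR_BGR2GRAY);b=cv2.medianBlur(g,21)
m=((b.astype(int)-g)>15).astype(np.uint8);n,l,s,c=cv2.connectedComponentsWithStats(m)
for i in range(1,n):
    w=w2t(onz(*c[i],fl(.04)+.006,K,k,M))*1000
    if 20<s[i,4]<130 and abs(w[0])<125 and abs(w[1])<110: print("chip?",c[i].round(1),s[i,2:],w.round(0)[:2])
print("ball",[(w2t(onz(u,v,.032,K,k,M))*1000).round(1) for u,v in((403,416),)])
rows([wp(t2w(.03,-.045,.13),TY,-.085,12)])
E
```

```text
t 49.0 tip [0.5654 0.1106 0.1715] tray [ 37.8 395.3 171.5] yaw 0.127 up -0.043 roll -0.001 F [ 0.6  0.3 -2.1] w 0.0255
case frame tip [ -34.6 -215.3  171.5]
chip? [361.  349.6] [ 9 10 66] [64. 76.]
chip? [343.6 350.4] [ 9 10 65] [29. 78.]
chip? [365.4 380.4] [10 10 78] [58.  5.]
chip? [352.3 403.5] [10 10 79] [ 25. -40.]
chip? [366.9 429. ] [38  8 96] [ 41. -91.]
chip? [331.2 434.5] [32  4 47] [-22. -93.]
chip? [297.4 438.6] [31  5 46] [-81. -93.]
ball [array([107.6, -80.5,  32. ])]
[[0.3, -3.63, -0.03, 0.001, 0.004, 0.001, 2], [0.31, -3.63, -0.03, 0.0, 0.003, 0.0, 2], [0.3, -3.62, -0.02, 0.001, 0.004, 0.001, 2], [0.29, -3.63, -0.02, 0.001, 0.003, 0.0, 2], [0.3, -3.63, -0.02, 0.0, 0.004, 0.001, 2], [0.3, -3.63, -0.02, 0.001, 0.003, 0.0, 2], [0.29, -3.63, -0.01, 0.001, 0.004, 0.001, 2], [0.29, -3.62, 0.0, 0.0, 0.003, 0.0, 2], [0.29, -3.63, -0.01, 0.001, 0.004, 0.001, 2], [0.29, -3.63, 0.0, 0.001, 0.003, 0.0, 2], [0.28, -3.63, 0.01, 0.001, 0.004, 0.001, 2], [0.29, -3.63, 0.01, 0.0, 0.003, 0.0, 2]]
```

Call:
{"fn": "arm_command", "kwargs": {
  "plan": [
    [0.3,-3.6,0,0,0.01,0,2],
    [0.3,-3.6,0,0,0.01,0,2],
    [0.3,-3.6,0,0,0.01,0,2],
    [0.3,-3.6,0,0,0.01,0,2],
    [0.3,-3.6,0,0,0,0,2],
    [0.3,-3.6,0,0,0,0,2],
    [0.3,-3.6,0,0,0,0,2],
    [0.3,-3.6,0,0,0,0,2],
    [0.3,-3.6,0,0,0,0,2],
    [0.3,-3.6,0,0,0,0,2],
    [0.3,-2.5,0.2,0,0,0,2],
    [0,0,0,0,0,0,2]
  ]
}}

```text
time: 50.55
position: [0.5223, -0.2947, 0.263]
tool_rot: [-0.047, 0.727, 0.039, 0.684]
ft_force: [-0.7, 1.3, -2.4]
grip_width: 0.0257
```

```bash
python3 - <<'E'
from dump import *
cur();s=-.001
rows([wp(t2w(.065,s,.08),TY,-.085,6),wp(t2w(.074,s,fl(.074)+.007),TY,-.085,6)])
E
```

```text
t 50.5 tip [ 0.6092 -0.2855  0.1459] tray [ 35.1  -3.2 145.9] yaw 0.125 up -0.066 roll -0.015 F [-0.7  1.3 -2.4] w 0.0257
[[1.04, 0.02, 0.6, 0.001, 0.003, 0.003, 2], [1.03, 0.03, 0.6, 0.002, 0.003, 0.002, 2], [1.04, 0.02, 0.61, 0.001, 0.003, 0.003, 2], [1.03, 0.02, 0.61, 0.001, 0.003, 0.003, 2], [1.03, 0.01, 0.61, 0.001, 0.004, 0.002, 2], [1.03, 0.02, 0.62, 0.002, 0.003, 0.003, 2], [0.99, -0.01, 0.23, 0.0, 0.0, 0.0, 2], [0.99, -0.01, 0.23, 0.0, 0.0, 0.0, 2], [0.99, -0.01, 0.23, 0.0, 0.0, 0.0, 2], [0.99, -0.01, 0.23, 0.0, 0.0, 0.0, 2], [0.98, 0.0, 0.23, 0.0, 0.0, 0.0, 2], [0.99, -0.01, 0.23, 0.0, 0.0, 0.0, 2]]
```

Call:
{"fn": "arm_command", "kwargs": {
  "plan": [
    [1.0,0,0.6,0,0.01,0.01,2],
    [1.0,0,0.6,0,0.01,0,2],
    [1.0,0,0.6,0,0,0,2],
    [1.0,0,0.6,0.01,0,0.01,2],
    [1.0,0,0.6,0,0,0,2],
    [1.0,0,0.6,0,0,0,2],
    [1.0,0,0.2,0,0,0,2],
    [1.0,0,0.2,0,0,0,2],
    [0.9,0,0.2,0,0,0,2],
    [0.9,0,0.2,0,0,0,2],
    [0,0,0,0,0,0,2]
  ]
}}

```text
time: 51.92
position: [0.5599, -0.2839, 0.1538]
tool_rot: [-0.036, 0.736, 0.045, 0.675]
ft_force: [-0.0, 0.2, -1.6]
grip_width: 0.0259
```

```bash
python3 - <<'E'
from dump import *
cur();s=-.001;f=lambda x,s,n:wp(t2w(x,s,fl(x)+.003),TY,-.085,n)
rows([f(.075,-.001,5)])
E
```

```text
t 51.9 tip [ 0.6438 -0.273   0.0347] tray [70.9  5.2 34.7] yaw 0.118 up -0.09 roll 0.009 F [-0.   0.2 -1.6] w 0.0259
[[0.38, -0.11, 0.1, 0.0, -0.001, -0.002, 2], [0.38, -0.11, 0.11, 0.0, -0.001, -0.002, 2], [0.38, -0.1, 0.1, 0.0, -0.001, -0.002, 2], [0.39, -0.11, 0.1, 0.001, -0.001, -0.001, 2], [0.38, -0.11, 0.1, 0.0, -0.001, -0.002, 2]]
```

Call:
{"fn": "arm_command", "kwargs": {
  "plan": [
    [0,-0.3,0.1,0,0,-0.01,2],
    [0.2,-0.3,0.1,0,0,0,2],
    [0.4,-0.1,0.1,0,0,0,2],
    [0.4,0,0.1,0,0,0,2],
    [0.4,0,0.1,0,0,0,2],
    [0.4,0,0.1,0,0,0,2],
    [0,0,0,0,0,0,2],
    [0,0,0,0,0,0,2]
  ]
}}

```text
time: 52.92
position: [0.566, -0.2912, 0.135]
tool_rot: [-0.04, 0.735, 0.041, 0.676]
ft_force: [0.5, 0.3, -2.0]
grip_width: 0.0257
```

```bash
python3 - <<'E'
from dump import *
cur();f=lambda x,s,n:wp(t2w(x,s,fl(x)+.003),TY,-.085,n)
rows([f(.076,-.0445,12)])
E
```

```text
t 52.9 tip [ 0.6502 -0.2816  0.016 ] tray [76.3 -4.1 16. ] yaw 0.118 up -0.089 roll -0.003 F [ 0.5  0.3 -2. ] w 0.0257
[[0.0, -0.34, 0.0, 0.0, 0.0, 0.0, 2], [0.01, -0.34, -0.01, 0.0, -0.001, 0.0, 2], [0.0, -0.34, 0.0, 0.0, 0.0, 0.001, 2], [0.01, -0.33, -0.01, 0.0, 0.0, 0.0, 2], [0.0, -0.34, 0.0, 0.0, -0.001, 0.0, 2], [0.01, -0.34, -0.01, 0.0, 0.0, 0.0, 2], [0.0, -0.34, 0.0, 0.0, 0.0, 0.001, 2], [0.01, -0.34, -0.01, 0.0, 0.0, 0.0, 2], [0.0, -0.34, 0.0, 0.0, -0.001, 0.0, 2], [0.0, -0.34, -0.01, 0.0, 0.0, 0.0, 2], [0.01, -0.33, 0.0, 0.001, 0.0, 0.001, 2], [0.0, -0.34, 0.0, 0.0, -0.001, 0.0, 2]]
```

Call:
{"fn": "arm_command", "kwargs": {
  "plan": [
    [0,-0.3,0,0,0,0,2],
    [0,-0.3,0,0,0,0,2],
    [0,-0.3,0,0,0,0,2],
    [0,-0.3,0,0,0,0,2],
    [0,-0.4,0,0,0,0,2],
    [0,-0.4,0,0,0,0,2],
    [0,-0.4,0,0,0,0,2],
    [0,-0.4,0,0,0,0,2],
    [0,-0.4,0,0,0,0,2],
    [0,-0.3,0,0,0,0,2],
    [0,-0.2,0,0,0,0,2],
    [0,0,0,0,0,0,2]
  ]
}}

```text
time: 54.42
position: [0.5706, -0.3312, 0.1351]
tool_rot: [-0.04, 0.735, 0.04, 0.676]
ft_force: [-0.6, -0.2, -2.0]
grip_width: 0.026
```

```bash
python3 - <<'E'
from dump import *
cur();f=lambda x,s,n:wp(t2w(x,s,fl(x)+.0028),TY,-.085,n)
rows([f(.078,-.0445,2),f(.11,-.0445,8)])
p,d,K,k,M=snap("side");cv2.imwrite("pics/s13.png",cv2.resize(p[310:470,280:440],(600,600)))
E
```

```text
t 54.4 tip [ 0.655  -0.3216  0.0162] tray [ 76.3 -44.4  16.2] yaw 0.117 up -0.088 roll -0.003 F [-0.6 -0.2 -2. ] w 0.026
[[0.06, -0.02, 0.07, 0.0, -0.002, 0.002, 2], [0.06, -0.02, 0.07, 0.0, -0.001, 0.001, 2], [0.0, 0.0, 0.4, 0.0, 0.0, 0.0, 2], [0.0, 0.0, 0.4, 0.0, 0.0, 0.0, 2], [0.01, 0.0, 0.41, 0.0, 0.0, 0.0, 2], [0.0, 0.0, 0.4, 0.0, 0.0, 0.0, 2], [0.0, 0.0, 0.4, 0.0, 0.0, 0.0, 2], [0.0, 0.01, 0.4, 0.0, 0.0, 0.0, 2], [0.0, 0.0, 0.4, 0.0, 0.0, 0.0, 2], [0.0, 0.0, 0.41, 0.0, 0.0, 0.0, 2]]
```

View pics/s13.png

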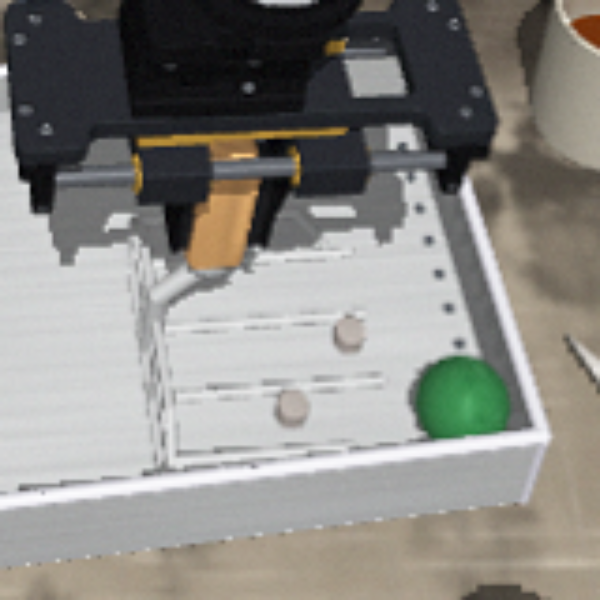

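The crop shows ball B at (463,400) ahead of the outermost gap, and the chips at (348,333) and (292,408) inside the gaps. Advancing.

Call:
{"fn": "arm_command", "kwargs": {
  "plan": [
    [0.1,0,0.1,0,0,0,2],
    [0.1,0,0.3,0,0,0,2],
    [0,0,0.4,0,0,0,2],
    [0,0,0.4,0,0,0,2],
    [0,0,0.4,0,0,0,2],
    [0,0,0.4,0,0,0,2],
    [0,0,0.4,0,0,0,2]
  ]
}}

```text
time: 55.35
position: [0.5957, -0.3277, 0.1307]
tool_rot: [-0.04, 0.735, 0.041, 0.676]
ft_force: [0.1, -0.1, -2.5]
grip_width: 0.0259
```

```bash
python3 - <<'E'
from chk import *
greens();f=lambda x,s,n:wp(t2w(x,s,fl(x)+.0026),TY,-.085,n)
rows([f(.127,-.044,9)])
E
```

```text
t 55.4 tip [ 0.68   -0.3181  0.0117] tray [101.5 -43.8  11.7] yaw 0.118 up -0.089 roll -0.003 F [ 0.1 -0.1 -2.5] w 0.0259
case frame tip [  27.8 -654.6   11.7]
green [402. 415.] [391 403  24  24 477] surf [ 0.686 -0.36   0.048]
[[-0.01, 0.0, 0.27, 0.0, 0.0, 0.0, 2], [-0.01, -0.01, 0.27, 0.0, -0.001, 0.001, 2], [-0.01, 0.0, 0.27, 0.0, 0.0, 0.0, 2], [-0.01, -0.01, 0.28, 0.0, 0.0, 0.001, 2], [0.0, 0.0, 0.27, 0.0, -0.001, 0.0, 2], [-0.01, -0.01, 0.27, 0.001, 0.0, 0.0, 2], [-0.01, 0.0, 0.27, 0.0, 0.0, 0.001, 2], [-0.01, 0.0, 0.27, 0.0, 0.0, 0.0, 2], [-0.01, -0.01, 0.27, 0.0, -0.001, 0.001, 2]]
```

Call:
{"fn": "arm_command", "kwargs": {
  "plan": [
    [0,0,0.3,0,0,0,2],
    [0,0,0.3,0,0,0,2],
    [0,0,0.3,0,0,0,2],
    [0,0,0.3,0,0,0,2],
    [0,0,0.3,0,0,0,2],
    [0,0,0.3,0,0,0,2],
    [0,0,0.3,0,0,0,2],
    [0,0,0.3,0,0,0,2],
    [0,0,0.2,0,0,0,2]
  ]
}}

```text
time: 56.52
position: [0.6226, -0.3245, 0.1284]
tool_rot: [-0.04, 0.736, 0.041, 0.675]
ft_force: [-3.3, 0.0, 1.1]
grip_width: 0.0258
```

```bash
python3 - <<'E'
from chk import *
greens()
E
```

```text
t 56.5 tip [ 0.7066 -0.3148  0.0092] tray [128.4 -43.7   9.2] yaw 0.118 up -0.091 roll -0.003 F [-3.3  0.   1.1] w 0.0258
case frame tip [  54.7 -654.6    9.2]
green [402. 414.] [391 402  24  24 475] surf [ 0.686 -0.359  0.047]
```

At the far wall. Same lift as before.

Call:
{"fn": "arm_command", "kwargs": {
  "plan": [
    [-0.4,0,-0.2,0,0,0,2],
    [-0.4,0,-0.1,0,0,0,2],
    [-0.4,0,-0.1,0,0,0,2],
    [-0.2,0,-0.3,0,-0.02,0,2],
    [-0.2,0,-0.3,0,-0.03,0,2],
    [-0.2,0,-0.3,0,-0.02,0,2],
    [-0.3,0,-0.3,0,-0.02,0,2],
    [-0.3,0,-0.3,0,-0.03,0,2],
    [-0.3,0,-0.3,0,-0.02,0,2],
    [-0.3,0,-0.3,0,-0.02,0,2]
  ]
}}

```text
time: 57.82
position: [0.5973, -0.3272, 0.1604]
tool_rot: [-0.036, 0.675, 0.044, 0.736]
ft_force: [-0.4, 0.2, -2.6]
grip_width: 0.0255
```

Call:
{"fn": "arm_command", "kwargs": {
  "plan": [
    [-0.4,0,-0.2,0,-0.01,0,2],
    [-0.4,0,-0.2,0,-0.02,0,2],
    [-0.4,0,-0.2,0,-0.01,0,2],
    [-0.4,0,-0.2,0,-0.02,0,2],
    [-0.4,0,-0.2,0,-0.01,0,2],
    [-0.4,0,-0.2,0,-0.01,0,2],
    [-1.2,0,0,0,0,0,2],
    [-1.2,0,0,0,0,0,2],
    [-1.2,0,0,0,0,0,2],
    [-1.2,0,0,0,0,0,2],
    [-1.2,0,0,0,0,0,2],
    [-1.2,0,0,0,0,0,2]
  ]
}}

```text
time: 59.32
position: [0.5685, -0.3312, 0.2608]
tool_rot: [-0.035, 0.643, 0.045, 0.764]
ft_force: [0.5, 0.3, -2.8]
grip_width: 0.0258
```

```bash
python3 - <<'E'
from chk import *
p=greens();cv2.imwrite("pics/s14.png",p)
rows([wp(c2w(-.05,0,.17),CY,.15,24)])
E
```

```text
t 59.3 tip [ 0.68   -0.3186  0.1672] tray [101.5 -44.3 167.2] yaw 0.116 up 0.167 roll -0.004 F [ 0.5  0.3 -2.8] w 0.0258
case frame tip [  27.7 -655.1  167.2]
green [353. 375.] [339 362  29  26 566] surf [ 0.59  -0.372  0.187]
[[-0.06, 2.73, -0.33, 0.0, 0.001, 0.0, 2], [-0.06, 2.72, -0.33, 0.0, 0.001, 0.001, 2], [-0.06, 2.73, -0.33, 0.0, 0.0, 0.0, 2], [-0.06, 2.73, -0.33, 0.0, 0.001, 0.0, 2], [-0.06, 2.73, -0.33, -0.001, 0.001, 0.0, 2], [-0.06, 2.73, -0.33, 0.0, 0.001, 0.001, 2], [-0.05, 2.72, -0.32, 0.0, 0.001, 0.0, 2], [-0.05, 2.73, -0.33, 0.0, 0.001, 0.0, 2], [-0.06, 2.73, -0.33, 0.0, 0.0, 0.001, 2], [-0.05, 2.73, -0.33, 0.0, 0.001, 0.0, 2], [-0.05, 2.72, -0.32, 0.0, 0.001, 0.0, 2], [-0.05, 2.73, -0.33, 0.0, 0.001, 0.001, 2]]
[[-0.05, 2.73, -0.33, -0.001, 0.001, 0.0, 2], [-0.04, 2.73, -0.32, 0.0, 0.0, 0.0, 2], [-0.05, 2.73, -0.33, 0.0, 0.001, 0.0, 2], [-0.05, 2.73, -0.32, 0.0, 0.001, 0.001, 2], [-0.04, 2.72, -0.33, 0.0, 0.001, 0.0, 2], [-0.05, 2.73, -0.32, 0.0, 0.001, 0.0, 2], [-0.04, 2.73, -0.33, 0.0, 0.001, 0.001, 2], [-0.04, 2.73, -0.32, 0.0, 0.0, 0.0, 2], [-0.04, 2.73, -0.33, -0.001, 0.001, 0.0, 2], [-0.04, 2.73, -0.32, 0.0, 0.001, 0.001, 2], [-0.04, 2.72, -0.32, 0.0, 0.001, 0.0, 2], [-0.03, 2.73, -0.32, 0.0, 0.001, 0.0, 2]]
```

Call:
{"fn": "arm_command", "kwargs": {
  "plan": [
    [0,1.0,-0.1,0,0,0,2],
    [0,2.0,-0.2,0,0,0,2],
    [0,2.8,-0.3,0,0,0,2],
    [0,2.8,-0.3,0,0,0,2],
    [0,2.8,-0.3,0,0,0,2],
    [0,2.8,-0.3,0,0,0,2],
    [0,2.8,-0.3,0,0,0,2],
    [0,2.8,-0.3,0,0,0,2],
    [0,2.8,-0.3,0,0,0,2],
    [0,2.8,-0.3,0,0,0,2],
    [0,2.8,-0.3,0,0,0,2],
    [0,2.8,-0.3,0,0,0,2]
  ]
}}

```text
time: 60.88
position: [0.4864, -0.0012, 0.2541]
tool_rot: [-0.03, 0.647, 0.052, 0.76]
ft_force: [-0.0, 0.6, -3.4]
grip_width: 0.0256
```

Call:
{"fn": "arm_command", "kwargs": {
  "plan": [
    [0,2.8,-0.3,0,0,0,2],
    [0,2.8,-0.3,0,0,0,2],
    [0,2.8,-0.3,0,0,0,2],
    [0,2.8,-0.3,0,0,0,2],
    [0,2.8,-0.3,0,0,0,2],
    [0,2.8,-0.3,0,0,0,2],
    [0,2.8,-0.3,0,0,0,2],
    [0,2.8,-0.2,0,0,0,2],
    [0,2.5,-0.2,0,0,0,2],
    [0,2.0,-0.1,0,0,0,2],
    [0,1.0,0,0,0,0,2],
    [0,0,0,0,0,0,2]
  ]
}}

```text
time: 62.38
position: [0.4005, 0.2918, 0.2521]
tool_rot: [-0.031, 0.656, 0.058, 0.752]
ft_force: [0.3, 0.0, -2.8]
grip_width: 0.0258
```

```bash
python3 - <<'E'
from chk import *
p=greens();cv2.imwrite("pics/s15.png",cv2.resize(p[130:250,240:400],(800,600)))
rows([wp(c2w(-.03,0,.12),CY,.12,6),wp(c2w(-.03,0,.065),CY,.06,6)])
E
```

```text
t 62.4 tip [0.5083 0.308  0.1548] tray [  4.2 598.  154.8] yaw 0.127 up 0.134 roll 0.021 F [ 0.3  0.  -2.8] w 0.0258
case frame tip [-67.7 -12.5 154.8]
green [270. 165.] [263 159  16  12 133] surf [0.422 0.252 0.177]
green [335. 193.] [318 181  33  28 519] surf [0.602 0.347 0.038]
[[0.65, 0.25, 0.57, 0.001, 0.002, -0.004, 2], [0.64, 0.25, 0.57, 0.001, 0.002, -0.003, 2], [0.64, 0.25, 0.57, 0.001, 0.003, -0.004, 2], [0.64, 0.25, 0.58, 0.002, 0.002, -0.004, 2], [0.63, 0.26, 0.57, 0.001, 0.002, -0.003, 2], [0.64, 0.26, 0.58, 0.001, 0.002, -0.004, 2], [0.82, -0.01, 0.0, 0.0, 0.01, 0.0, 2], [0.82, 0.0, 0.01, 0.0, 0.01, 0.0, 2], [0.81, -0.01, 0.01, 0.0, 0.01, 0.0, 2], [0.82, -0.01, 0.03, 0.0, 0.01, 0.0, 2], [0.82, 0.0, 0.03, 0.0, 0.01, 0.0, 2], [0.82, -0.01, 0.04, 0.0, 0.01, 0.0, 2]]
```

View pics/s15.png

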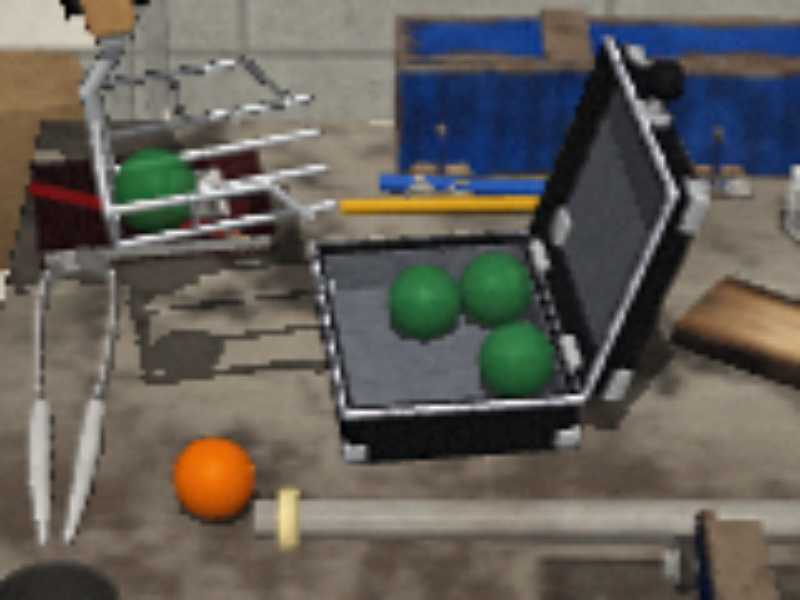

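The crop shows three balls in the case at (425,300), (497,288) and (517,358), with the near-side strip free, and the fourth on the scoop at (155,188). I'll tip over the free corner.

```bash
python3 - <<'E'
from dump import *
M=np.load("side0.npz")["M"];i=optics.camera_info("side");K=A(i["mtx"]);k=i["k1"]
for u,v in((425,300),(497,288),(517,358)): print((Rz(CY).T@(onz(240+u/5,130+v/5,.028,K,k,M)-CC)*1000).round(0))
rows([wp(c2w(-.033,-.012,.12),CY,.12,6),wp(c2w(-.033,-.012,.06),CY,.06,6)])
E
```

```text
[-3. 34. 28.]
[41. 42. 28.]
[ 41. -30.  28.]
[[0.63, 0.05, 0.52, 0.001, 0.002, -0.004, 2], [0.63, 0.05, 0.52, 0.001, 0.002, -0.003, 2], [0.63, 0.05, 0.52, 0.001, 0.003, -0.004, 2], [0.63, 0.05, 0.53, 0.002, 0.002, -0.004, 2], [0.63, 0.06, 0.52, 0.001, 0.002, -0.003, 2], [0.62, 0.06, 0.53, 0.001, 0.002, -0.004, 2], [0.9, -0.01, -0.01, 0.0, 0.01, 0.0, 2], [0.9, 0.0, 0.0, 0.0, 0.01, 0.0, 2], [0.91, -0.01, 0.0, 0.0, 0.01, 0.0, 2], [0.9, -0.01, 0.02, 0.0, 0.01, 0.0, 2], [0.9, -0.01, 0.03, 0.0, 0.01, 0.0, 2], [0.9, 0.0, 0.03, 0.0, 0.01, 0.0, 2]]
```

Call:
{"fn": "arm_command", "kwargs": {
  "plan": [
    [0.6,0,0.5,0,0,0,2],
    [0.6,0,0.5,0,0,-0.01,2],
    [0.6,0,0.5,0,0,-0.01,2],
    [0.6,0,0.5,0,0,0,2],
    [0.6,0,0.5,0,0,0,2],
    [0.6,0,0.4,0,0,0,2],
    [0.9,0,0,0,0.01,0,2],
    [0.9,0,0,0,0.01,0,2],
    [0.9,0,0,0,0.01,0,2],
    [0.8,0,0,0,0.01,0,2],
    [0.8,0,0,0,0.01,0,2],
    [0.5,0,0,0,0.01,0,2]
  ]
}}

```text
time: 63.92
position: [0.4429, 0.2955, 0.1664]
tool_rot: [-0.038, 0.68, 0.047, 0.731]
ft_force: [-0.4, 0.0, -3.2]
grip_width: 0.0257
```

```bash
python3 - <<'E'
from chk import *
p=greens()
rows([wp(c2w(-.033,-.012,.045),CY,-.05,5),wp(c2w(-.033,-.012,.04),CY,-.22,14)])
E
```

```text
t 63.9 tip [0.5445 0.3081 0.0621] tray [ 40.1 593.9  62.1] yaw 0.124 up 0.069 roll -0.001 F [-0.4  0.  -3.2] w 0.0257
case frame tip [-31.8 -16.7  62.1]
green [335. 193.] [318 181  33  28 519] surf [0.602 0.347 0.038]
green [286. 193.] [278 187  16  11 130] surf [0.457 0.253 0.091]
[[0.12, 0.1, 0.22, 0.001, 0.024, 0.0, 2], [0.12, 0.1, 0.23, 0.001, 0.023, 0.0, 2], [0.11, 0.1, 0.23, 0.001, 0.024, 0.0, 2], [0.11, 0.11, 0.24, 0.001, 0.023, 0.001, 2], [0.1, 0.1, 0.23, 0.001, 0.024, 0.0, 2], [-0.07, 0.0, 0.15, 0.0, 0.012, 0.0, 2], [-0.06, 0.0, 0.14, 0.0, 0.012, 0.0, 2], [-0.08, 0.0, 0.15, 0.0, 0.012, 0.0, 2], [-0.07, 0.0, 0.14, 0.0, 0.013, 0.0, 2], [-0.07, 0.0, 0.14, 0.0, 0.012, 0.0, 2], [-0.08, 0.01, 0.14, 0.001, 0.012, 0.0, 2], [-0.07, 0.0, 0.14, 0.0, 0.012, 0.0, 2]]
[[-0.08, 0.0, 0.14, 0.0, 0.012, 0.0, 2], [-0.08, 0.0, 0.14, 0.0, 0.012, -0.001, 2], [-0.08, 0.0, 0.14, 0.0, 0.012, 0.0, 2], [-0.09, 0.0, 0.14, 0.0, 0.013, 0.0, 2], [-0.08, 0.0, 0.13, 0.0, 0.012, 0.0, 2], [-0.09, 0.0, 0.14, 0.0, 0.012, 0.0, 2], [-0.09, 0.0, 0.13, 0.0, 0.012, 0.0, 2]]
```

Call:
{"fn": "arm_command", "kwargs": {
  "plan": [
    [0.1,0.1,0.2,0,0.02,0,2],
    [0.1,0.1,0.2,0,0.02,0,2],
    [0.1,0.1,0.2,0,0.02,0,2],
    [0.1,0,0.2,0,0.02,0,2],
    [0.1,0,0.2,0,0.02,0,2],
    [-0.1,0,0.1,0,0.01,0,2],
    [-0.1,0,0.1,0,0.01,0,2],
    [-0.1,0,0.1,0,0.01,0,2],
    [-0.1,0,0.1,0,0.01,0,2],
    [-0.1,0,0.1,0,0.01,0,2],
    [-0.1,0,0.1,0,0.02,0,2],
    [-0.1,0,0.1,0,0.02,0,2]
  ]
}}

```text
time: 65.47
position: [0.4622, 0.3014, 0.1689]
tool_rot: [-0.043, 0.749, 0.043, 0.66]
ft_force: [-1.0, -0.6, -2.7]
grip_width: 0.0258
```

Call:
{"fn": "arm_command", "kwargs": {
  "plan": [
    [0,0,0,0,0,0,2],
    [0,0,0,0,0,0,2],
    [-0.1,0,0.1,0,0.02,0,2],
    [-0.1,0,0.1,0,0.02,0,2],
    [-0.1,0,0.1,0,0.02,0,2],
    [0,0,0,0,0,0,2],
    [0,0,0,0,0,0,2]
  ]
}}

```text
time: 66.35
position: [0.4668, 0.3019, 0.1717]
tool_rot: [-0.044, 0.77, 0.042, 0.635]
ft_force: [-0.4, -0.7, -1.6]
grip_width: 0.0255
```

```bash
python3 - <<'E'
from chk import *
p=greens();cv2.imwrite("pics/s16.png",cv2.resize(p[130:250,240:400],(800,600)))
# back out, then travel to scoop's home pose
h=A([.566,.0315,0])
rows([wp(c2w(-.06,-.012,.10),CY,-.1,5),wp(c2w(-.06,-.012,.14),CY,0,3),wp(h+A([0,0,.12]),.13,0,10)])
E
```

```text
t 66.3 tip [0.5379 0.311  0.0443] tray [ 33.9 597.5  44.3] yaw 0.126 up -0.195 roll 0.001 F [-0.4 -0.7 -1.6] w 0.0255
case frame tip [-37.9 -13.1  44.3]
green [334. 195.] [318 181  33  29 639] surf [0.595 0.34  0.04 ]
[[-0.82, 0.04, -0.85, 0.001, -0.019, 0.0, 2], [-0.83, 0.04, -0.83, 0.001, -0.019, 0.0, 2], [-0.85, 0.04, -0.81, 0.001, -0.019, 0.0, 2], [-0.87, 0.04, -0.8, 0.001, -0.019, 0.0, 2], [-0.88, 0.04, -0.79, 0.002, -0.019, 0.0, 2], [-0.99, 0.01, -0.48, 0.0, -0.033, 0.0, 2], [-1.01, 0.0, -0.45, -0.001, -0.034, 0.001, 2], [-1.03, 0.01, -0.41, 0.0, -0.033, 0.0, 2], [0.17, -2.83, 0.17, -0.001, 0.0, 0.0, 2], [0.18, -2.83, 0.18, -0.001, 0.0, 0.0, 2], [0.17, -2.83, 0.16, -0.001, 0.0, 0.0, 2], [0.18, -2.83, 0.17, -0.001, 0.0, 0.0, 2]]
[[0.17, -2.83, 0.16, -0.001, 0.0, 0.0, 2], [0.18, -2.83, 0.16, -0.001, 0.0, 0.0, 2], [0.17, -2.83, 0.16, -0.001, 0.0, 0.0, 2], [0.18, -2.83, 0.16, -0.001, 0.0, 0.0, 2], [0.17, -2.83, 0.15, -0.001, 0.0, 0.0, 2], [0.18, -2.83, 0.15, -0.001, 0.0, 0.0, 2]]
```

Call:
{"fn": "arm_command", "kwargs": {
  "plan": [
    [-0.8,0,-0.9,0,-0.02,0,2],
    [-0.8,0,-0.9,0,-0.02,0,2],
    [-0.9,0,-0.8,0,-0.02,0,2],
    [-0.9,0,-0.8,0,-0.02,0,2],
    [-0.9,0,-0.8,0,-0.02,0,2],
    [-1.0,0,-0.5,0,-0.03,0,2],
    [-1.0,0,-0.4,0,-0.03,0,2],
    [-1.0,0,-0.4,0,-0.03,0,2],
    [0.2,-2.5,0.2,0,0,0,2],
    [0.2,-2.8,0.2,0,0,0,2],
    [0.2,-2.8,0.2,0,0,0,2],
    [0.2,-2.8,0.2,0,0,0,2]
  ]
}}

```text
time: 67.9
position: [0.4368, 0.1871, 0.2514]
tool_rot: [-0.041, 0.698, 0.049, 0.713]
ft_force: [-0.2, -0.1, -2.1]
grip_width: 0.0259
```

Call:
{"fn": "arm_command", "kwargs": {
  "plan": [
    [0.2,-2.8,0.2,0,0,0,2],
    [0.2,-2.8,0.1,0,0,0,2],
    [0.2,-2.8,0.2,0,0,0,2],
    [0.2,-2.5,0.1,0,0,0,2],
    [0.2,-1.5,0.2,0,0,0,2],
    [0,0,0,0,0,0,2]
  ]
}}

```text
time: 68.65
position: [0.4615, 0.06, 0.2423]
tool_rot: [-0.041, 0.696, 0.047, 0.715]
ft_force: [-0.4, -0.0, -2.0]
grip_width: 0.0256
```

```bash
python3 - <<'E'
from chk import *
p=greens();h=A([.564,.029,0])
rows([wp(h+A([0,0,.10]),.13,0,5),wp(h+A([0,0,.03]),.13,0,5)])
E
```

```text
t 68.7 tip [0.5582 0.0722 0.1335] tray [ 26.2 358.  133.5] yaw 0.127 up 0.023 roll -0.002 F [-0.4 -0.  -2. ] w 0.0256
case frame tip [ -46.4 -252.5  133.5]
green [334. 195.] [318 181  33  29 629] surf [0.596 0.341 0.039]
[[0.62, -0.9, 0.04, 0.0, 0.004, 0.0, 2], [0.62, -0.89, 0.05, -0.001, 0.005, 0.0, 2], [0.62, -0.9, 0.05, 0.0, 0.004, 0.001, 2], [0.62, -0.9, 0.05, 0.0, 0.005, 0.0, 2], [0.62, -0.9, 0.06, -0.001, 0.004, 0.0, 2], [1.4, -0.01, -0.01, 0.0, 0.0, 0.0, 2], [1.4, -0.01, -0.01, 0.0, 0.0, 0.0, 2], [1.4, -0.02, 0.0, 0.0, 0.0, 0.0, 2], [1.4, -0.01, -0.01, 0.0, 0.0, 0.0, 2], [1.4, -0.01, -0.01, 0.0, 0.0, 0.0, 2]]
```

Call:
{"fn": "arm_command", "kwargs": {
  "plan": [
    [0.6,-0.9,0,0,0.01,0,2],
    [0.6,-0.9,0.1,0,0.01,0,2],
    [0.6,-0.9,0,0,0,0,2],
    [0.6,-0.9,0.1,0,0,0,2],
    [0.6,-0.9,0.1,0,0,0,2],
    [1.4,0,0,0,0,0,2],
    [1.4,0,0,0,0,0,2],
    [1.4,0,0,0,0,0,2],
    [1.4,0,0,0,0,0,2],
    [1.2,0,0,0,0,0,2],
    [0,0,0,0,0,0,2]
  ]
}}

```text
time: 70.08
position: [0.4722, 0.0131, 0.1382]
tool_rot: [-0.041, 0.704, 0.047, 0.708]
ft_force: [0.4, -0.8, -1.3]
grip_width: 0.0259
```

```bash
python3 - <<'E'
from chk import *
cur();h=A([.564,.029,0])
rows([wp(h+A([0,0,.012]),.13,0,4),wp(h+A([0,0,.001]),.13,0,4)])
E
```

```text
t 70.1 tip [0.5665 0.0252 0.0273] tray [ 29.  310.3  27.3] yaw 0.129 up 0.001 roll -0.001 F [ 0.4 -0.8 -1.3] w 0.0259
case frame tip [ -43.7 -300.3   27.3]
t 70.1 tip [0.5665 0.0252 0.0273] tray [ 29.  310.3  27.3] yaw 0.129 up 0.001 roll -0.001 F [ 0.4 -0.8 -1.3] w 0.0259
[[0.38, 0.09, -0.05, 0.0, 0.0, 0.0, 2], [0.38, 0.1, -0.05, -0.001, 0.001, 0.001, 2], [0.38, 0.09, -0.05, 0.0, 0.0, 0.0, 2], [0.38, 0.1, -0.05, 0.0, 0.0, 0.0, 2], [0.27, 0.0, 0.0, 0.0, 0.0, 0.0, 2], [0.28, -0.01, 0.0, 0.0, 0.0, 0.0, 2], [0.27, 0.0, 0.0, 0.0, 0.0, 0.0, 2], [0.28, 0.0, 0.0, 0.0, 0.0, 0.0, 2]]
```

Call:
{"fn": "arm_command", "kwargs": {
  "plan": [
    [0.4,0.1,0,0,0,0,2],
    [0.4,0.1,0,0,0,0,2],
    [0.4,0.1,0,0,0,0,2],
    [0.4,0.1,0,0,0,0,2],
    [0.3,0,0,0,0,0,2],
    [0.3,0,0,0,0,0,2],
    [0.2,0,0,0,0,0,2],
    [0.1,0,0,0,0,0,2],
    [0,0,0,0,0,0,2]
  ]
}}

```text
time: 71.2
position: [0.4731, 0.0173, 0.1127]
tool_rot: [-0.042, 0.702, 0.047, 0.709]
ft_force: [-0.8, 1.0, -1.7]
grip_width: 0.0257
```

```bash
python3 - <<'E'
from chk import *
E
```

```text
t 71.2 tip [0.5679 0.0294 0.0021] tray [ 30.8 314.3   2.1] yaw 0.129 up 0.004 roll -0.002 F [-0.8  1.  -1.7] w 0.0257
case frame tip [ -41.9 -296.2    2.1]
```

Call:
{"fn": "arm_command", "kwargs": {
  "plan": [
    [0.1,0,0,0,0,0,2],
    [0.1,0,0,0,0,0,2],
    [0.1,0,0,0,0,0,2],
    [0,0,0,0,0,0,2]
  ]
}}

```text
time: 71.7
position: [0.4734, 0.0172, 0.1115]
tool_rot: [-0.042, 0.702, 0.047, 0.709]
ft_force: [-0.8, 0.7, -1.9]
grip_width: 0.0256
```

```bash
python3 - <<'E'
from chk import *
E
```

```text
t 71.7 tip [0.5682 0.0292 0.001 ] tray [ 31.1 314.1   1. ] yaw 0.129 up 0.005 roll -0.002 F [-0.8  0.7 -1.9] w 0.0256
case frame tip [ -41.6 -296.5    1. ]
```

Call:
{"fn": "arm_command", "kwargs": {
  "plan": [
    [0.1,0,0,0,0,0,2],
    [0.1,0,0,0,0,0,2],
    [0,0,0,0,0,0,2]
  ]
}}

```text
time: 72.08
position: [0.4736, 0.0171, 0.1114]
tool_rot: [-0.042, 0.702, 0.047, 0.709]
ft_force: [-0.2, 0.9, -0.8]
grip_width: 0.0257
```

```bash
python3 - <<'E'
from chk import *
E
```

```text
t 72.1 tip [0.5685 0.0291 0.0009] tray [ 31.3 314.    0.9] yaw 0.129 up 0.006 roll -0.003 F [-0.2  0.9 -0.8] w 0.0257
case frame tip [ -41.3 -296.6    0.9]
```

Call:
{"fn": "arm_command", "kwargs": {
  "plan": [
    [0,0,0,0,0,0,4],
    [0,0,0,0,0,0,6],
    [0,0,0,0,0,0,6],
    [-1.0,0,0,0,0,0,6],
    [-2.0,0,0,0,0,0,6],
    [-3.0,0,0,0,0,0,6],
    [-3.0,0,0,0,0,0,6],
    [-3.0,0,0,0,0,0,6],
    [-3.0,0,0,0,0,0,6],
    [-1.0,0,0,0,0,0,6]
  ]
}}

```text
time: 73.32
position: [0.4719, 0.0157, 0.2784]
tool_rot: [-0.042, 0.701, 0.047, 0.71]
ft_force: [0.8, -0.3, 0.5]
grip_width: 0.0599
```

```bash
python3 - <<'E'
from chk import *
st();p=greens();cv2.imwrite("pics/s17.png",p)
rows([(A([.58,.18,.285]),down(.9),8,6),(A([.688,.343,.285]),down(np.radians(96)),8,6)])
E
```

```text
t 73.3 tip [0.567  0.0277 0.1681] tray [ 29.7 312.7 168.1] yaw 0.129 up 0.008 roll -0.004 F [ 0.8 -0.3  0.5] w 0.0599
case frame tip [ -43.  -297.8  168.1]
73.33 [0.4719 0.0157 0.2784] x [ 0.012  0.007 -1.   ] z [0.992 0.126 0.013] F [ 0.8 -0.3  0.5] M [-0.02 -0.13 -0.01] w 0.0599 q [-0.21  0.24  1.74  0.01  1.15 -0.34]
green [334. 195.] [318 181  33  29 627] surf [0.596 0.342 0.039]
[[-0.05, 1.87, 1.6, -0.097, 0.002, 0.0, 6], [-0.05, 1.7, 1.77, -0.096, 0.002, 0.0, 6], [-0.05, 1.53, 1.93, -0.097, 0.001, 0.0, 6], [-0.06, 1.33, 2.06, -0.097, 0.002, 0.0, 6], [-0.06, 1.13, 2.19, -0.097, 0.002, 0.0, 6], [-0.07, 0.91, 2.28, -0.096, 0.002, 0.0, 6], [-0.07, 0.69, 2.36, -0.097, 0.002, 0.0, 6], [-0.07, 0.45, 2.41, -0.097, 0.002, 0.0, 6], [0.0, 0.21, 2.44, -0.097, 0.0, 0.0, 6], [0.0, -0.03, 2.44, -0.097, 0.0, 0.0, 6], [0.0, -0.26, 2.43, -0.097, 0.0, 0.0, 6], [0.0, -0.5, 2.39, -0.097, 0.0, 0.0, 6]]
[[-0.01, -0.73, 2.34, -0.097, 0.0, 0.0, 6], [0.0, -0.95, 2.25, -0.096, 0.0, 0.0, 6], [0.0, -1.16, 2.15, -0.097, 0.0, 0.0, 6], [0.0, -1.37, 2.03, -0.097, 0.0, 0.0, 6]]
```

Call:
{"fn": "arm_command", "kwargs": {
  "plan": [
    [-0.1,1.9,1.6,-0.1,0,0,6],
    [-0.1,1.7,1.8,-0.1,0,0,6],
    [-0.1,1.5,1.9,-0.1,0,0,6],
    [-0.1,1.3,2.1,-0.1,0,0,6],
    [-0.1,1.1,2.2,-0.1,0,0,6],
    [-0.1,0.9,2.3,-0.1,0,0,6],
    [-0.1,0.7,2.4,-0.1,0,0,6],
    [0,0.5,2.4,-0.1,0,0,6],
    [0,0.2,2.4,-0.1,0,0,6],
    [0,0,2.4,-0.1,0,0,6],
    [0,-0.3,2.4,-0.1,0,0,6],
    [0,-0.5,2.4,-0.1,0,0,6]
  ]
}}

```text
time: 74.88
position: [0.6207, 0.2716, 0.2693]
tool_rot: [-0.44, 0.554, 0.451, 0.544]
ft_force: [-0.3, -0.1, 0.5]
grip_width: 0.0598
```

```bash
python3 - <<'E'
from pl import *
st();rows([(A([.688,.343,.27]),down(np.radians(96)),4,6)])
p,d,K,k,M=snap("side");C=cloud(d,K,k,M);m=(C[...,2]>.15)&(C[...,2]<.175)&(abs(C[...,0]-.473)<.04)&(abs(C[...,1]-.017)<.04);print("grip top",C[m].mean(0).round(3),m.sum())
E
```

```text
74.88 [0.6207 0.2716 0.2693] x [-0.02   0.003 -1.   ] z [ 0.207  0.978 -0.001] F [-0.3 -0.1  0.5] M [ 0.09 -0.18  0.02] w 0.0598 q [ 0.24  0.57  1.22  0.01  1.37 -1.12]
[[-0.05, -1.28, 2.1, -0.078, 0.0, -0.005, 6], [-0.03, -1.43, 1.98, -0.079, 0.001, -0.005, 6], [-0.04, -1.59, 1.87, -0.078, 0.0, -0.005, 6], [-0.02, -1.73, 1.74, -0.078, 0.001, -0.005, 6]]
grip top [0.51  0.023 0.162] 29
```

Call:
{"fn": "arm_command", "kwargs": {
  "plan": [
    [0,-1.3,2.1,-0.08,0,0,6],
    [0,-1.4,2.0,-0.08,0,-0.01,6],
    [0,-1.6,1.9,-0.08,0,-0.01,6],
    [0,-1.6,1.6,-0.07,0,0,6],
    [0,0,0,0,0,0,6]
  ]
}}

```text
time: 75.55
position: [0.6852, 0.3456, 0.2579]
tool_rot: [-0.524, 0.475, 0.53, 0.468]
ft_force: [-0.6, -0.0, -0.4]
grip_width: 0.0603
```

```bash
python3 - <<'E'
from pl import *
st();rows([(A([.6908,.3433,.21]),down(np.radians(96)),3,5),(A([.6908,.3433,.1636]),down(np.radians(96)),4,5)])
p,d,K,k,M=snap("wrist");cv2.imwrite("pics/w3.png",p);print(proj([.6908,.3433,.183],K,k,M))
E
```

```text
75.55 [0.6852 0.3456 0.2579] x [-0.013 -0.001 -1.   ] z [-0.111  0.994  0.   ] F [-0.6 -0.  -0.4] M [ 0.06 -0.12  0.  ] w 0.0603 q [ 0.32  0.72  0.96  0.    1.48 -1.36]
[[1.59, -0.2, -0.1, 0.002, 0.0, -0.004, 5], [1.6, -0.19, -0.1, 0.003, 0.0, -0.005, 5], [1.59, -0.19, -0.09, 0.002, 0.0, -0.004, 5], [1.16, 0.0, 0.0, 0.0, 0.0, 0.0, 5], [1.16, 0.0, 0.0, 0.0, 0.0, 0.0, 5], [1.16, 0.0, 0.0, 0.0, 0.0, 0.0, 5], [1.16, 0.0, -0.01, 0.0, 0.0, 0.0, 5]]
(np.float64(321.5844669133758), np.float64(254.04017006033382))
```

Call:
{"fn": "arm_command", "kwargs": {
  "plan": [
    [1.6,-0.2,-0.1,0,0,0,5],
    [1.6,-0.2,-0.1,0,0,0,5],
    [1.6,-0.2,-0.1,0,0,0,5],
    [1.1,0,0,0,0,0,5],
    [1.1,0,0,0,0,0,5],
    [1.1,0,0,0,0,0,5],
    [0,0,0,0,0,0,5],
    [0,0,0,0,0,0,5]
  ]
}}

```text
time: 76.6
position: [0.6874, 0.3392, 0.1692]
tool_rot: [-0.522, 0.478, 0.53, 0.467]
ft_force: [-0.1, 0.3, 0.8]
grip_width: 0.05
```

```bash
python3 - <<'E'
from pl import *
st();rows([(A([.6908,.3433,.1636]),down(np.radians(96)),2,5)])
E
```

```text
76.6 [0.6874 0.3392 0.1692] x [-0.019 -0.004 -1.   ] z [-0.106  0.994 -0.002] F [-0.1  0.3  0.8] M [ 0.11 -0.13 -0.01] w 0.05 q [ 0.31  0.79  1.05  0.    1.32 -1.37]
[[0.28, -0.2, 0.19, 0.001, -0.001, -0.01, 5], [0.27, -0.19, 0.18, 0.001, -0.001, -0.01, 5]]
```

Call:
{"fn": "arm_command", "kwargs": {
  "plan": [
    [0.3,-0.2,0.1,0,0,-0.01,5],
    [0.3,-0.2,0.1,0,0,-0.01,5],
    [0,0,0,0,0,0,5],
    [0,0,0,0,0,0,1],
    [0,0,0,0,0,0,1],
    [0,0,0,0,0,0,1],
    [0,0,0,0,0,0,1],
    [0,0,0,0,0,0,1],
    [0,0,0,0,0,0,1]
  ],
  "grip_force": 20
}}

```text
time: 77.72
position: [0.6921, 0.3434, 0.1648]
tool_rot: [0.527, -0.471, -0.525, -0.474]
ft_force: [1.0, 1.0, -1.1]
grip_width: 0.0203
```

```bash
python3 arc.py 0.85 22
```

```text
77.72 [0.6921 0.3434 0.1648] x [ 0.005  0.001 -1.   ] z [-0.107  0.994  0.   ] F [ 1.   1.  -1.1] M [ 0.25 -0.09  0.04] w 0.0203 q [ 0.32  0.79  1.06 -0.    1.29 -1.36]
lid est 1.8728662078695355 radius 0.15065681906513592 lateral -0.00042832246241992675
[[-0.4, 0.6, 0.04, 0.003, 0.0, 0.005, 1], [-0.21, 0.68, -0.02, 0.0, 0.0, 0.0, 1], [-0.17, 0.69, -0.01, 0.0, 0.0, 0.0, 1], [-0.15, 0.69, -0.01, 0.0, 0.0, 0.0, 1], [-0.11, 0.7, -0.01, 0.0, 0.0, 0.0, 1], [-0.08, 0.7, -0.01, 0.0, 0.0, 0.0, 1], [-0.05, 0.71, -0.01, 0.0, 0.0, 0.0, 1], [-0.01, 0.71, -0.01, 0.0, 0.0, 0.0, 1], [0.02, 0.71, -0.01, 0.0, 0.0, 0.0, 1], [0.05, 0.7, -0.01, 0.0, 0.0, 0.0, 1], [0.09, 0.7, -0.01, 0.0, 0.0, 0.0, 1], [0.11, 0.7, -0.02, 0.0, 0.0, 0.0, 1]]
[[0.15, 0.7, -0.01, 0.0, 0.0, 0.0, 1], [0.19, 0.68, -0.01, 0.0, 0.0, 0.0, 1], [0.21, 0.67, -0.01, 0.0, 0.0, 0.0, 1], [0.24, 0.67, -0.01, 0.0, 0.0, 0.0, 1], [0.28, 0.65, -0.01, 0.0, 0.0, 0.0, 1], [0.3, 0.64, -0.01, 0.0, 0.0, 0.0, 1], [0.34, 0.62, -0.01, 0.0, 0.0, 0.0, 1], [0.36, 0.61, -0.01, 0.0, 0.0, 0.0, 1], [0.39, 0.59, -0.01, 0.0, 0.0, 0.0, 1], [0.42, 0.57, -0.01, 0.0, 0.0, 0.0, 1]]
```

Knob gripped. Swinging the lid shut along the arc.

Call:
{"fn": "arm_command", "kwargs": {
  "plan": [
    [-0.2,0.6,0,0,0,0,1],
    [-0.2,0.7,0,0,0,0,1],
    [-0.2,0.7,0,0,0,0,1],
    [-0.1,0.7,0,0,0,0,1],
    [-0.1,0.7,0,0,0,0,1],
    [-0.1,0.7,0,0,0,0,1],
    [0,0.7,0,0,0,0,1],
    [0,0.7,0,0,0,0,1],
    [0,0.7,0,0,0,0,1],
    [0.1,0.7,0,0,0,0,1],
    [0.1,0.7,0,0,0,0,1],
    [0.1,0.7,0,0,0,0,1]
  ]
}}

```text
time: 79.22
position: [0.6065, 0.333, 0.1715]
tool_rot: [0.529, -0.47, -0.523, -0.476]
ft_force: [2.2, 0.4, -2.9]
grip_width: 0.0203
```

```bash
python3 arc.py 0.7 12
```

```text
79.22 [0.6065 0.333  0.1715] x [ 0.012  0.001 -1.   ] z [-0.107  0.994 -0.001] F [ 2.2  0.4 -2.9] M [ 0.12 -0.57  0.03] w 0.0203 q [ 0.34  0.67  1.31 -0.    1.16 -1.33]
lid est 1.2909306818884836 radius 0.15079450832765934 lateral -0.0005053129149970645
[[0.02, 0.76, 0.04, 0.002, -0.001, 0.012, 1], [0.21, 0.72, -0.01, 0.0, 0.0, 0.0, 1], [0.25, 0.71, -0.01, 0.0, 0.0, 0.0, 1], [0.28, 0.69, -0.01, 0.0, 0.0, 0.0, 1], [0.32, 0.68, -0.01, 0.0, 0.0, 0.0, 1], [0.35, 0.67, -0.01, 0.0, 0.0, 0.0, 1], [0.38, 0.64, -0.01, 0.0, 0.0, 0.0, 1], [0.41, 0.63, -0.01, 0.0, 0.0, 0.0, 1], [0.45, 0.6, -0.01, 0.0, 0.0, 0.0, 1], [0.47, 0.59, -0.01, 0.0, 0.0, 0.0, 1], [0.5, 0.55, -0.01, 0.0, 0.0, 0.0, 1], [0.53, 0.54, -0.01, 0.0, 0.0, 0.0, 1]]
```

Call:
{"fn": "arm_command", "kwargs": {
  "plan": [
    [0.1,0.7,0,0,0,0.01,1],
    [0.2,0.7,0,0,0,0,1],
    [0.3,0.7,0,0,0,0,1],
    [0.3,0.7,0,0,0,0,1],
    [0.3,0.7,0,0,0,0,1],
    [0.4,0.7,0,0,0,0,1],
    [0.4,0.6,0,0,0,0,1],
    [0.4,0.6,0,0,0,0,1],
    [0.5,0.6,0,0,0,0,1],
    [0.5,0.6,0,0,0,0,1],
    [0.5,0.5,0,0,0,0,1],
    [0.5,0.5,0,0,0,0,1]
  ]
}}

```text
time: 80.72
position: [0.5247, 0.3231, 0.1248]
tool_rot: [0.527, -0.473, -0.526, -0.472]
ft_force: [1.2, -1.1, 0.5]
grip_width: 0.0204
```

```bash
python3 arc.py 0.1 12
```

```text
80.72 [0.5247 0.3231 0.1248] x [-0.001 -0.003 -1.   ] z [-0.107  0.994 -0.003] F [ 1.2 -1.1  0.5] M [-0.08 -0.5  -0.01] w 0.0204 q [ 0.37  0.64  1.54 -0.    0.97 -1.3 ]
lid est 0.6551732534037384 radius 0.1524039029069991 lateral -0.0005251101423970817
[[0.55, 0.45, 0.05, 0.002, -0.003, -0.001, 1], [0.56, 0.42, -0.01, 0.0, 0.0, 0.0, 1], [0.57, 0.41, 0.0, 0.0, 0.0, 0.0, 1], [0.6, 0.37, -0.01, 0.0, 0.0, 0.0, 1], [0.62, 0.35, -0.01, 0.0, 0.0, 0.0, 1], [0.63, 0.31, 0.0, 0.0, 0.0, 0.0, 1], [0.64, 0.29, 0.0, 0.0, 0.0, 0.0, 1], [0.65, 0.26, -0.01, 0.0, 0.0, 0.0, 1], [0.67, 0.22, 0.0, 0.0, 0.0, 0.0, 1], [0.68, 0.2, -0.01, 0.0, 0.0, 0.0, 1], [0.68, 0.16, 0.0, 0.0, 0.0, 0.0, 1], [0.7, 0.14, 0.0, 0.0, 0.0, 0.0, 1]]
```

Call:
{"fn": "arm_command", "kwargs": {
  "plan": [
    [0.6,0.4,0,0,0,0,1],
    [0.6,0.4,0,0,0,0,1],
    [0.6,0.4,0,0,0,0,1],
    [0.6,0.4,0,0,0,0,1],
    [0.6,0.3,0,0,0,0,1],
    [0.6,0.3,0,0,0,0,1],
    [0.6,0.3,0,0,0,0,1],
    [0.7,0.2,0,0,0,0,1],
    [0.7,0.2,0,0,0,0,1],
    [0.7,0.2,0,0,0,0,1],
    [0.7,0.2,0,0,0,0,1],
    [0.7,0.1,0,0,0,0,1]
  ]
}}

```text
time: 82.22
position: [0.4865, 0.3184, 0.0417]
tool_rot: [-0.526, 0.475, 0.526, 0.471]
ft_force: [-0.8, -1.0, 2.0]
grip_width: 0.0205
```

```bash
python3 arc.py 0 4
```

```text
82.22 [0.4865 0.3184 0.0417] x [-0.004 -0.004 -1.   ] z [-0.107  0.994 -0.003] F [-0.8 -1.   2. ] M [-0.17 -0.14  0.01] w 0.0205 q [ 0.39  0.73  1.67 -0.    0.75 -1.29]
lid est 0.04810478960490115 radius 0.15392396700678349 lateral -0.0005485623360324276
[[0.2, -0.14, 0.06, 0.002, -0.003, -0.005, 1], [0.18, 0.02, 0.0, 0.0, 0.0, 0.0, 1], [0.18, 0.01, 0.0, 0.0, 0.0, 0.0, 1], [0.19, 0.02, 0.0, 0.0, 0.0, 0.0, 1]]
```

Call:
{"fn": "arm_command", "kwargs": {
  "plan": [
    [0.2,0,0,0,0,0,1],
    [0.2,0,0,0,0,0,1],
    [0.2,0,0,0,0,0,1],
    [0.2,0,0,0,0,0,1],
    [0.2,0,0,0,0,0,1]
  ]
}}

```text
time: 82.85
position: [0.4856, 0.3183, 0.0314]
tool_rot: [-0.525, 0.475, 0.527, 0.47]
ft_force: [-3.7, -2.1, 15.7]
grip_width: 0.0205
```

Call:
{"fn": "arm_command", "kwargs": {
  "plan": [
    [0.2,0,0,0,0,0,1],
    [0.2,0,0,0,0,0,1]
  ]
}}

```text
time: 83.1
position: [0.4857, 0.3184, 0.0313]
tool_rot: [-0.526, 0.475, 0.526, 0.47]
ft_force: [-4.4, -3.8, 15.2]
grip_width: 0.0206
```

Call:
{"fn": "arm_command", "kwargs": {
  "plan": [
    [-0.1,0,0,0,0,0,1],
    [0,0,0,0,0,0,5],
    [0,0,0,0,0,0,5],
    [0,0,0,0,0,0,5],
    [-2.0,0,0,0,0,0,5],
    [-4.0,0,0,0,0,0,5],
    [-5.0,0,0,0,0,0,5],
    [-5.0,0,0,0,0,0,5],
    [-5.0,0,0,0,0,0,5],
    [-3.0,3.0,0,0,0,0,5],
    [0,3.0,0,0,0,0,5],
    [0,0,0,0,0,0,5]
  ]
}}

```text
time: 84.6
position: [0.4282, 0.315, 0.2791]
tool_rot: [-0.525, 0.473, 0.526, 0.473]
ft_force: [-0.0, -1.1, -0.7]
grip_width: 0.05
```

```bash
python3 - <<'E'
from pl import *
st();p,d,K,k,M=snap("side");cv2.imwrite("pics/s18.png",cv2.resize(p[120:450,200:450],(600,792))[:600])
C=cloud(d,K,k,M);Z=C[...,2]
m=(Z>.15)&(Z<.175)&(abs(C[...,0]-.473)<.03)&(abs(C[...,1]-.017)<.03);print("grip top",C[m].mean(0).round(3),m.sum())
c=Rz(.12).T@(C.reshape(-1,3)-A([.574,.3285,0])).T
ok=(abs(c[0])<.055)&(abs(c[1])<.07);print("lid z pct",np.percentile(c[2][ok],[5,50,95]).round(4))
for x in(-.05,-.02,.02,.05):
    o=ok&(abs(c[0]-x)<.01);print(x,np.median(c[2][o]).round(4))
E
```

```text
84.6 [0.4282 0.315  0.2791] x [-0.001  0.001 -1.   ] z [-0.106  0.994  0.001] F [-0.  -1.1 -0.7] M [ 0.12 -0.16 -0.02] w 0.05 q [ 0.42  0.34  1.6   0.    1.21 -1.25]
grip top [nan nan nan] 0
lid z pct [0.0633 0.0658 0.0685]
-0.05 0.0663
-0.02 0.066
0.02 0.0658
0.05 0.0654<stdin>:4: RuntimeWarning: Mean of empty slice.
  ret = um.true_divide(
```

View pics/s18.png

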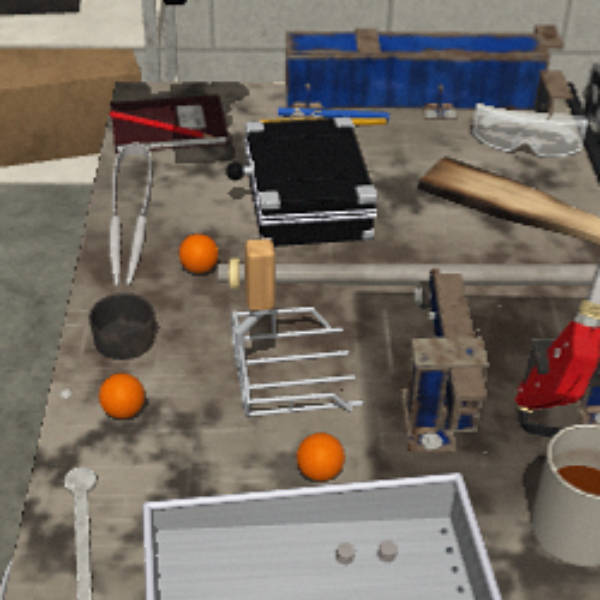

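The last view shows the case shut with its knob at (235,170), the scoop upright on the bench at (290,350), the cup in place at (122,325), and no green balls outside. The scoop stands about 4 cm from where I released it, so something nudged it, but it is still upright. Last number check, then handing in.

```bash
python3 - <<'E'
from chk import *
p,d,K,k,M=snap("side");g=cv2.cvtColor(p,cv2.COLOR_BGR2GRAY);b=cv2.medianBlur(g,21)
m=((b.astype(int)-g)>15).astype(np.uint8);n,l,s,c=cv2.connectedComponentsWithStats(m)
for i in range(1,n):
    w=w2t(onz(*c[i],fl(.04)+.006,K,k,M))*1000
    if 20<s[i,4]<130 and abs(w[0])<125 and abs(w[1])<115: print("chip?",s[i,2:],w.round(0)[:2])
greens()
C=cloud(d,K,k,M);Z=C[...,2];q=(Z>.15)&(Z<.175)&(abs(C[...,0]-.50)<.04)&(abs(C[...,1]-.02)<.05);print("grip top",C[q].mean(0).round(3))
print("cup px",[onz(200+122/2.4,120+350/2.4,0,K,k,M).round(3)])
workorder.hand_in()
E
```

```text
t 84.7 tip [0.4208 0.4094 0.168 ] tray [-70.9 709.  168. ] yaw 1.68 up -0.004 roll -0.01 F [-0.1  0.6  0.6] w 0.0499
case frame tip [-142.4   98.7  168. ]
chip? [ 9 10 65] [64. 76.]
chip? [ 9 10 65] [29. 78.]
chip? [10 11 77] [ 63. -35.]
chip? [10 11 85] [ 28. -70.]
chip? [32  4 48] [-22. -93.]
chip? [31  5 46] [-81. -93.]
grip top [0.52  0.022 0.163]
cup px [array([0.377, 0.065, 0.   ])]
the job is handed in; nothing more can be done
```

I opened the case and lifted all four green balls out of the tray in three scoops (two, one, one), tipping each load slowly into the case. I then stood the scoop back on the bench, closed the lid by its knob and handed in at about 85 s. The gripper never touched a ball.

What the last checks showed:
- **Balls:** no green is visible in the tray or on the bench. All four were in the case before I shut it.
- **Case:** the lid is shut. I pressed it with about 15 N until it stopped, and its top is level to about 1 mm. My depth reading puts it at 66 mm against the stated 63 mm, within the camera's error.
- **Scoop:** it stands upright, but about 4–5 cm forward of where I released it (grip at x 0.52 instead of 0.473). This is probably the knock the task warned of, since I did not go near it after letting go.
- **Cup:** it is where it was, within about 3 mm of my first reading. I did not touch the orange balls.
- **Chips:** four are clearly in the tray. The fifth was last seen close to the near side wall and is now hidden behind it, so I could not confirm that one.

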